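Put the good lamps away and scrap the worn bumper skirts

ROBOT

A 7-joint arm with a two-finger parallel gripper is mounted at the origin on the work surface. World frame = base frame: x ahead of the robot, y to its left, z up, the work surface at z = 0. Lengths are in m, angles in rad, forces in N, time in s.
With the tool pointing down it reaches from about 0.4 to 0.85 m from the base axis. Payload 4.5 kg.
Tool frame: the origin (TCP) lies midway between the tips of the shut fingers; the grasp point (between the pads) lies 19 mm behind it; z points along the fingers, y is the direction in which the jaws open and shut (so a half turn about z gives the same grasp; the last joint's range is limited). The gripper opens to 88 mm and grips with 3 to 60 N. Pads are 18 mm wide; open, the fingers measure 123 mm over their backs; the gripper's body (75 mm by 187 mm) begins 45 mm behind the grasp point.
Start: joints at [-1.075, 0.689, -0.195, 1.565, 0.157, 0.902, -0.215], TCP at [0.278, 0.56, 0.202] pointing down, gripper open.
Joint ranges: [-3.01, 3.01], [-0.46, 2.08], [-1.47, 1.51], [0.13, 2.56], [-1, 4.14], [0.04, 2.09], [-2.66, 2.66]. Speed limits (rad/s): [2.57, 2.57, 3.14, 3.14, 3.14, 3.14, 3.14].

INTERFACE

Orientations are given as a unit quaternion [x, y, z, w].
In Python, from plant import get_state, snapshot, finish_job, regions_of gives the robot as it stands.
- The arm moves only by the tool send_rows, never from a script. Its argument "series" is a list of rows, each an object of numbers: "grip": the opening, from 0 (shut) to 1 (fully open); "dx", "dy", "dz": the shift along the tool's x, y, z in mm; "turn": the turn about the tool's z in rad. A call has 1 to 20 rows; each row shifts and turns the commanded pose from where the row before left it, along the tool's axes as they then stand; what a row does not reach is not made up. A row lasts 1/10 s, in which the tool goes at most 50 mm and 8.59 degrees, less where a joint would pass 70% of its speed; a pose out of reach is approached as far as the arm can. A call is refused whole if a number of a shift passes 50 or a number of a turn 0.15, either way. A call with a gripper value outside its range is refused whole. The fingers move at their own pace and stop on an object; "force" is the grip in N (left out, the last holds). Time passes only in rows, so rows that do not move let the fingers close. It gives the time, the measured TCP pose, the force and the opening at its end, in the units of the state.
- get_state(): the state, without advancing time (a new reading comes with each control period).
- snapshot(name): name is "scene" or "top"; returns a dict with "img" (420x560x3 uint8, red, green, blue), "depth" (420x560 float32, m along the optical axis (not along the pixel's ray), 0 where there is no reading), "fov_y" (degrees; the focal length in pixels is half the picture's height over the tangent of half this angle, whatever the lens; pixels are square), "cx", "cy" (the principal point, pixels), "k1" (the pictures are not rectified: a ray, as slopes to the right and down, at radius r is drawn at 1 + k1 r^2 times it, then the intrinsics apply), "R" (3x3) and "t" (3): a world point X has camera coordinates R X + t. Camera axes: x right, y down, z forward; pixel columns grow to the right and rows downward; lengths in m; the calibration is good to about 2 mm. A picture is of the moment at which its call begins.
- finish_job(): hands the job in, once; it reports no verdict.
Trained networks look in a picture, given as the dict that the camera call returned (one of the last four; its "shot" number tells which), for a name from the list of things; names that differ only in an ending like _2 or _b are one class to them, and where a whole thing is asked for, a point or a joint stands for the part that bears it (a point fixed in the world has none). Each returns a list of dicts, best first, with "score" (0 to 1); they miss things now and then, are a little off and sometimes report something else, mostly with a low value. They report only what shows in the picture. A call takes as long as a camera call. They do not tell look-alikes from the thing itself.
- regions_of(picture, target): "pixels" (420x560 bool, what is visible of it) and "extent" ([left, top, right, bottom] in pixels, round what is visible of it).
The state is a dict: "clock": time; "q": joint angles; "qd": joint speeds; "joint_torque": joint torques, N m; "tool_pos": TCP position; "eef_rot": TCP orientation; "contact_force": force on the tool from outside, world axes, zero at the start; "moment": the same for the moment, N m; "opening": opening from 0.0 (shut) to 1.0 (fully open).
Only numpy, scipy, OpenCV 4.12 (cv2) and the standard library are available. Lean on these libraries where they do the work, as an engineer would, in place of code of your own. Each camera call takes 0.05 s, during which the arm holds its last target.

TASK

Slide the cover of the green lamp case fully open, stand every globe lamp upright in a pocket of its own in the dimpled tray - set down gently and not dropped, the glass is fragile - and then slide the cover fully shut until it meets its stop. Push every worn red bumper skirt along the counter and off its far edge, so that it drops into the scrap bin below; do not lift the skirts. Leave the fuse holder, the bushing and the plunger housing alone.

Things in the scene. Friction and masses are not known exactly. Their poses are not given: they have to be found in the camera images.
- case: Low green metal lamp case, fixed, 254 mm long (y) by 112 mm (x); origin under the tray's centre, x = the way its cover slides open (away from the robot), z up. Grey tray plate 14 mm thick with four round pockets 56 mm apart along y. End cheeks at y = +/-123 mm are 60 mm high, long sides open; two bare rails 59 mm high carry the open cover beyond the +x side.
- cover (a joint): Flat green sliding cover of the case, 114 x 242 x 4 mm, underside 62 mm above the counter. In m: 0 = fully shut on its stop (hides the pockets), 0.12 = fully open on its stop (its near edge 63 mm from the row of pockets). Opens along the case's +x, stiffly (about 3 N), stays where left. Starts shut or nearly so.
- cover_handle (a point): Steel grip standing on the middle of the cover: a plain upright plate 12 mm thick (along the case's x), 60 mm long (along its y), 34 mm high, its top 100 mm above the counter. The point is in its middle plane, 12 mm below its top edge; axes as the case's; it moves with the cover.
- pocket0 (a point): Centre of the floor of pocket 0 (in order along the case's y): a round dimple 32 mm wide and 8 mm deep with a 3 mm bevel at its mouth, its floor 6 mm above the counter; axes as the case's. Any lamp may go in any pocket.
- pocket1 (a point): Centre of the floor of pocket 1 (in order along the case's y): a round dimple 32 mm wide and 8 mm deep with a 3 mm bevel at its mouth, its floor 6 mm above the counter; axes as the case's. Any lamp may go in any pocket.
- pocket2 (a point): Centre of the floor of pocket 2 (in order along the case's y): a round dimple 32 mm wide and 8 mm deep with a 3 mm bevel at its mouth, its floor 6 mm above the counter; axes as the case's. Any lamp may go in any pocket.
- pocket3 (a point): Centre of the floor of pocket 3 (in order along the case's y): a round dimple 32 mm wide and 8 mm deep with a 3 mm bevel at its mouth, its floor 6 mm above the counter; axes as the case's. Any lamp may go in any pocket.
- lamp0_center (a point): Good frosted-glass globe lamp, one of up to four alike (absent: None): a ball 34 mm across on a brass foot 24 mm across, 48 mm high, about 40 g, standing upright. The point is the ball's centre, 31 mm above the foot's underside; z is its axis, up. Breaks if squeezed with over 90 N (both fingers added), pressed on the case or cover with over 35 N, or dropped from over 13 mm.
- lamp1_center (a point): Good frosted-glass globe lamp, one of up to four alike (absent: None): a ball 34 mm across on a brass foot 24 mm across, 48 mm high, about 40 g, standing upright. The point is the ball's centre, 31 mm above the foot's underside; z is its axis, up. Breaks if squeezed with over 90 N (both fingers added), pressed on the case or cover with over 35 N, or dropped from over 13 mm.
- lamp2_center (a point): Good frosted-glass globe lamp, one of up to four alike (absent: None): a ball 34 mm across on a brass foot 24 mm across, 48 mm high, about 40 g, standing upright. The point is the ball's centre, 31 mm above the foot's underside; z is its axis, up. Breaks if squeezed with over 90 N (both fingers added), pressed on the case or cover with over 35 N, or dropped from over 13 mm.
- lamp3_center (a point): Good frosted-glass globe lamp, one of up to four alike (absent: None): a ball 34 mm across on a brass foot 24 mm across, 48 mm high, about 40 g, standing upright. The point is the ball's centre, 31 mm above the foot's underside; z is its axis, up. Breaks if squeezed with over 90 N (both fingers added), pressed on the case or cover with over 35 N, or dropped from over 13 mm.
- skirt0_center (a point): Worn-out red bumper skirt for scrap, one of up to three alike (absent: None): a flat round plastic disc 92 mm across and 12 mm thick (16 mm at its low cone in the middle), about 60 g, lying flat on the counter; too wide to grip. The point is its centre, 6 mm above its underside.
- skirt1_center (a point): Worn-out red bumper skirt for scrap, one of up to three alike (absent: None): a flat round plastic disc 92 mm across and 12 mm thick (16 mm at its low cone in the middle), about 60 g, lying flat on the counter; too wide to grip. The point is its centre, 6 mm above its underside.
- skirt2_center (a point): Worn-out red bumper skirt for scrap, one of up to three alike (absent: None): a flat round plastic disc 92 mm across and 12 mm thick (16 mm at its low cone in the middle), about 60 g, lying flat on the counter; too wide to grip. The point is its centre, 6 mm above its underside.
- bin_mouth (a point): Centre of the mouth of the black open scrap bin on a stool below the counter's straight far edge (world x = 0.68, along y; counter top z = 0). The bin is 270 mm (x) by 300 mm (y) outside, walls 6 mm, 110 mm high, mouth at z = -0.05; its near part reaches under the counter. x points away from the robot.
- fuse_holder: White ceramic fuse holder, block 30 x 60 x 28 mm, loose; origin under its centre. To be left alone.
- bushing: Cream nylon flipper bushing, flange 34 mm across, 24 mm high, loose; origin under its centre. To be left alone.
- plunger_housing: Blued steel plunger spring housing, 32 mm across at the foot, 68 mm high, standing loose; origin under its centre. To be left alone.
Mind the look-alikes: they are no part of the job. What is shaped like the part that bears skirt2_center but yellow is not meant.

How it is judged:
On the way, in this order (a step that is already met when the one before it is completed fails the run):
1. the cover is slid open (past 100 mm of its 120) (value of joint cover above 0.1 m), for 0.2 s.
2. every lamp stands upright in a pocket, let go (((horizontal distance between lamp0_center and pocket0 below 0.006 m and z of lamp0_center in the frame of pocket0 below 0.035 m) or (horizontal distance between lamp0_center and pocket1 below 0.006 m and z of lamp0_center in the frame of pocket1 below 0.035 m) or (horizontal distance between lamp0_center and pocket2 below 0.006 m and z of lamp0_center in the frame of pocket2 below 0.035 m) or (horizontal distance between lamp0_center and pocket3 below 0.006 m and z of lamp0_center in the frame of pocket3 below 0.035 m)) and angle between each of lamp0_center, lamp1_center, lamp2_center, lamp3_center's own z axis and vertical below 0.15 rad and ((horizontal distance between lamp1_center and pocket0 below 0.006 m and z of lamp1_center in the frame of pocket0 below 0.035 m) or (horizontal distance between lamp1_center and pocket1 below 0.006 m and z of lamp1_center in the frame of pocket1 below 0.035 m) or (horizontal distance between lamp1_center and pocket2 below 0.006 m and z of lamp1_center in the frame of pocket2 below 0.035 m) or (horizontal distance between lamp1_center and pocket3 below 0.006 m and z of lamp1_center in the frame of pocket3 below 0.035 m)) and ((horizontal distance between lamp2_center and pocket0 below 0.006 m and z of lamp2_center in the frame of pocket0 below 0.035 m) or (horizontal distance between lamp2_center and pocket1 below 0.006 m and z of lamp2_center in the frame of pocket1 below 0.035 m) or (horizontal distance between lamp2_center and pocket2 below 0.006 m and z of lamp2_center in the frame of pocket2 below 0.035 m) or (horizontal distance between lamp2_center and pocket3 below 0.006 m and z of lamp2_center in the frame of pocket3 below 0.035 m)) and ((horizontal distance between lamp3_center and pocket0 below 0.006 m and z of lamp3_center in the frame of pocket0 below 0.035 m) or (horizontal distance between lamp3_center and pocket1 below 0.006 m and z of lamp3_center in the frame of pocket1 below 0.035 m) or (horizontal distance between lamp3_center and pocket2 below 0.006 m and z of lamp3_center in the frame of pocket2 below 0.035 m) or (horizontal distance between lamp3_center and pocket3 below 0.006 m and z of lamp3_center in the frame of pocket3 below 0.035 m)) and contact force between the fingers and lamp0 below 0.1 N and contact force between the fingers and lamp1 below 0.1 N and contact force between the fingers and lamp2 below 0.1 N and contact force between the fingers and lamp3 below 0.1 N), for 0.3 s.
3. the cover is shut over the lamps (value of joint cover below 0.005 m and ((horizontal distance between lamp0_center and pocket0 below 0.006 m and z of lamp0_center in the frame of pocket0 below 0.035 m) or (horizontal distance between lamp0_center and pocket1 below 0.006 m and z of lamp0_center in the frame of pocket1 below 0.035 m) or (horizontal distance between lamp0_center and pocket2 below 0.006 m and z of lamp0_center in the frame of pocket2 below 0.035 m) or (horizontal distance between lamp0_center and pocket3 below 0.006 m and z of lamp0_center in the frame of pocket3 below 0.035 m)) and angle between each of lamp0_center, lamp1_center, lamp2_center, lamp3_center's own z axis and vertical below 0.15 rad and ((horizontal distance between lamp1_center and pocket0 below 0.006 m and z of lamp1_center in the frame of pocket0 below 0.035 m) or (horizontal distance between lamp1_center and pocket1 below 0.006 m and z of lamp1_center in the frame of pocket1 below 0.035 m) or (horizontal distance between lamp1_center and pocket2 below 0.006 m and z of lamp1_center in the frame of pocket2 below 0.035 m) or (horizontal distance between lamp1_center and pocket3 below 0.006 m and z of lamp1_center in the frame of pocket3 below 0.035 m)) and ((horizontal distance between lamp2_center and pocket0 below 0.006 m and z of lamp2_center in the frame of pocket0 below 0.035 m) or (horizontal distance between lamp2_center and pocket1 below 0.006 m and z of lamp2_center in the frame of pocket1 below 0.035 m) or (horizontal distance between lamp2_center and pocket2 below 0.006 m and z of lamp2_center in the frame of pocket2 below 0.035 m) or (horizontal distance between lamp2_center and pocket3 below 0.006 m and z of lamp2_center in the frame of pocket3 below 0.035 m)) and ((horizontal distance between lamp3_center and pocket0 below 0.006 m and z of lamp3_center in the frame of pocket0 below 0.035 m) or (horizontal distance between lamp3_center and pocket1 below 0.006 m and z of lamp3_center in the frame of pocket1 below 0.035 m) or (horizontal distance between lamp3_center and pocket2 below 0.006 m and z of lamp3_center in the frame of pocket2 below 0.035 m) or (horizontal distance between lamp3_center and pocket3 below 0.006 m and z of lamp3_center in the frame of pocket3 below 0.035 m))), for 0.2 s.
At the end, for the whole second after the job is handed in: The cover is shut to within 5 mm; every lamp present stands upright (within 0.15 rad) in a pocket, within 6 mm of its centre and down on its floor; every skirt present lies in the scrap bin, below its rim; all at rest (all of step 3 and x of skirt0_center in the frame of bin_mouth between -0.132 and 0.132 m and y of skirt0_center in the frame of bin_mouth between -0.147 and 0.147 m and z of skirt0_center in the frame of bin_mouth between -0.12 and -0.02 m and x of skirt1_center in the frame of bin_mouth between -0.132 and 0.132 m and y of skirt1_center in the frame of bin_mouth between -0.147 and 0.147 m and z of skirt1_center in the frame of bin_mouth between -0.12 and -0.02 m and x of skirt2_center in the frame of bin_mouth between -0.132 and 0.132 m and y of skirt2_center in the frame of bin_mouth between -0.147 and 0.147 m and z of skirt2_center in the frame of bin_mouth between -0.12 and -0.02 m and linear speed of each of lamp0, lamp1, lamp2, lamp3, skirt0, skirt1, skirt2 below 0.03 m/s); the robot touches nothing.
It fails at once if a lamp is squeezed with more than 90 N (both fingers added) (contact force between the fingers and lamp0 above 90 N or contact force between the fingers and lamp1 above 90 N or contact force between the fingers and lamp2 above 90 N or contact force between the fingers and lamp3 above 90 N).
It fails at once if a lamp is dropped (falls loose from more than about 13 mm: faster than 0.5 m/s with no finger on it) ((linear speed of lamp0 above 0.5 m/s and contact force between the fingers and lamp0 below 0.1 N) or (linear speed of lamp1 above 0.5 m/s and contact force between the fingers and lamp1 below 0.1 N) or (linear speed of lamp2 above 0.5 m/s and contact force between the fingers and lamp2 below 0.1 N) or (linear speed of lamp3 above 0.5 m/s and contact force between the fingers and lamp3 below 0.1 N)).
It fails at once if a lamp is struck or pressed against the case or its cover with more than 35 N (contact force between any of lamp0, lamp1, lamp2, lamp3 and case above 35 N).
It fails at once if a skirt is lifted more than 50 mm off the counter instead of being pushed (height (world z) of any of skirt0_center, skirt1_center, skirt2_center above 0.056 m).
It fails at once if the fuse holder, the bushing or the plunger housing is moved by more than 30 mm (distance of any of fuse_holder, bushing, plunger_housing from where it was at the start of the episode above 0.03 m).
Of lamp0, lamp1, lamp2, lamp3 only 3 to 4 are there at a start; the rules pass over those that are not, and their reading is None.
Of skirt0, skirt1, skirt2 only 2 to 3 are there at a start; the rules pass over those that are not, and their reading is None.
At some moment in a run one of skirt0, skirt1, skirt2 may be knocked a few centimetres aside while the robot is not near it.
It also fails if it takes over 210 s, if anything falls off the work surface, if the arm or the gripper's body presses on something with over 40 N, if the wrist force passes 120 N, or if a joint passes its speed limit or range.

## Working session

There is one attempt and no reset: what is moved stays moved. The work goes in short steps, Python scripts to look and compute and a tool call to move; the robot and the scene stay as the last step left them, time stands still between calls to the robot, and variables do not carry over. Pictures are saved under pics/ and viewed, and the job is handed in when it is done.

Besides the shell and the picture viewer there is one more tool, called as name(argument=value, ...) on one line, values as JSON. send_rows: Moves the arm, as the interface text tells. Its arguments: {"type":"object","properties":{"series":{"type":"array","items":{"type":"object","properties":{"grip":{"type":"number"},"dx":{"type":"number"},"dy":{"type":"number"},"dz":{"type":"number"},"turn":{"type":"number"}}}},"force":{"type":"number"}},"required":["series"]}

```bash
mkdir -p pics; ls; python3 - <<'E'
from plant import *
import cv2,numpy as np
s=get_state();print({k:np.round(v,3).tolist() for k,v in s.items()})
for n in("scene","top"):
    p=snapshot(n);cv2.imwrite(f"pics/{n}0.png",p["img"][:,:,::-1])
    print(n,p["fov_y"],p["cx"],p["cy"],p["k1"],np.round(p["R"],3).tolist(),p["t"])
E
```

```text
pics
{'clock': 0.0, 'q': [-1.075, 0.69, -0.195, 1.566, 0.157, 0.902, -0.215], 'qd': [-0.002, -0.001, 0.002, 0.001, -0.002, 0.0, 0.001], 'joint_torque': [-0.0, -52.756, -1.267, -15.343, -0.053, 0.006, 0.0], 'tool_pos': [0.278, 0.559, 0.201], 'eef_rot': [0.229, 0.973, -0.001, -0.0], 'contact_force': [-0.67, -0.62, 0.323], 'moment': [0.0, -0.025, -0.023], 'opening': 1.001}
scene 51.11552997013281 273.08637560772127 209.31499600837014 0.022809477493437466 [[-0.776, 0.63, 0.012], [0.384, 0.488, -0.784], [-0.5, -0.604, -0.621]] [ 0.46645711 -0.1391246   1.40150089]
top 57.308420092409335 280.3289242989976 212.5081298008429 -0.007371925575804563 [[-0.01, -1.0, -0.011], [-0.998, 0.011, -0.059], [0.059, 0.01, -0.998]] [-0.05752621  0.55476985  1.11672726]
```

View pics/scene0.png

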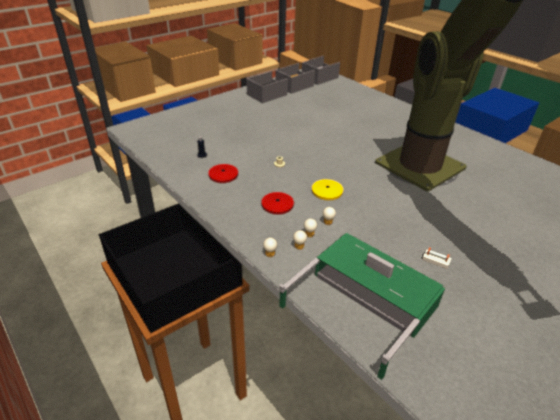

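View pics/top0.png

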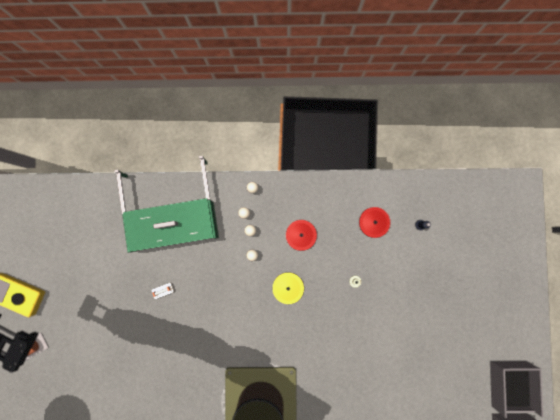

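Four lamps in the row, two red skirts, and one yellow look-alike. Next I measure them.

```bash
cat > h.py <<'E'
from plant import *
import cv2,numpy as np
def K(p):
    f=p["img"].shape[0]/2/np.tan(np.radians(p["fov_y"])/2)
    return np.array([[f,0,p["cx"]],[0,f,p["cy"]],[0,0,1]]),np.array([p["k1"],0,0,0],float)
def slopes(p,uv):
    k,d=K(p);return cv2.undistortPoints(np.array(uv,float).reshape(-1,1,2),k,d).reshape(-1,2)
def onplane(p,uv,z):
    s=slopes(p,uv);R=np.array(p["R"]);t=np.array(p["t"])
    c=-R.T@t; d=np.c_[s,np.ones(len(s))]@R
    return c+d*((z-c[2])/d[:,2])[:,None]
def cloud(p,m):
    v,u=np.nonzero(m&(p["depth"]>0));s=slopes(p,np.c_[u,v]);z=p["depth"][v,u]
    return (np.c_[s,np.ones(len(s))]*z[:,None]-np.array(p["t"]))@np.array(p["R"])
def proj(p,X):
    k,d=K(p);r,_=cv2.Rodrigues(np.array(p["R"]));return cv2.projectPoints(np.array(X,float).reshape(-1,1,3),r,np.array(p["t"],float),k,d)[0].reshape(-1,2)
def save(p,n,box=None,f=1):
    im=p["img"][:,:,::-1]
    if box: im=im[box[1]:box[3],box[0]:box[2]]
    cv2.imwrite("pics/"+n,cv2.resize(im,None,fx=f,fy=f,interpolation=cv2.INTER_CUBIC))
E
python3 - <<'E'
from h import *
ps={n:snapshot(n) for n in("top","scene")}
for n,p in ps.items():
    for t,z in(("lamp0_center",.031),("skirt0_center",.012),("cover_handle",.1),("cover",.066),("case",None),("fuse_holder",.028),("bushing",.024),("plunger_housing",.068)):
        for r in regions_of(p,t):
            m=r["pixels"]
            if r["score"]<.3: continue
            v,u=np.nonzero(m);c=cloud(p,m)
            col=p["img"][m].mean(0).round()
            e=r["extent"];ce=[(e[0]+e[2])/2,(e[1]+e[3])/2]
            print(n,t,round(r["score"],2),e,m.sum(),col,"cen",onplane(p,[[u.mean(),v.mean()]],z or 0)[0].round(4),"ext",onplane(p,[ce],z or 0)[0].round(4),"med",np.median(c,0).round(3),"zmax",np.percentile(c[:,2],98).round(3))
E
```

```text
top lamp0_center 0.58 [238.8, 207.5, 251.0, 218.0] 91 [218. 210. 193.] cen [0.5531 0.0425 0.031 ] ext [0.5537 0.0397 0.031 ] med [0.552 0.041 0.044] zmax 0.05
top skirt0_center 0.76 [358.6, 208.6, 389.8, 238.7] 749 [206.  59.  53.] cen [ 0.5231 -0.34    0.012 ] ext [ 0.5186 -0.3395  0.012 ] med [ 0.523 -0.34   0.014] zmax 0.019
top cover_handle 0.9 [121.6, 197.2, 211.8, 251.1] 3414 [ 97. 155. 116.] cen [0.5196 0.2443 0.1   ] ext [0.5206 0.2469 0.1   ] med [0.52  0.254 0.066] zmax 0.099
top case 0.89 [116.1, 158.6, 217.6, 252.2] 4246 [105. 153. 119.] cen [0.5338 0.272  0.    ] ext [0.5801 0.2775 0.    ] med [0.526 0.25  0.066] zmax 0.097
top fuse_holder 0.68 [151.6, 284.5, 174.7, 299.1] 182 [223. 215. 212.] cen [0.3312 0.2809 0.028 ] ext [0.3272 0.278  0.028 ] med [0.33  0.285 0.016] zmax 0.03
top plunger_housing 0.62 [415.8, 222.4, 432.8, 229.0] 129 [64. 63. 69.] cen [ 0.5133 -0.4606  0.068 ] ext [ 0.5098 -0.4662  0.068 ] med [ 0.514 -0.472  0.033] zmax 0.069
scene lamp0_center 0.7 [278.7, 236.2, 447.2, 380.2] 7668 [ 78. 113.  85.] cen [0.5272 0.2655 0.031 ] ext [0.5945 0.2872 0.031 
[... 1269 characters left out ...]
3 0.2954 0.028 ] med [0.334 0.285 0.015] zmax 0.029
scene fuse_holder 0.41 [280.1, 233.6, 442.5, 379.5] 7733 [ 79. 113.  85.] cen [0.5246 0.2635 0.028 ] ext [0.5918 0.2807 0.028 ] med [0.543 0.277 0.066] zmax 0.095
scene bushing 0.46 [275.4, 159.1, 286.4, 166.2] 91 [189. 174. 129.] cen [ 0.362  -0.2629  0.024 ] ext [ 0.3613 -0.2571  0.024 ] med [ 0.352 -0.274  0.008] zmax 0.027
scene bushing 0.4 [319.6, 233.3, 440.3, 318.1] 4403 [ 67. 125.  84.] cen [0.4826 0.2447 0.024 ] ext [0.4898 0.2457 0.024 ] med [0.524 0.271 0.067] zmax 0.1
scene bushing 0.34 [196.7, 135.7, 208.5, 159.6] 182 [62. 61. 62.] cen [ 0.5081 -0.483   0.024 ] ext [ 0.5037 -0.4832  0.024 ] med [ 0.515 -0.471  0.025] zmax 0.065
```

```bash
python3 - <<'E'
from h import *
p=snapshot("top");save(p,"c1.png",(100,140,320,270),3.6)
p=snapshot("scene");save(p,"c2.png",(180,120,460,370),2.4)
E
```

```text
(no output)
```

View pics/c1.png

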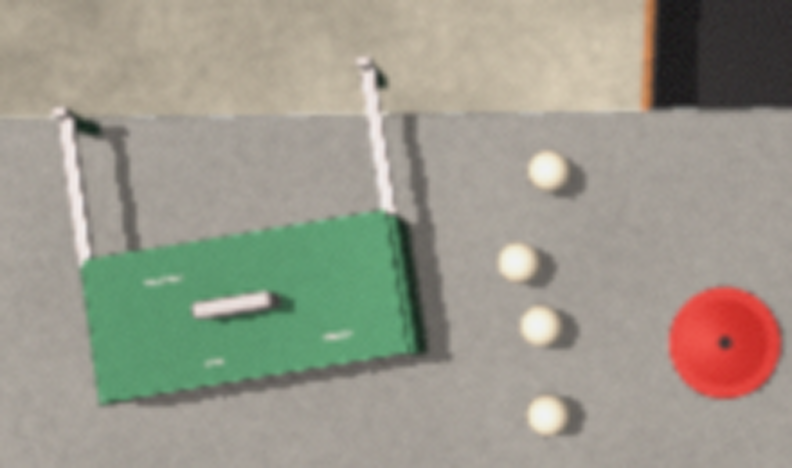

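View pics/c2.png

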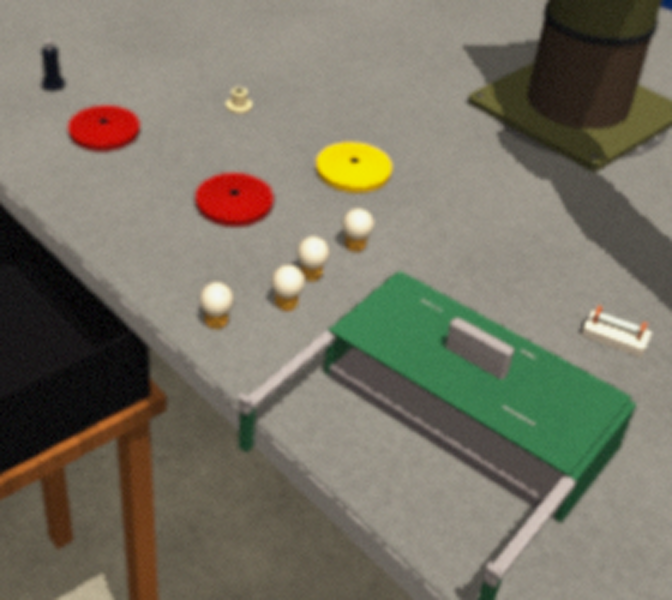

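```bash
cat > meas.py <<'E'
from h import *
from scipy.optimize import least_squares
def blobs(m,mn):
    n,l,s,c=cv2.connectedComponentsWithStats(m.astype(np.uint8));return [l==i for i in range(1,n) if s[i,4]>=mn]
def lamps(p,box):
    hsv=cv2.cvtColor(p["img"],cv2.COLOR_RGB2HSV);h,s,v=[hsv[...,i].astype(int) for i in range(3)]
    m=(v>185)&(s<75)&(h>10)&(h<45)
    b=np.zeros_like(m);b[box[1]:box[3],box[0]:box[2]]=1
    out=[]
    for q in blobs(m&b,25):
        c=cloud(p,q);c=c[(c[:,2]>.02)&(c[:,2]<.06)]
        vv,uu=np.nonzero(q)
        f=least_squares(lambda x:np.linalg.norm(c-x,axis=1)-.017,[*np.median(c,0)[:2],.031],loss="soft_l1",f_scale=.001).x if len(c)>10 else np.zeros(3)
        out.append((q.sum(),onplane(p,[[uu.mean(),vv.mean()]],.031)[0].round(4)[:2],f.round(4),[uu.mean().round(1),vv.mean().round(1)]))
    return out
def skirts(p):
    hsv=cv2.cvtColor(p["img"],cv2.COLOR_RGB2HSV);h,s,v=[hsv[...,i].astype(int) for i in range(3)]
    m=((h<6)|(h>174))&(s>150)&(v>90)
    out=[]
    for q in blobs(m,150):
        c=cloud(p,q);vv,uu=np.nonzero(q)
        out.append((q.sum(),onplane(p,[[uu.mean(),vv.mean()]],.012)[0].round(4)[:2],c.mean(0).round(4)))
    return out
E
python3 - <<'E'
from meas import *
t=snapshot("top");s=snapshot("scene")
for x in lamps(t,(225,170,275,270)):print(x)
print()
for x in lamps(s,(255,200,345,265)):print(x)
print("sk");[print(x) for x in skirts(t)];[print(x) for x in skirts(s)]
for p,b in((t,(100,140,235,265)),(s,(270,220,460,380))):
    M=np.zeros(p["depth"].shape,bool);M[b[1]:b[3],b[0]:b[2]]=1
    c=cloud(p,M)
    cov=c[(abs(c[:,2]-.066)<.007)&(c[:,0]<.62)]
    print("cover z",np.median(cov[:,2]),cv2.minAreaRect(cov[:,:2].astype(np.float32)*1000))
    hd=c[(c[:,2]>.085)&(c[:,2]<.11)]
    print("handle",np.median(hd[:,2]),cv2.minAreaRect(hd[:,:2].astype(np.float32)*1000),hd.mean(0),len(hd))
    hsv=cv2.cvtColor(p["img"],cv2.COLOR_RGB2HSV);g=(hsv[...,0]>55)&(hsv[...,0]<90)&(hsv[...,1]>90)&M
    g=blobs(g,500)[0];v,u=np.nonzero(g)
    X=onplane(p,np.c_[u,v],.066)[:,:2];print("green@66",cv2.minAreaRect(X.astype(np.float32)*1000))
E
```

```text
(np.int64(37), array([0.6786, 0.005 ]), array([0., 0., 0.]), [np.float64(256.5), np.float64(170.1)])
(np.int64(86), array([0.6299, 0.0208]), array([0.6283, 0.018 , 0.0313]), [np.float64(251.2), np.float64(186.6)])
(np.int64(88), array([0.5556, 0.0462]), array([0.5541, 0.0428, 0.0312]), [np.float64(242.7), np.float64(212.1)])
(np.int64(92), array([0.5035, 0.0284]), array([0.5034, 0.025 , 0.0308]), [np.float64(248.9), np.float64(229.9)])
(np.int64(89), array([0.4311, 0.0228]), array([0.4315, 0.0201, 0.0312]), [np.float64(250.9), np.float64(255.0)])

(np.int64(102), array([0.4219, 0.0153]), array([0.4287, 0.0202, 0.0316]), [np.float64(329.4), np.float64(211.6)])
(np.int64(112), array([0.4944, 0.0203]), array([0.4997, 0.0248, 0.0318]), [np.float64(310.5), np.float64(223.5)])
(np.int64(115), array([0.5472, 0.0383]), array([0.5511, 0.0434, 0.0326]), [np.float64(299.8), np.float64(235.7)])
(np.int64(126), array([0.6215, 0.0131]), array([0.6252, 0.018 , 0.032 ]), [np.float64(270.0), np.float64(243.0)])
sk
(np.int64(704), array([ 0.5236, -0.3399]), array([ 0.5236, -0.3394,  0.0137]))
(np.int6
[... 336 characters left out ...]
, 9.318425178527832)
handle 0.09911914330041133 ((520.6195678710938, 255.40777587890625), (12.562407493591309, 61.7415657043457), 8.75454330444336) [0.52055796 0.25278243 0.09845089] 108
green@66 ((520.955078125, 248.99253845214844), (111.33209991455078, 254.0499725341797), 8.647457122802734)
cover z 0.06716639500628649 ((548.8167724609375, 259.6786804199219), (178.81057739257812, 254.10992431640625), 8.346622467041016)
handle 0.09837692921874493 ((518.8015747070312, 256.01849365234375), (13.797887802124023, 59.16107177734375), 9.151803016662598) [0.52111676 0.25743213 0.09613848] 249
green@66 ((537.3201293945312, 265.2593688964844), (154.69284057617188, 259.2532043457031), 8.38723087310791)
```

Top crop: cover shut, handle near (232,305), four lamps in a column, red skirt at right. I estimate the case yaw at +8.75°. I turn the tool first so the jaws lie along the case's x.

send_rows(series=[{"turn": 0.137,"grip": 0.6},{"turn": 0.137,"grip": 0.6},{"turn": 0.137,"grip": 0.6},{"turn": 0.137,"grip": 0.6},{"turn": 0.137,"grip": 0.6},{"turn": 0.137,"grip": 0.6},{"turn": 0.134,"grip": 0.6},{"grip": 0.6},{"grip": 0.6}], force=20)

```text
schema error: expected keys grip, dx, dy, dz, turn
```

```bash
cat >> h.py <<'E'
from scipy.spatial.transform import Rotation as Ro
def go(tx,ty,tz=None,yaw=None):
    """shift in tool axes (mm) to reach world TCP target; turn to get jaw yaw (deg, mod 180)"""
    s=get_state();R=Ro.from_quat(s["eef_rot"]).as_matrix();p=np.array(s["tool_pos"])
    d=R.T@(np.array([tx,ty,p[2] if tz is None else tz])-p)*1000
    jy=np.degrees(np.arctan2(R[1,1],R[0,1]))
    print("t",round(s["clock"],2),"pos",p.round(4),"jaw yaw",jy.round(2),"open",round(s["opening"],3),"F",np.round(s["contact_force"],1),"tilt",R[2].round(3))
    print("shift mm",d.round(1),"" if yaw is None else "turn %.3f (alt %.3f)"%(lambda a:(a,a-np.sign(a)*np.pi))(-np.radians((yaw-jy+180)%360-180)))
E
python3 -c "
from h import *
go(.520,.2555,.15,8.75)"
```

```text
t 1.2 pos [0.2785 0.5596 0.2016] jaw yaw 63.54 open 0.997 F [-0.5 -0.2 -0.2] tilt [-0.  0. -1.]
shift mm [-351.7 -164.6   51.6] turn 0.956 (alt -2.185)
```

send_rows(series=[{"dx": 0,"dy": 0,"dz": 0,"turn": 0.137,"grip": 0.6},{"dx": 0,"dy": 0,"dz": 0,"turn": 0.137,"grip": 0.6},{"dx": 0,"dy": 0,"dz": 0,"turn": 0.137,"grip": 0.6},{"dx": 0,"dy": 0,"dz": 0,"turn": 0.137,"grip": 0.6},{"dx": 0,"dy": 0,"dz": 0,"turn": 0.137,"grip": 0.6},{"dx": 0,"dy": 0,"dz": 0,"turn": 0.137,"grip": 0.6},{"dx": 0,"dy": 0,"dz": 0,"turn": 0.134,"grip": 0.6},{"dx": 0,"dy": 0,"dz": 0,"turn": 0,"grip": 0.6},{"dx": 0,"dy": 0,"dz": 0,"turn": 0,"grip": 0.6}], force=20)

```text
clock: 2.1
tool_pos: [0.2783, 0.5596, 0.2016]
eef_rot: [0.65, 0.76, -0.0, 0.0]
contact_force: [-0.2, -0.5, 0.8]
opening: 0.602
```

```bash
python3 -c "
from h import *
go(.520,.2555,.15,8.75)"
```

```text
t 2.1 pos [0.2783 0.5596 0.2016] jaw yaw 8.96 open 0.602 F [-0.2 -0.5  0.8] tilt [-0.  0. -1.]
shift mm [-338.   191.4   51.7] turn 0.004 (alt -3.138)
```

send_rows(series=[{"dx": -33.8,"dy": 19.1,"dz": 0,"turn": 0,"grip": 0.6},{"dx": -33.8,"dy": 19.1,"dz": 0,"turn": 0,"grip": 0.6},{"dx": -33.8,"dy": 19.1,"dz": 0,"turn": 0,"grip": 0.6},{"dx": -33.8,"dy": 19.1,"dz": 0,"turn": 0,"grip": 0.6},{"dx": -33.8,"dy": 19.1,"dz": 0,"turn": 0,"grip": 0.6},{"dx": -33.8,"dy": 19.1,"dz": 0,"turn": 0,"grip": 0.6},{"dx": -33.8,"dy": 19.1,"dz": 0,"turn": 0,"grip": 0.6},{"dx": -33.8,"dy": 19.1,"dz": 0,"turn": 0,"grip": 0.6},{"dx": -33.8,"dy": 19.1,"dz": 0,"turn": 0,"grip": 0.6},{"dx": -33.8,"dy": 19.1,"dz": 25,"turn": 0,"grip": 0.6},{"dx": 0,"dy": 0,"dz": 26,"turn": 0,"grip": 0.6},{"dx": 0,"dy": 0,"dz": 0,"turn": 0,"grip": 0.6},{"dx": 0,"dy": 0,"dz": 0,"turn": 0,"grip": 0.6}])

```text
clock: 3.4
tool_pos: [0.5182, 0.2556, 0.1508]
eef_rot: [0.65, 0.76, -0.0, -0.001]
contact_force: [-0.0, 0.6, 0.4]
opening: 0.6
```

```bash
python3 -c "
from h import *
p=snapshot('scene');save(p,'c3.png',(260,160,480,380),2.5)
p=snapshot('top');save(p,'c4.png',(80,120,300,300),2.5)
go(.520,.2555,.076,8.75)"
```

```text
t 3.5 pos [0.5188 0.2565 0.1519] jaw yaw 8.94 open 0.598 F [-1.   1.2  0.3] tilt [ 0.002  0.002 -1.   ]
shift mm [-1.3  0.9 75.9] turn 0.003 (alt -3.138)
```

View pics/c3.png

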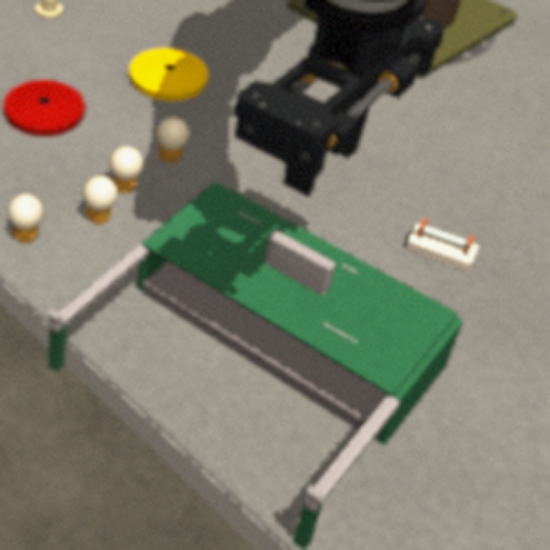

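View pics/c4.png

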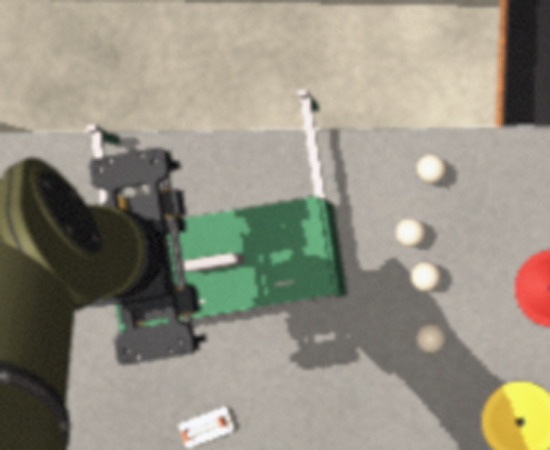

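Neither view settles whether the gripper is over the handle: parallax shifts it. I project the TCP into both pictures to check.

```bash
python3 -c "
from h import *
for n,b,f in(('scene',(260,160,480,380),2.5),('top',(80,120,300,300),2.5)):
    p=snapshot(n);s=get_state();R=Ro.from_quat(s['eef_rot']).as_matrix();t=np.array(s['tool_pos'])
    im=cv2.resize(p['img'][b[1]:b[3],b[0]:b[2],::-1],None,fx=f,fy=f)
    for X,c in((t,(0,0,255)),(t+R[:,1]*.026,(255,0,255)),(t-R[:,1]*.026,(255,255,0)),([.52,.2555,.1],(0,255,255)),(t-[0,0,-.1],(255,255,255))):
        q=(proj(p,[X])[0]-b[:2])*f;cv2.circle(im,tuple(int(v) for v in q),4,c,-1)
    cv2.imwrite('pics/pj_%s.png'%n,im)
"
```

```text
(no output)
```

View pics/pj_scene.png

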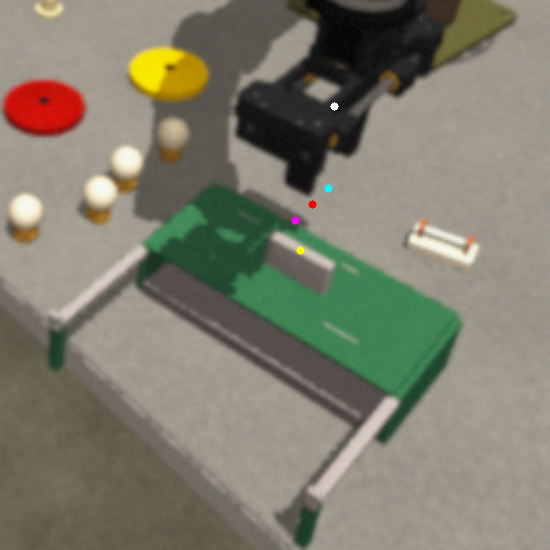

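View pics/pj_top.png

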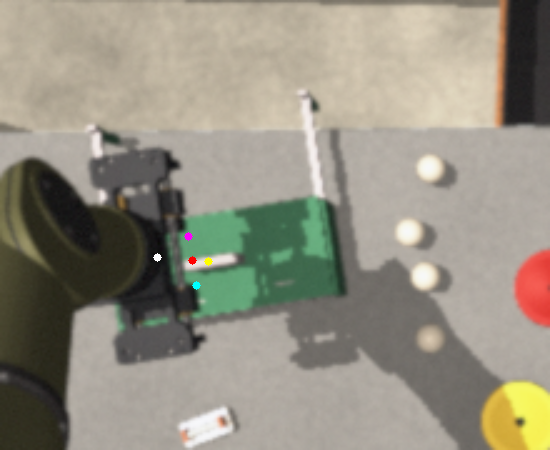

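```bash
python3 -c "
from h import *
s=get_state();R=Ro.from_quat(s['eef_rot']).as_matrix();t=np.array(s['tool_pos'])
for n,b in(('scene',(345,160,440,245)),('top',(80,160,170,280))):
    p=snapshot(n);M=np.zeros((420,560),bool);M[b[1]:b[3],b[0]:b[2]]=1
    M&=p['img'].max(2)<90
    c=cloud(p,M);l=(c-t)@R*1000
    l=l[(l[:,2]>-160)&(l[:,2]<20)&(abs(l[:,0])<120)]
    for a in range(-160,20,15):
        k=l[(l[:,2]>=a)&(l[:,2]<a+15)]
        if len(k)>3: print(n,a,len(k),np.percentile(k[:,0],[2,50,98]).round(),np.percentile(k[:,1],[2,50,98]).round())
"
```

```text
scene -160 632 [-29.   8.  32.] [-81.  22.  92.]
scene -145 822 [-30.  12.  34.] [-87.  61.  94.]
scene -130 500 [-30.  23.  34.] [-80.  38.  91.]
scene -115 290 [-31.  14.  34.] [-80.  84.  86.]
scene -100 20 [-2.  3.  8.] [-37. -35. -33.]
scene -85 23 [-5.  8. 11.] [-42. -35. -26.]
scene -70 52 [-9.  5. 10.] [-39.  40.  42.]
scene -55 83 [-10.   6.  10.] [-36.  39.  41.]
top -160 215 [-33. -10.  28.] [-87. -45.  91.]
top -145 565 [-35. -13.  29.] [-88. -44.  90.]
top -130 316 [-35. -25.  19.] [-78. -17.  80.]
top -115 21 [-35. -34.  12.] [-79.  36.  83.]
top -85 5 [-8. -7.  4.] [-22.  31.  35.]
top -70 8 [-12. -10.  -1.] [-19.  33.  39.]
top -55 13 [-12. -10.   3.] [-27.  33.  42.]
```

```bash
python3 -c "
from h import *
s=get_state();R=Ro.from_quat(s['eef_rot']).as_matrix();t=np.array(s['tool_pos'])
for n,b in(('scene',(345,160,440,265)),('top',(80,160,190,280))):
    p=snapshot(n);M=np.zeros((420,560),bool);M[b[1]:b[3],b[0]:b[2]]=1
    c=cloud(p,M);l=(c-t)@R*1000
    l=l[(l[:,2]>-160)&(l[:,2]<30)&(abs(l[:,0])<60)]
    for a in range(-160,30,10):
        k=l[(l[:,2]>=a)&(l[:,2]<a+10)]
        if len(k)>0: print(n,a,len(k),np.percentile(k[:,0],[2,50,98]).round(),np.percentile(k[:,1],[2,50,98]).round())
p=snapshot('scene');save(p,'c5.png',(345,160,445,260),6)
"
```

```text
scene -160 154 [-19.   8.  23.] [-37.  11.  18.]
scene -150 1012 [-31.  10.  33.] [-87.  60.  93.]
scene -140 301 [-30.  12.  34.] [-82.  83.  94.]
scene -130 357 [-29.  24.  34.] [-80.  34.  91.]
scene -120 391 [-30.  22.  34.] [-80.  45.  86.]
scene -110 170 [-32.  12.  34.] [-79.  84.  86.]
scene -100 13 [0. 4. 7.] [-36. -35. -33.]
scene -90 17 [-4. -1. 10.] [-38. -34. -27.]
scene -80 15 [-5.  9. 11.] [-43. -36. -28.]
scene -70 30 [-9.  7. 10.] [-42.  40.  43.]
scene -60 57 [-10.   4.  10.] [-40.  40.  42.]
scene -50 54 [-9.  6. 10.] [-36.  38.  40.]
scene -40 7 [ 5.  8. 10.] [-35. -29.  33.]
top -160 15 [-23. -20.  16.] [-39. -38. -10.]
top -150 1082 [-34.  -5.  31.] [-90. -31.  94.]
top -140 123 [-36. -23.  16.] [-86.  25.  88.]
top -130 343 [-35. -22.  31.] [-77.  17.  80.]
top -120 161 [-36. -26.  19.] [-62.   8.  81.]
top -110 22 [-35. -34.   0.] [-82.  36.  86.]
top -90 6 [-8. -7.  5.] [-21.  32.  36.]
top -70 5 [-11. -10.   0.] [29. 34. 39.]
top -60 8 [-12. -10.  -8.] [-27.  31.  40.]
top -50 13 [-12. -10.   3.] [-27.  28.  38.]
top -40 2 [-10. -10.  -9.] [31. 32. 34.]
```

View pics/c5.png

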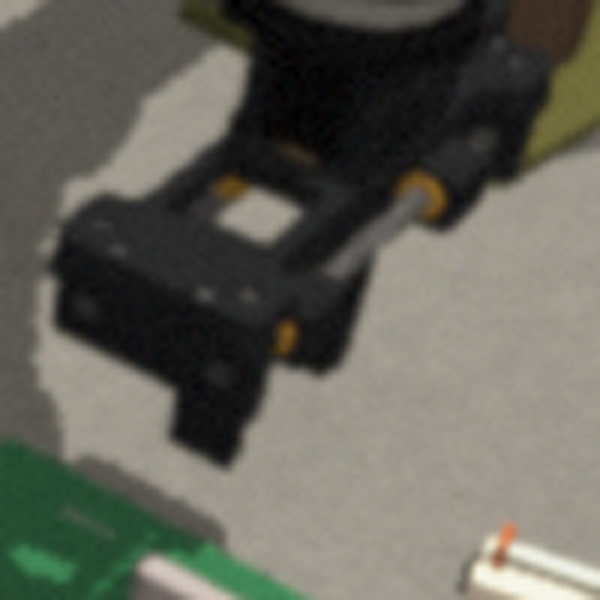

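By depth in both cameras, the fingertips sit about 40 mm higher than the reported TCP. I'll go down in stages and check again.

send_rows(series=[{"dx": 0,"dy": 1,"dz": 10,"turn": 0,"grip": 0.6},{"dx": 0,"dy": 0,"dz": 15,"turn": 0,"grip": 0.6},{"dx": 0,"dy": 0,"dz": 15,"turn": 0,"grip": 0.6},{"dx": 0,"dy": 0,"dz": 0,"turn": 0,"grip": 0.6},{"dx": 0,"dy": 0,"dz": 0,"turn": 0,"grip": 0.6}])

```text
clock: 4.35
tool_pos: [0.5196, 0.2547, 0.1102]
eef_rot: [0.651, 0.759, -0.0, -0.0]
contact_force: [0.2, -0.1, -0.1]
opening: 0.598
```

```bash
cat >> h.py <<'E'
def tips():
    s=get_state();R=Ro.from_quat(s['eef_rot']).as_matrix();t=np.array(s['tool_pos']);o=[]
    for n in('scene','top'):
        p=snapshot(n);q=proj(p,[t-[0,0,-.06]])[0].astype(int)
        M=np.zeros((420,560),bool);M[max(q[1]-60,0):q[1]+60,max(q[0]-60,0):q[0]+60]=1
        M&=(p['img'].max(2)<85)
        l=(cloud(p,M)-t)@R*1000
        l=l[(abs(l[:,0])<60)&(abs(l[:,1])<100)]
        body=l[(abs(l[:,1])>65)]
        f=l[(abs(l[:,0])<14)&(abs(l[:,1])<62)&(l[:,2]>-95)&(l[:,2]<20)]
        print(n,t.round(4),"body low",np.percentile(body[:,2],98).round(1) if len(body) else None,"body x",np.percentile(body[:,0],[2,98]).round(),"y",np.percentile(body[:,1],[1,99]).round(),"finger low",np.percentile(f[:,2],[90,98]).round(1) if len(f) else None,len(f),"x",np.percentile(f[:,0],[3,97]).round() if len(f) else None)
E
python3 -c "
from h import *
tips();p=snapshot('scene');save(p,'c6.png',(320,160,445,260),6)
go(.520,.2555,.076,8.75)
"
```

```text
scene [0.5196 0.2547 0.1102] body low -104.6 body x [-32.  34.] y [-89.  94.] finger low [-44.  -40.5] 136 x [-9. 10.]
top [0.5196 0.2547 0.1102] body low -113.4 body x [-35.  30.] y [-88.  91.] finger low [-45.4 -42.9] 18 x [-11.  -7.]
t 4.5 pos [0.5203 0.255  0.1112] jaw yaw 8.77 open 0.6 F [ 0.7 -0.6  0.4] tilt [ 0.     0.001 -1.   ]
shift mm [ 0.5 -0.2 35.2] turn 0.000 (alt -3.141)
```

View pics/c6.png

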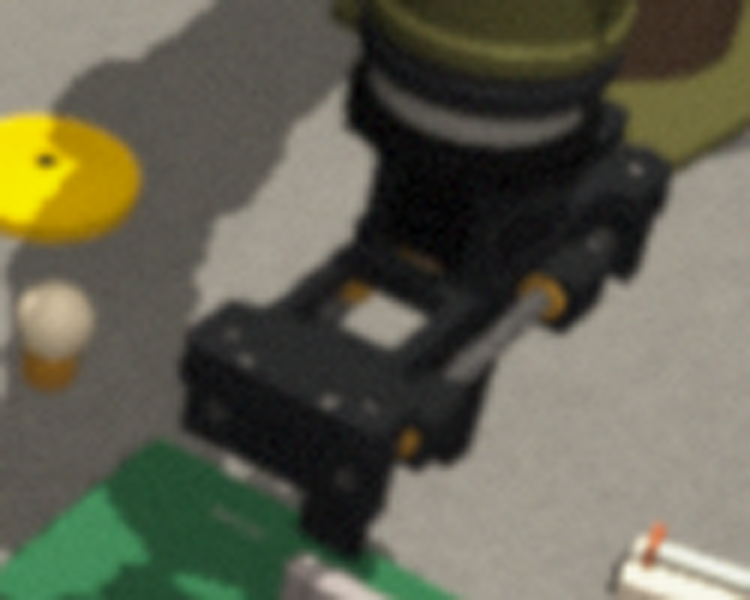

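send_rows(series=[{"dx": 0,"dy": 0,"dz": 15,"turn": 0,"grip": 0.6},{"dx": 0,"dy": 0,"dz": 15,"turn": 0,"grip": 0.6},{"dx": 0,"dy": 0,"dz": 10,"turn": 0,"grip": 0.6},{"dx": 0,"dy": 0,"dz": 0,"turn": 0,"grip": 0.6},{"dx": 0,"dy": 0,"dz": 0,"turn": 0,"grip": 0.6}])

```text
clock: 5.0
tool_pos: [0.52, 0.2549, 0.071]
eef_rot: [0.651, 0.759, 0.0, 0.0]
contact_force: [0.2, -0.2, -0.3]
opening: 0.603
```

```bash
python3 -c "
from h import *
tips();p=snapshot('scene');save(p,'c7.png',(320,180,445,280),6)
go(.520,.2555,.036,8.75)
"
```

```text
scene [0.52   0.2549 0.071 ] body low -104.8 body x [-32.  34.] y [-88.  94.] finger low [4.3 5.1] 155 x [-13.  10.]
top [0.52   0.2549 0.071 ] body low -113.5 body x [-36.  27.] y [-88.  94.] finger low [-47.4 -27. ] 14 x [-12.   8.]
t 5.15 pos [0.5203 0.2551 0.0714] jaw yaw 8.76 open 0.6 F [-0.   0.8  0.7] tilt [ 0.001  0.001 -1.   ]
shift mm [ 0.5 -0.3 35.4] turn 0.000 (alt -3.141)
```

View pics/c7.png

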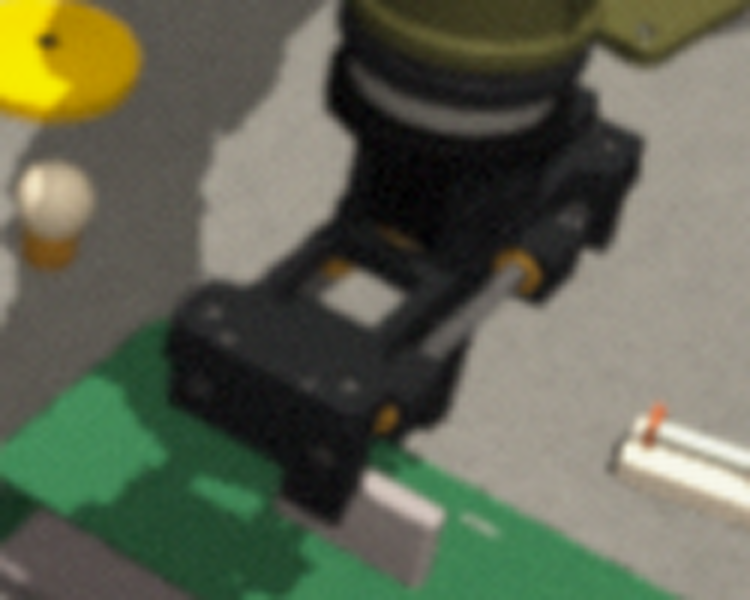

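The tip is still well above the cover, so the offset is real: true tip ≈ reported z + 40 mm.

send_rows(series=[{"dx": 0,"dy": 0,"dz": 15,"turn": 0,"grip": 0.6},{"dx": 0,"dy": 0,"dz": 10,"turn": 0,"grip": 0.6},{"dx": 0,"dy": 0,"dz": 5,"turn": 0,"grip": 0.6},{"dx": 0,"dy": 0,"dz": 0,"turn": 0,"grip": 0.0},{"dx": 0,"dy": 0,"dz": 0,"turn": 0,"grip": 0.0},{"dx": 0,"dy": 0,"dz": 0,"turn": 0,"grip": 0.0},{"dx": 0,"dy": 0,"dz": 0,"turn": 0,"grip": 0.0},{"dx": 0,"dy": 0,"dz": 0,"turn": 0,"grip": 0.0},{"dx": 0,"dy": 0,"dz": 0,"turn": 0,"grip": 0.0},{"dx": 0,"dy": 0,"dz": 0,"turn": 0,"grip": 0.0}], force=20)

```text
clock: 6.15
tool_pos: [0.5195, 0.2548, 0.0409]
eef_rot: [0.651, 0.759, -0.0, -0.0]
contact_force: [-1.1, 0.1, 3.0]
opening: 0.134
```

```bash
python3 -c "
from h import *
tips();p=snapshot('scene');save(p,'c8.png',(320,180,445,280),6)
go(.520,.2555,.036,8.75)
"
```

```text
scene [0.5195 0.2548 0.0409] body low -104.4 body x [-32.  34.] y [-89.  94.] finger low [-25.1 -24.1] 115 x [-13.  11.]
top [0.5195 0.2548 0.0409] body low -113.8 body x [-36.  30.] y [-88.  91.] finger low [-24.8 -23.9] 26 x [-12.   9.]
t 6.3 pos [0.5195 0.2548 0.0408] jaw yaw 8.77 open 0.135 F [-1.9 -0.5  4. ] tilt [ 0. -0. -1.]
shift mm [0.6 0.6 4.8] turn 0.000 (alt -3.141)
```

View pics/c8.png

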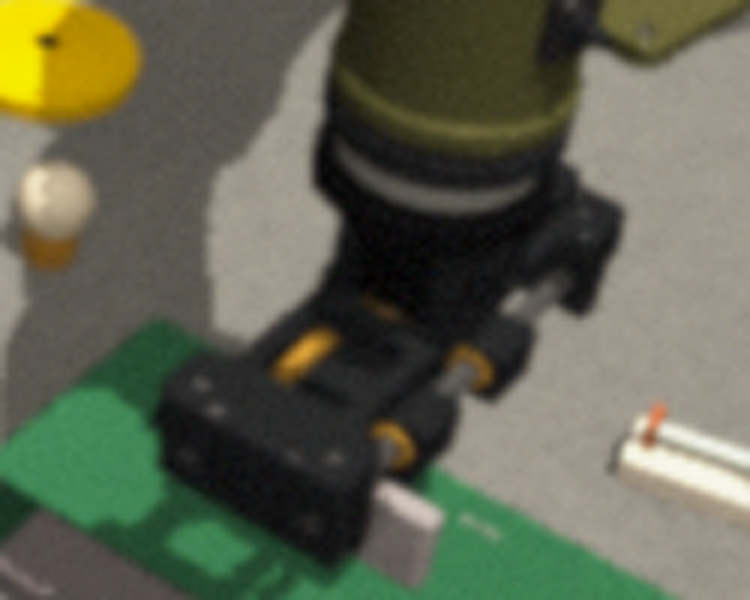

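Gripped (opening 11.8 mm matches the 12 mm plate). I slide it open along +dy.

send_rows(series=[{"dx": 0,"dy": 5,"dz": 0,"turn": 0,"grip": 0},{"dx": 0,"dy": 10,"dz": 0,"turn": 0,"grip": 0},{"dx": 0,"dy": 10,"dz": 0,"turn": 0,"grip": 0},{"dx": 0,"dy": 10,"dz": 0,"turn": 0,"grip": 0},{"dx": 0,"dy": 10,"dz": 0,"turn": 0,"grip": 0},{"dx": 0,"dy": 10,"dz": 0,"turn": 0,"grip": 0},{"dx": 0,"dy": 10,"dz": 0,"turn": 0,"grip": 0},{"dx": 0,"dy": 10,"dz": 0,"turn": 0,"grip": 0},{"dx": 0,"dy": 10,"dz": 0,"turn": 0,"grip": 0},{"dx": 0,"dy": 10,"dz": 0,"turn": 0,"grip": 0},{"dx": 0,"dy": 10,"dz": 0,"turn": 0,"grip": 0},{"dx": 0,"dy": 6,"dz": 0,"turn": 0,"grip": 0},{"dx": 0,"dy": 0,"dz": 0,"turn": 0,"grip": 0},{"dx": 0,"dy": 0,"dz": 0,"turn": 0,"grip": 0}])

```text
clock: 7.7
tool_pos: [0.6309, 0.272, 0.0409]
eef_rot: [0.651, 0.759, 0.001, 0.001]
contact_force: [1.9, 1.1, 0.9]
opening: 0.136
```

```bash
python3 -c "
from h import *
p=snapshot('scene');save(p,'c9.png',(260,160,460,380),2.7)
go(.6386,.2738,.041,8.75)
"
```

```text
t 7.75 pos [0.6307 0.272  0.0409] jaw yaw 8.76 open 0.13 F [2.  0.4 2.4] tilt [ 0.001  0.003 -1.   ]
shift mm [ 0.6  8.1 -0.1] turn 0.000 (alt -3.141)
```

View pics/c9.png

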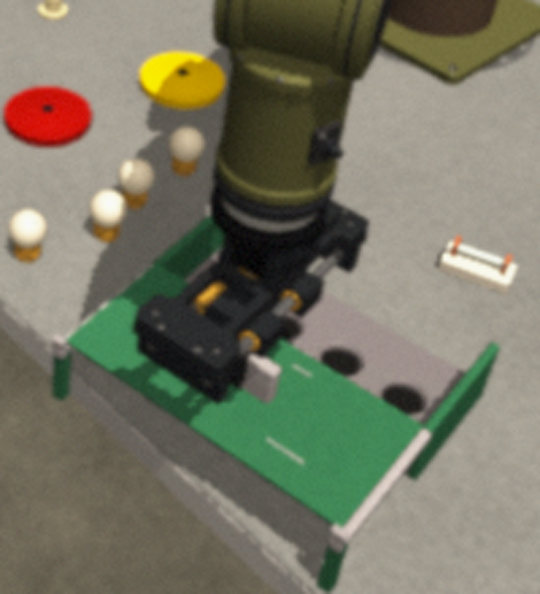

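send_rows(series=[{"dx": 0,"dy": 4,"dz": 0,"turn": 0,"grip": 0},{"dx": 0,"dy": 3,"dz": 0,"turn": 0,"grip": 0},{"dx": 0,"dy": 2,"dz": 0,"turn": 0,"grip": 0},{"dx": 0,"dy": 0,"dz": 0,"turn": 0,"grip": 0},{"dx": 0,"dy": 0,"dz": 0,"turn": 0,"grip": 0},{"dx": 0,"dy": 0,"dz": 0,"turn": 0,"grip": 0}])

```text
clock: 8.35
tool_pos: [0.6344, 0.2725, 0.0408]
eef_rot: [0.651, 0.759, -0.003, -0.002]
contact_force: [-8.1, -1.4, 10.8]
opening: 0.135
```

Stopped against the open stop (−8 N). I release, rise clear and look at the pockets.

send_rows(series=[{"dx": 0,"dy": -2,"dz": 0,"turn": 0,"grip": 0},{"dx": 0,"dy": 0,"dz": 0,"turn": 0,"grip": 0.5},{"dx": 0,"dy": 0,"dz": 0,"turn": 0,"grip": 0.5},{"dx": 0,"dy": 0,"dz": 0,"turn": 0,"grip": 0.5},{"dx": 0,"dy": 0,"dz": 0,"turn": 0,"grip": 0.5},{"dx": 0,"dy": 0,"dz": -20,"turn": 0,"grip": 0.5},{"dx": 0,"dy": 0,"dz": -30,"turn": 0,"grip": 0.5},{"dx": 0,"dy": -10,"dz": -30,"turn": 0,"grip": 0.5},{"dx": 0,"dy": -35,"dz": -10,"turn": 0,"grip": 0.5},{"dx": -20,"dy": -45,"dz": 0,"turn": 0,"grip": 0.5},{"dx": -20,"dy": -45,"dz": 0,"turn": 0,"grip": 0.5},{"dx": -30,"dy": -40,"dz": 0,"turn": 0,"grip": 0.5},{"dx": -45,"dy": 0,"dz": 0,"turn": 0,"grip": 0.5},{"dx": -45,"dy": 0,"dz": 0,"turn": 0,"grip": 0.5},{"dx": -45,"dy": 0,"dz": 0,"turn": 0,"grip": 0.5},{"dx": -45,"dy": 0,"dz": 0,"turn": 0,"grip": 0.5},{"dx": 0,"dy": 0,"dz": 0,"turn": 0,"grip": 0.5}])

```text
clock: 10.05
tool_pos: [0.5022, -0.0097, 0.1308]
eef_rot: [0.656, 0.755, -0.002, 0.002]
contact_force: [-0.0, -0.1, -0.1]
opening: 0.499
```

```bash
python3 -c "
from h import *
p=snapshot('scene');save(p,'d1.png',(180,120,460,370),2.4)
p=snapshot('top');save(p,'d2.png',(90,140,310,290),3.6)
go(.43,.02,.2,8.75)
"
```

```text
t 10.15 pos [ 0.5017 -0.0022  0.1306] jaw yaw 8.59 open 0.5 F [-0.2  0.8 -0. ] tilt [-0.  0. -1.]
shift mm [ 32.6 -67.6 -69.4] turn -0.003 (alt 3.139)
```

View pics/d1.png

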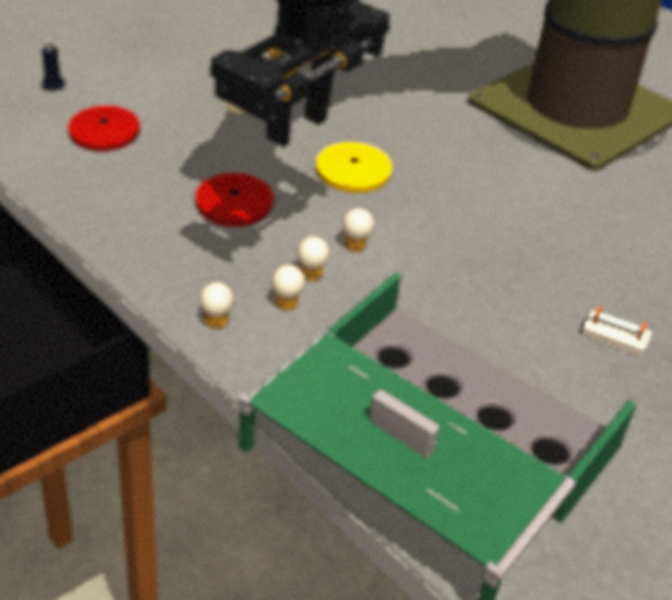

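View pics/d2.png

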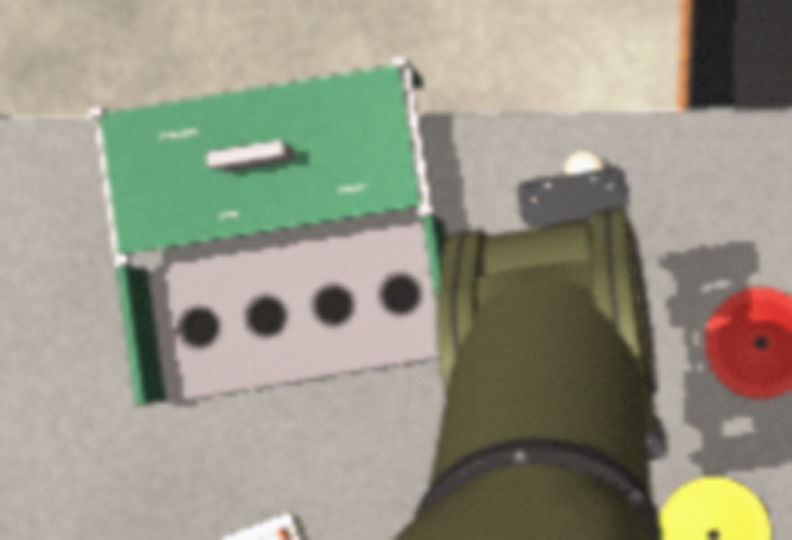

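```bash
cat >> meas.py <<'E'
def pockets(p,z=.012):
    hsv=cv2.cvtColor(p["img"],cv2.COLOR_RGB2HSV);out=[]
    C=np.array([.5158,.2542]);a=np.radians(8.75);ux=np.array([np.cos(a),np.sin(a)]);uy=np.array([-ux[1],ux[0]])
    for k in(-84,-28,28,84):
        q=proj(p,[[*(C+uy*k/1000),.014]])[0].round().astype(int)
        M=np.zeros((420,560),bool);M[q[1]-9:q[1]+10,q[0]-10:q[0]+11]=1
        m=M&(p["img"].max(2)<90)
        bl=blobs(m,15)
        if not bl: out.append(None);continue
        b=max(bl,key=lambda b:b.sum());v,u=np.nonzero(b)
        w=np.clip(130-p["img"].max(2)[v,u].astype(float),0,None)
        out.append((b.sum(),onplane(p,[[u.mean(),v.mean()]],z)[0][:2].round(4),cloud(p,b)[:,2].mean().round(4)))
    return out
E
python3 - <<'E'
from meas import *
t=snapshot("top");s=snapshot("scene")
for p in(t,s):
    r=pockets(p);[print(x) for x in r]
    P=np.array([x[1] for x in r if x]);d=P[-1]-P[0];print(np.degrees(np.arctan2(-d[0],d[1])),np.linalg.norm(d),P.mean(0))
    M=np.zeros((420,560),bool);c=proj(p,[[.6344,.2725,.1]])[0].astype(int);M[c[1]-25:c[1]+25,c[0]-25:c[0]+25]=1
    hd=cloud(p,M);hd=hd[(hd[:,2]>.085)&(hd[:,2]<.11)];print(cv2.minAreaRect(hd[:,:2].astype(np.float32)*1000))
E
```

```text
(np.int64(76), array([0.5307, 0.1723]), np.float64(0.0066))
(np.int64(77), array([0.5226, 0.2276]), np.float64(0.007))
(np.int64(78), array([0.5136, 0.2831]), np.float64(0.0063))
(np.int64(77), array([0.5057, 0.3389]), np.float64(0.0063))
8.534129025237055 0.16846530800138046 [0.51815  0.255475]
((635.9437255859375, 272.8809814453125), (12.311979293823242, 60.58038330078125), 8.347955703735352)
(np.int64(94), array([0.5286, 0.1722]), np.float64(0.0077))
(np.int64(103), array([0.5199, 0.2275]), np.float64(0.0079))
(np.int64(118), array([0.5113, 0.2824]), np.float64(0.008))
(np.int64(131), array([0.503 , 0.3383]), np.float64(0.0085))
8.761714158897014 0.16806120908764163 [0.5157 0.2551]
((635.0886840820312, 273.51715087890625), (13.577590942382812, 59.75672149658203), 10.631410598754883)
```

Cover fully open, pockets located and consistent (168 mm end to end, yaw ≈8.7°). Next, lamp A at about (0.430, 0.020).

```bash
python3 -c "
from h import *
go(.429,.0197,.04,8.7)
"
```

```text
t 10.25 pos [0.5015 0.0007 0.1306] jaw yaw 8.89 open 0.5 F [0.6 0.5 0.7] tilt [ 0.001  0.    -1.   ]
shift mm [ 29.8 -68.8  90.6] turn 0.003 (alt -3.138)
```

send_rows(series=[{"dx": 10,"dy": -23,"dz": 0,"turn": 0,"grip": 0.6},{"dx": 10,"dy": -23,"dz": 0,"turn": 0,"grip": 0.6},{"dx": 9.8,"dy": -22.8,"dz": 20,"turn": 0,"grip": 0.6},{"dx": 0,"dy": 0,"dz": 30,"turn": 0,"grip": 0.6},{"dx": 0,"dy": 0,"dz": 30,"turn": 0,"grip": 0.6},{"dx": 0,"dy": 0,"dz": 10,"turn": 0,"grip": 0.6},{"dx": 0,"dy": 0,"dz": 0,"turn": 0,"grip": 0.6},{"dx": 0,"dy": 0,"dz": 0,"turn": 0,"grip": 0.6},{"dx": 0,"dy": 0,"dz": 0,"turn": 0,"grip": 0.6}])

```text
clock: 11.15
tool_pos: [0.4298, 0.0183, 0.0416]
eef_rot: [0.651, 0.759, 0.001, 0.001]
contact_force: [0.7, 0.2, 0.1]
opening: 0.604
```

```bash
python3 -c "
from h import *
p=snapshot('scene');save(p,'e1.png',(255,140,400,260),5)
tips();go(.429,.0197,-.026,8.7)
"
```

```text
scene [0.4298 0.0182 0.0416] body low -103.9 body x [-31.  35.] y [-92.  94.] finger low [-45.4 -41.3] 201 x [-9. 11.]
top [0.4298 0.0182 0.0416] body low -115.2 body x [-35.  -3.] y [-87.  88.] finger low None 0 x None
t 11.3 pos [0.4296 0.018  0.0414] jaw yaw 8.76 open 0.602 F [-0.3  0.2  0.5] tilt [ 0.     0.002 -1.   ]
shift mm [ 1.8 -0.5 67.4] turn 0.001 (alt -3.141)
```

View pics/e1.png

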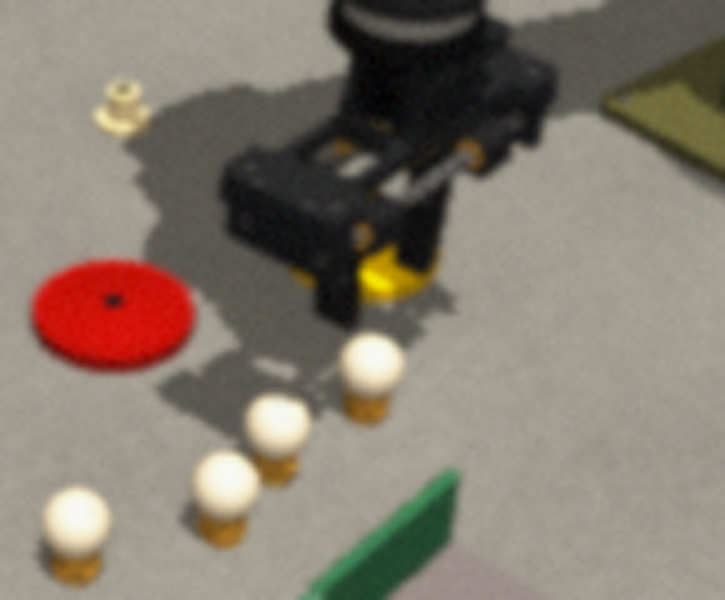

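The gripper is above the nearest lamp (crop 370,365) with both fingers clear of it. Going down.

send_rows(series=[{"dx": 1.5,"dy": -0.5,"dz": 10,"turn": 0,"grip": 0.6},{"dx": 0,"dy": 0,"dz": 15,"turn": 0,"grip": 0.6},{"dx": 0,"dy": 0,"dz": 15,"turn": 0,"grip": 0.6},{"dx": 0,"dy": 0,"dz": 15,"turn": 0,"grip": 0.6},{"dx": 0,"dy": 0,"dz": 10,"turn": 0,"grip": 0.6},{"dx": 0,"dy": 0,"dz": 0,"turn": 0,"grip": 0.6},{"dx": 0,"dy": 0,"dz": 0,"turn": 0,"grip": 0.6}])

```text
clock: 12.0
tool_pos: [0.4349, 0.0193, -0.0042]
eef_rot: [0.651, 0.759, -0.006, -0.006]
contact_force: [0.8, 0.6, -0.2]
opening: 0.598
```

```bash
python3 -c "
from h import *
p=snapshot('scene');save(p,'e2.png',(255,140,400,260),5)
tips();go(.429,.0195,-.026,8.7)
"
```

```text
scene [ 0.4351  0.0193 -0.004 ] body low -104.0 body x [-31.  35.] y [-90.  94.] finger low [-44.  -40.9] 180 x [-7. 11.]
top [ 0.4351  0.0193 -0.004 ] body low -120.5 body x [-35.  21.] y [-89.  92.] finger low None 0 x None
t 12.15 pos [ 0.4352  0.0193 -0.0038] jaw yaw 8.75 open 0.598 F [ 0.4  0.1 -0.5] tilt [ 0.001 -0.017 -1.   ]
shift mm [ 1.2 -5.8 22.3] turn 0.001 (alt -3.141)
```

View pics/e2.png

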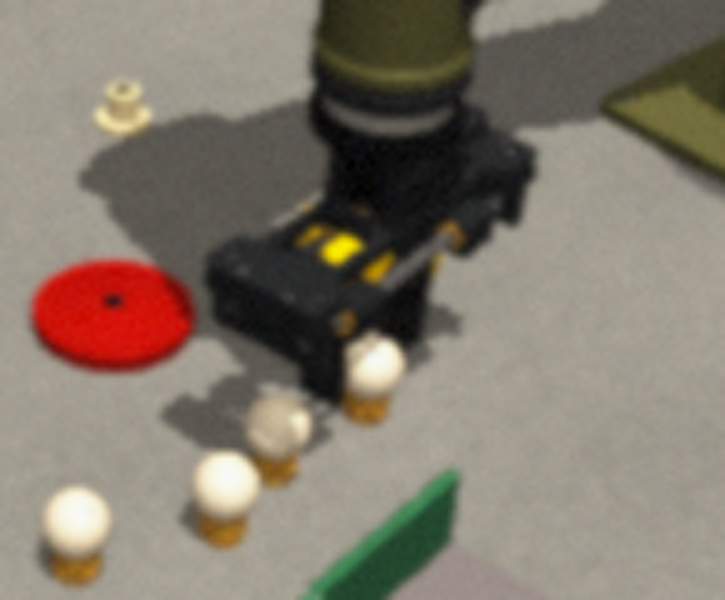

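```bash
python3 -c "
from h import *
print(np.round(get_state()['q'],3))
"
```

```text
[-0.124  0.883 -0.042  2.247  0.814  0.043 -0.811]
```

Joint 6 is on its lower limit (0.043), so this near spot is awkward at low height. I try small steps to see whether the arm finds a way through.

send_rows(series=[{"dx": 0,"dy": 0,"dz": 5,"turn": 0,"grip": 0.7},{"dx": 0,"dy": 0,"dz": 5,"turn": 0,"grip": 0.7},{"dx": 0,"dy": 0,"dz": 0,"turn": 0,"grip": 0.7},{"dx": 0,"dy": 0,"dz": 0,"turn": 0,"grip": 0.7},{"dx": 0,"dy": 0,"dz": 0,"turn": 0,"grip": 0.7}])

```text
clock: 12.65
tool_pos: [0.4351, 0.0189, -0.0111]
eef_rot: [0.651, 0.759, -0.006, -0.006]
contact_force: [0.4, 0.1, -0.4]
opening: 0.7
```

```bash
python3 -c "
from h import *
print(np.round(get_state()['q'],3))
tips();go(.429,.0195,-.026,8.7)
"
```

```text
[-0.117  0.899 -0.053  2.247  1.252  0.044 -1.249]
scene [ 0.4351  0.0189 -0.0111] body low -103.1 body x [-32.  35.] y [-91.  94.] finger low [-46.1 -39.9] 182 x [-9. 12.]
top [ 0.4351  0.0189 -0.0111] body low -126.8 body x [-35.  10.] y [-90.  91.] finger low None 0 x None
t 12.75 pos [ 0.4351  0.019  -0.0112] jaw yaw 8.76 open 0.698 F [-0.7  0.5 -0.8] tilt [ 0.    -0.017 -1.   ]
shift mm [ 1.5 -5.7 14.9] turn 0.001 (alt -3.141)
```

It is flipping through (q5 rising), so I continue.

send_rows(series=[{"dx": 0,"dy": 0,"dz": 4,"turn": 0,"grip": 0.7},{"dx": 0,"dy": -1,"dz": 4,"turn": 0,"grip": 0.7},{"dx": 0,"dy": -1,"dz": 2,"turn": 0,"grip": 0.7},{"dx": 0,"dy": -1,"dz": 2,"turn": 0,"grip": 0.7},{"dx": 0,"dy": 0,"dz": 0,"turn": 0,"grip": 0.7},{"dx": 0,"dy": 0,"dz": 0,"turn": 0,"grip": 0.7},{"dx": 0,"dy": 0,"dz": 0,"turn": 0,"grip": 0.7}])

```text
clock: 13.45
tool_pos: [0.432, 0.0184, -0.0232]
eef_rot: [0.651, 0.759, -0.006, -0.006]
contact_force: [0.7, 1.3, 0.6]
opening: 0.699
```

```bash
python3 -c "
from h import *
print(np.round(get_state()['q'],3))
tips();go(.429,.0195,-.026,8.7)
"
```

```text
[-0.063  0.926 -0.139  2.253  1.711  0.112 -1.707]
scene [ 0.432   0.0184 -0.0232] body low -103.6 body x [-32.  35.] y [-90.  94.] finger low [-47.5 -39.3] 156 x [-8. 12.]
top [ 0.432   0.0184 -0.0232] body low -24.5 body x [-35.  -6.] y [-92.  91.] finger low None 0 x None
t 13.55 pos [ 0.432   0.0185 -0.0232] jaw yaw 8.79 open 0.699 F [-0.3 -0.4 -0. ] tilt [-0.    -0.017 -1.   ]
shift mm [ 1.5 -2.8  2.9] turn 0.002 (alt -3.140)
```

send_rows(series=[{"dx": 1,"dy": -2.5,"dz": 2,"turn": 0,"grip": 0.7},{"dx": 0,"dy": 0,"dz": 0,"turn": 0,"grip": 0.55},{"dx": 0,"dy": 0,"dz": 0,"turn": 0,"grip": 0.45},{"dx": 0,"dy": 0,"dz": 0,"turn": 0,"grip": 0.2},{"dx": 0,"dy": 0,"dz": 0,"turn": 0,"grip": 0.2},{"dx": 0,"dy": 0,"dz": 0,"turn": 0,"grip": 0.2},{"dx": 0,"dy": 0,"dz": 0,"turn": 0,"grip": 0.2},{"dx": 0,"dy": 0,"dz": 0,"turn": 0,"grip": 0.2}], force=12)

```text
clock: 14.35
tool_pos: [0.4293, 0.0191, -0.0252]
eef_rot: [0.651, 0.759, -0.006, -0.006]
contact_force: [0.1, 0.3, 0.7]
opening: 0.366
```

```bash
python3 -c "
from h import *
p=snapshot('scene');save(p,'e3.png',(255,140,400,260),5)
print(np.round(get_state()['q'],3))
go(.429,.0195,-.026,8.7)
"
```

```text
[-0.038  0.932 -0.183  2.259  1.735  0.149 -1.734]
t 14.4 pos [ 0.4293  0.0191 -0.0252] jaw yaw 8.78 open 0.369 F [ 0.6 -1.2  1.6] tilt [ 0.    -0.017 -1.   ]
shift mm [ 0.5 -0.2  0.8] turn 0.001 (alt -3.140)
```

View pics/e3.png

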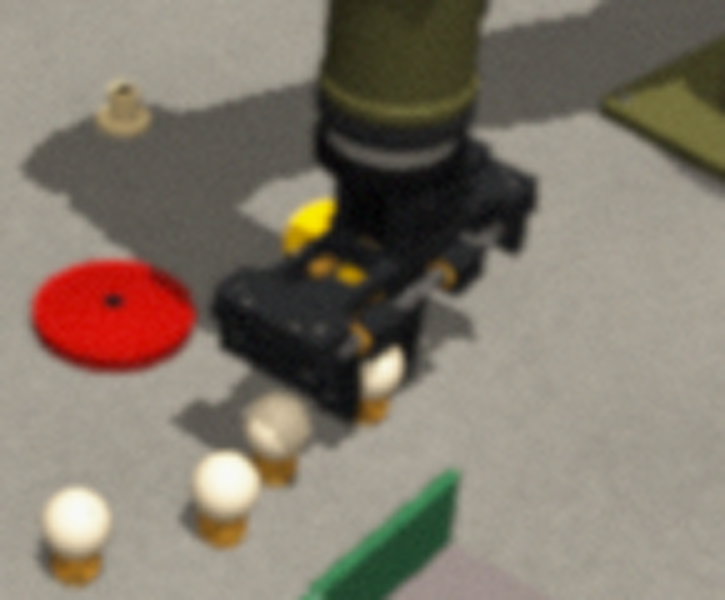

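```bash
python3 -c "
from h import *
p=snapshot('scene')
s=get_state();R=Ro.from_quat(s['eef_rot']).as_matrix();t=np.array(s['tool_pos'])+[0,0,.04]
b=(255,140);im=cv2.resize(p['img'][140:260,255:400,::-1],None,fx=5,fy=5)
for x in(-9,9):
  for y in (17,33):
    for z in(-50,-19,0):
      q=(proj(p,[t+R@np.array([x,y,z])/1000])[0]-b)*5;cv2.circle(im,tuple(int(v) for v in q),3,(0,255,0) if y==17 else (255,0,255),-1)
q=(proj(p,[[.43,.02,.031]])[0]-b)*5;cv2.circle(im,tuple(int(v) for v in q),3,(0,0,255),-1)
cv2.imwrite('pics/e4.png',im)
M=np.zeros((420,560),bool);M[205:226,318:342]=1
l=cloud(p,M&(p['img'].min(2)>110));l=l[(l[:,2]>.02)&(l[:,2]<.06)];print(len(l))
from scipy.optimize import least_squares
f=least_squares(lambda x:np.linalg.norm(l-x,axis=1)-.017,[.43,.02,.031],loss='soft_l1',f_scale=.001).x;print(f)
"
```

```text
47
[0.42914428 0.02073268 0.03191533]
```

View pics/e4.png

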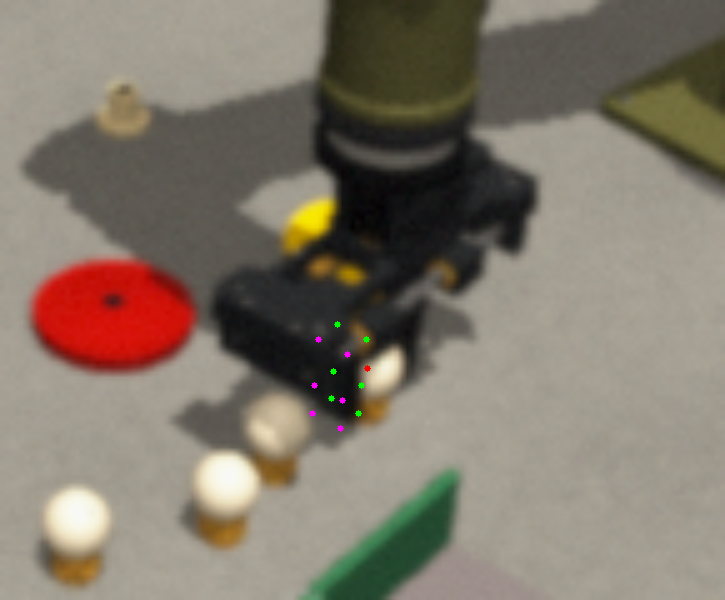

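The sphere fit puts the gripped ball within 1 mm of the tool axis. Lifting.

send_rows(series=[{"dx": 0,"dy": 0,"dz": -5,"turn": 0,"grip": 0.2},{"dx": 0,"dy": 0,"dz": -10,"turn": 0,"grip": 0.2},{"dx": 0,"dy": 0,"dz": -15,"turn": 0,"grip": 0.2},{"dx": 0,"dy": 0,"dz": -20,"turn": 0,"grip": 0.2},{"dx": 0,"dy": 0,"dz": -20,"turn": 0,"grip": 0.2},{"dx": 0,"dy": 10,"dz": -20,"turn": 0,"grip": 0.2},{"dx": 0,"dy": 10,"dz": 0,"turn": 0,"grip": 0.2},{"dx": 10,"dy": 10,"dz": 0,"turn": 0,"grip": 0.2},{"dx": 10,"dy": 10,"dz": 0,"turn": 0,"grip": 0.2},{"dx": 10,"dy": 5,"dz": 0,"turn": 0,"grip": 0.2},{"dx": 0,"dy": 0,"dz": 0,"turn": 0,"grip": 0.2},{"dx": 0,"dy": 0,"dz": 0,"turn": 0,"grip": 0.2}])

```text
clock: 15.65
tool_pos: [0.4713, 0.0559, 0.0586]
eef_rot: [0.65, 0.76, -0.006, -0.004]
contact_force: [-0.2, -0.0, -1.0]
opening: 0.367
```

```bash
python3 -c "
from h import *
print(np.round(get_state()['q'],3))
go(.5033,.3375,.063,8.7)
"
```

```text
[ 0.105  0.804 -0.526  2.103  0.886  0.486 -0.954]
t 15.65 pos [0.4713 0.0559 0.0586] jaw yaw 8.85 open 0.367 F [-0.2 -0.  -1. ] tilt [-0.002 -0.014 -1.   ]
shift mm [273.3  74.9  -6.1] turn 0.003 (alt -3.139)
```

send_rows(series=[{"dx": 25,"dy": 7,"dz": -1,"turn": 0,"grip": 0.2},{"dx": 28,"dy": 8,"dz": -1,"turn": 0,"grip": 0.2},{"dx": 30,"dy": 8,"dz": -1,"turn": 0,"grip": 0.2},{"dx": 30,"dy": 8,"dz": 0,"turn": 0,"grip": 0.2},{"dx": 30,"dy": 8,"dz": 0,"turn": 0,"grip": 0.2},{"dx": 30,"dy": 8,"dz": 0,"turn": 0,"grip": 0.2},{"dx": 30,"dy": 8,"dz": 0,"turn": 0,"grip": 0.2},{"dx": 30,"dy": 8,"dz": 0,"turn": 0,"grip": 0.2},{"dx": 25,"dy": 7,"dz": 0,"turn": 0,"grip": 0.2},{"dx": 15,"dy": 5,"dz": 0,"turn": 0,"grip": 0.2},{"dx": 0,"dy": 0,"dz": 0,"turn": 0,"grip": 0.2},{"dx": 0,"dy": 0,"dz": 0,"turn": 0,"grip": 0.2},{"dx": 0,"dy": 0,"dz": 0,"turn": 0,"grip": 0.2},{"dx": 0,"dy": 0,"dz": 0,"turn": 0,"grip": 0.2}])

```text
clock: 17.05
tool_pos: [0.5049, 0.3348, 0.0606]
eef_rot: [0.652, 0.759, -0.006, -0.003]
contact_force: [0.3, 0.2, -1.2]
opening: 0.371
```

```bash
python3 -c "
from h import *
p=snapshot('scene');save(p,'e5.png',(330,170,480,320),4)
print(np.round(get_state()['q'],3))
go(.5033,.3375,-.018,8.7)
"
```

```text
[-0.336  0.919 -0.595  1.706  0.7    0.755 -1.131]
t 17.1 pos [0.5049 0.3352 0.0607] jaw yaw 8.68 open 0.369 F [ 0.8  0.3 -0.8] tilt [-0.003 -0.013 -1.   ]
shift mm [ 2.7 -0.2 78.7] turn -0.000 (alt 3.141)
```

View pics/e5.png

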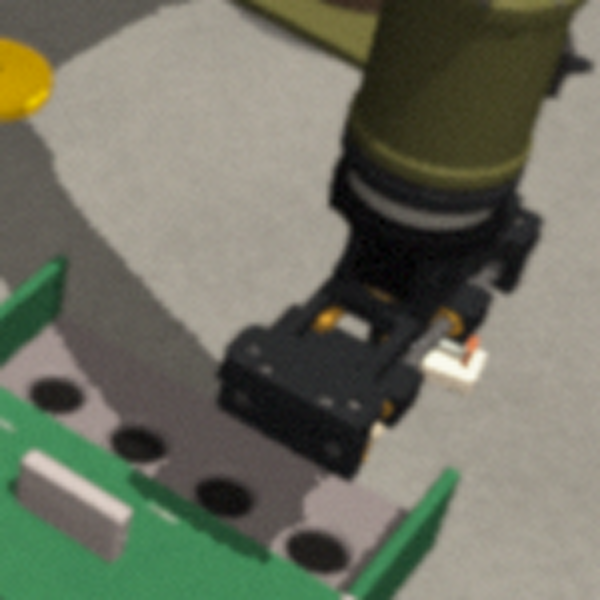

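send_rows(series=[{"dx": 2.5,"dy": 0,"dz": 15,"turn": 0,"grip": 0.2},{"dx": 0,"dy": 0,"dz": 15,"turn": 0,"grip": 0.2},{"dx": 0,"dy": 0,"dz": 15,"turn": 0,"grip": 0.2},{"dx": 0,"dy": 0,"dz": 10,"turn": 0,"grip": 0.2},{"dx": 0,"dy": 0,"dz": 5,"turn": 0,"grip": 0.2},{"dx": 0,"dy": 0,"dz": 0,"turn": 0,"grip": 0.2},{"dx": 0,"dy": 0,"dz": 0,"turn": 0,"grip": 0.2},{"dx": 0,"dy": 0,"dz": 0,"turn": 0,"grip": 0.2}])

```text
clock: 17.9
tool_pos: [0.504, 0.3394, 0.0014]
eef_rot: [0.651, 0.759, -0.005, -0.003]
contact_force: [1.1, -0.1, -0.8]
opening: 0.372
```

```bash
python3 -c "
from h import *
p=snapshot('scene');save(p,'e6.png',(330,190,480,340),4)
p=snapshot('top');save(p,'e7.png',(90,160,240,280),4)
print(np.round(get_state()['q'],3))
go(.5033,.3375,-.0185,8.7)
"
```

```text
[-0.374  1.001 -0.534  1.72   0.771  0.653 -1.192]
t 18.0 pos [0.504  0.3393 0.0014] jaw yaw 8.75 open 0.366 F [-0.6  0.1 -0. ] tilt [-0.001 -0.012 -1.   ]
shift mm [-1.7 -0.7 19.9] turn 0.001 (alt -3.141)
```

View pics/e6.png

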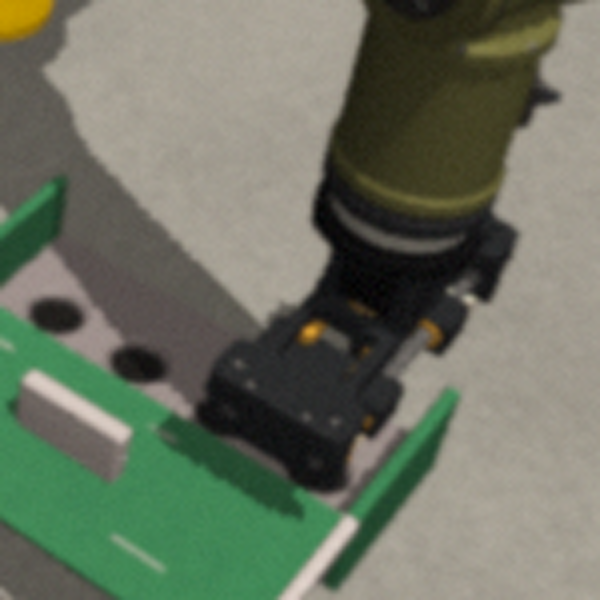

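View pics/e7.png

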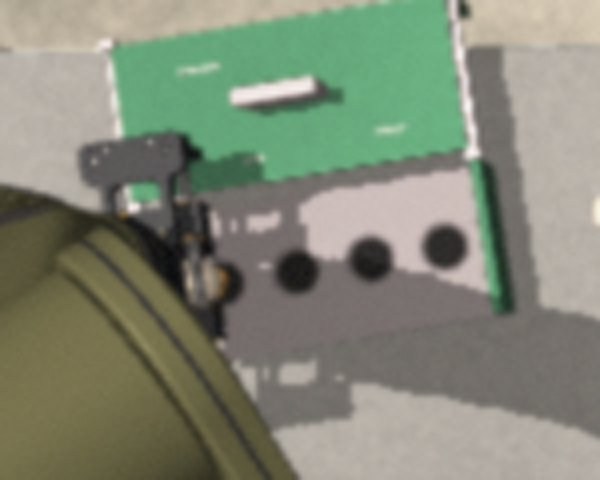

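The lamp hangs over the leftmost pocket (top crop ~225,283). I make the last lowering in small steps.

send_rows(series=[{"dx": -1.7,"dy": -0.5,"dz": 5,"turn": 0,"grip": 0.2},{"dx": 0,"dy": 0,"dz": 5,"turn": 0,"grip": 0.2},{"dx": 0,"dy": 0,"dz": 4,"turn": 0,"grip": 0.2},{"dx": 0,"dy": 0,"dz": 3,"turn": 0,"grip": 0.2},{"dx": 0,"dy": 0,"dz": 2,"turn": 0,"grip": 0.2},{"dx": 0,"dy": 0,"dz": 0,"turn": 0,"grip": 0.2},{"dx": 0,"dy": 0,"dz": 0,"turn": 0,"grip": 0.2},{"dx": 0,"dy": 0,"dz": 0,"turn": 0,"grip": 0.2}])

```text
clock: 18.8
tool_pos: [0.5032, 0.3373, -0.0181]
eef_rot: [0.651, 0.759, -0.005, -0.004]
contact_force: [0.3, 0.5, -1.4]
opening: 0.372
```

```bash
python3 -c "
from h import *
go(.5033,.3375,-.0188,8.7)
"
```

```text
t 18.8 pos [ 0.5032  0.3373 -0.0181] jaw yaw 8.75 open 0.372 F [ 0.3  0.5 -1.4] tilt [-0.001 -0.012 -1.   ]
shift mm [0.2 0.1 0.7] turn 0.001 (alt -3.141)
```

send_rows(series=[{"dx": 0,"dy": 0,"dz": 1,"turn": 0,"grip": 0.2},{"dx": 0,"dy": 0,"dz": 0,"turn": 0,"grip": 0.2},{"dx": 0,"dy": 0,"dz": 0,"turn": 0,"grip": 0.42},{"dx": 0,"dy": 0,"dz": 0,"turn": 0,"grip": 0.5},{"dx": 0,"dy": 0,"dz": 0,"turn": 0,"grip": 0.6},{"dx": 0,"dy": 0,"dz": 0,"turn": 0,"grip": 0.6},{"dx": 0,"dy": 0,"dz": -10,"turn": 0,"grip": 0.6},{"dx": 0,"dy": 0,"dz": -20,"turn": 0,"grip": 0.6},{"dx": 0,"dy": 0,"dz": -30,"turn": 0,"grip": 0.6},{"dx": 0,"dy": 0,"dz": -30,"turn": 0,"grip": 0.6},{"dx": -40,"dy": 0,"dz": 0,"turn": 0,"grip": 0.6},{"dx": -40,"dy": 0,"dz": 0,"turn": 0,"grip": 0.6},{"dx": -40,"dy": 0,"dz": 0,"turn": 0,"grip": 0.6},{"dx": -40,"dy": 0,"dz": 0,"turn": 0,"grip": 0.6},{"dx": -40,"dy": 0,"dz": 0,"turn": 0,"grip": 0.6},{"dx": 0,"dy": 0,"dz": 0,"turn": 0,"grip": 0.6},{"dx": 0,"dy": 0,"dz": 0,"turn": 0,"grip": 0.6}])

```text
clock: 20.5
tool_pos: [0.5351, 0.1389, 0.0717]
eef_rot: [0.652, 0.758, -0.005, -0.003]
contact_force: [0.6, 0.3, 0.8]
opening: 0.599
```

```bash
python3 - <<'E'
from meas import *
t=snapshot('top');save(t,'f1.png',(90,150,310,290),3.6)
s=snapshot('scene')
for x in lamps(t,(110,200,270,270)):print(x[0],x[1],x[2],x[3])
print()
for x in lamps(s,(255,200,445,325)):print(x[0],x[1],x[2],x[3])
[print(x) for x in skirts(t)];[print(x) for x in skirts(s)]
go(.626,.0178,.06,8.7)
E
```

```text
32 [0.5748 0.4034] [0.5748 0.3793 0.0652] [np.float64(120.8), np.float64(206.8)]
131 [0.5667 0.0373] [0.5542 0.0419 0.0313] [np.float64(245.7), np.float64(208.3)]
97 [0.5063 0.3443] [0.505  0.3386 0.0371] [np.float64(140.6), np.float64(230.1)]
51 [0.502  0.0264] [0.5039 0.0244 0.0307] [np.float64(249.6), np.float64(230.5)]
387 [0.4407 0.4097] [0. 0. 0.] [np.float64(118.0), np.float64(252.9)]
87 [0.4271 0.2623] [0. 0. 0.] [np.float64(168.4), np.float64(257.1)]
230 [0.4269 0.3219] [0. 0. 0.] [np.float64(148.0), np.float64(257.4)]
66 [0.4042 0.2296] [0. 0. 0.] [np.float64(179.6), np.float64(265.0)]
29 [0.3968 0.2693] [0. 0. 0.] [np.float64(166.0), np.float64(267.7)]

103 [0.5491 0.0385] [0.5513 0.0433 0.032 ] [np.float64(299.3), np.float64(236.1)]
138 [0.6215 0.0131] [0.6253 0.0184 0.0321] [np.float64(270.0), np.float64(243.0)]
184 [0.3473 0.2894] [0.3173 0.2798 0.0318] [np.float64(434.8), np.float64(256.6)]
84 [0.5828 0.2375] [0. 0. 0.] [np.float64(349.2), np.float64(291.1)]
181 [0.4921 0.3348] [0.5025 0.3373 0.0382] [np.float64(412.6), np.float64(298.3)]
(np.int64(701), array([ 0.5235, -0.3398]), array([ 0.5234, -0.3394,  0.0137]))
(np.int64(695), array([ 0.4881, -0.1234]), array([ 0.4882, -0.1233,  0.0136]))
(np.int64(434), array([ 0.5246, -0.3362]), array([ 0.5258, -0.3343,  0.0136]))
(np.int64(559), array([ 0.4891, -0.1194]), array([ 0.4902, -0.118 ,  0.0136]))
t 20.6 pos [0.5347 0.1417 0.0718] jaw yaw 8.85 open 0.599 F [-1.1  0.4 -0.7] tilt [ 0.    -0.011 -1.   ]
shift mm [-136.5   71.3   10.9] turn 0.003 (alt -3.139)
```

View pics/f1.png

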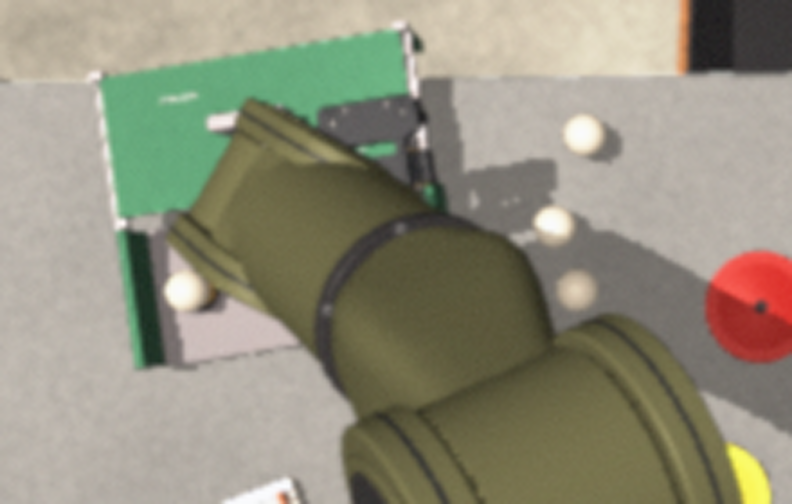

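Lamp 1 sits in the pocket (ball z ≈ 0.037, as expected). Next, the far lamp at about (0.626, 0.018).

send_rows(series=[{"dx": -27,"dy": 14,"dz": 0,"turn": 0,"grip": 0.6},{"dx": -27,"dy": 14,"dz": 0,"turn": 0,"grip": 0.6},{"dx": -27,"dy": 14,"dz": 0,"turn": 0,"grip": 0.6},{"dx": -28,"dy": 15,"dz": 0,"turn": 0,"grip": 0.6},{"dx": -27.5,"dy": 14.3,"dz": 10,"turn": 0,"grip": 0.6},{"dx": 0,"dy": 0,"dz": 30,"turn": 0,"grip": 0.6},{"dx": 0,"dy": 0,"dz": 15,"turn": 0,"grip": 0.6},{"dx": 0,"dy": 0,"dz": 0,"turn": 0,"grip": 0.6},{"dx": 0,"dy": 0,"dz": 0,"turn": 0,"grip": 0.6},{"dx": 0,"dy": 0,"dz": 0,"turn": 0,"grip": 0.6}])

```text
clock: 21.6
tool_pos: [0.6258, 0.0173, 0.0167]
eef_rot: [0.65, 0.76, -0.004, -0.003]
contact_force: [-0.4, 0.0, 0.7]
opening: 0.598
```

```bash
python3 - <<'E'
from meas import *
s=snapshot('scene');save(s,'f2.png',(225,160,370,280),5)
go(.6258,.0176,-.025,8.7)
E
```

```text
t 21.65 pos [0.6259 0.0169 0.0167] jaw yaw 8.84 open 0.6 F [ 0.6 -0.4  0.4] tilt [-0.001 -0.011 -1.   ]
shift mm [ 0.8  0.4 41.7] turn 0.002 (alt -3.139)
```

View pics/f2.png

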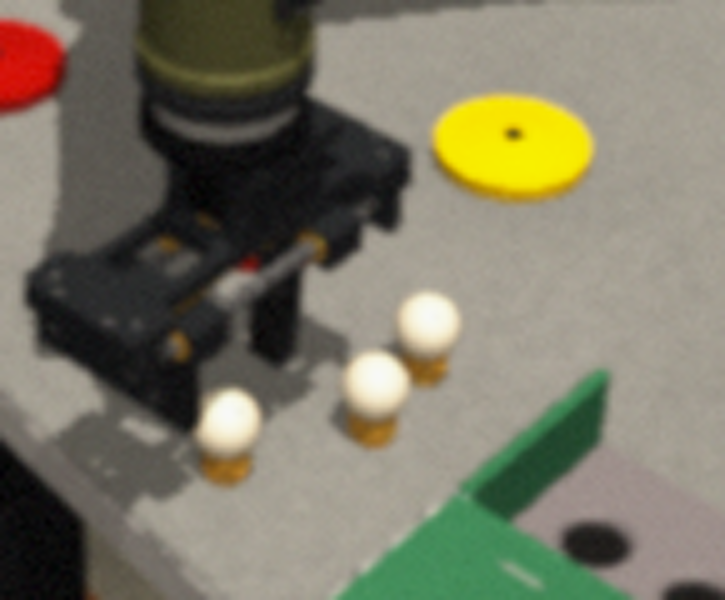

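Fingers straddle the far lamp (crop 230,425). I go down and grip.

send_rows(series=[{"dx": 0.8,"dy": 0.4,"dz": 10,"turn": 0,"grip": 0.6},{"dx": 0,"dy": 0,"dz": 15,"turn": 0,"grip": 0.6},{"dx": 0,"dy": 0,"dz": 12,"turn": 0,"grip": 0.6},{"dx": 0,"dy": 0,"dz": 5,"turn": 0,"grip": 0.6},{"dx": 0,"dy": 0,"dz": 0,"turn": 0,"grip": 0.6},{"dx": 0,"dy": 0,"dz": 0,"turn": 0,"grip": 0.5},{"dx": 0,"dy": 0,"dz": 0,"turn": 0,"grip": 0.42},{"dx": 0,"dy": 0,"dz": 0,"turn": 0,"grip": 0.2},{"dx": 0,"dy": 0,"dz": 0,"turn": 0,"grip": 0.2},{"dx": 0,"dy": 0,"dz": 0,"turn": 0,"grip": 0.2},{"dx": 0,"dy": 0,"dz": 0,"turn": 0,"grip": 0.2}])

```text
clock: 22.75
tool_pos: [0.6255, 0.0164, -0.0262]
eef_rot: [0.651, 0.759, -0.005, -0.003]
contact_force: [0.1, -0.4, 3.0]
opening: 0.364
```

```bash
python3 - <<'E'
from meas import *
s=snapshot('scene');save(s,'f3.png',(225,160,370,280),5)
go(.6258,.0176,-.025,8.7)
E
```

```text
t 22.8 pos [ 0.6255  0.0164 -0.0262] jaw yaw 8.75 open 0.365 F [-0.6 -0.4  4. ] tilt [-0.002 -0.012 -1.   ]
shift mm [ 1.2  0.5 -1.2] turn 0.001 (alt -3.141)
```

View pics/f3.png

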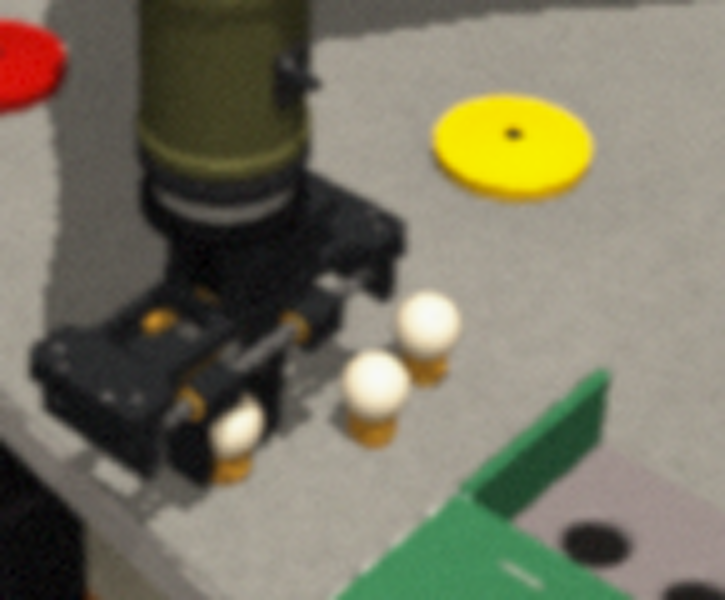

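send_rows(series=[{"dx": 0,"dy": 0,"dz": -5,"turn": 0,"grip": 0.2},{"dx": 0,"dy": 0,"dz": -10,"turn": 0,"grip": 0.2},{"dx": 0,"dy": 0,"dz": -20,"turn": 0,"grip": 0.2},{"dx": 0,"dy": 0,"dz": -25,"turn": 0,"grip": 0.2},{"dx": 0,"dy": -10,"dz": -25,"turn": 0,"grip": 0.2},{"dx": 10,"dy": -20,"dz": -5,"turn": 0,"grip": 0.2},{"dx": 20,"dy": -20,"dz": 0,"turn": 0,"grip": 0.2},{"dx": 30,"dy": -20,"dz": 0,"turn": 0,"grip": 0.2},{"dx": 35,"dy": -15,"dz": 0,"turn": 0,"grip": 0.2},{"dx": 40,"dy": 0,"dz": 0,"turn": 0,"grip": 0.2},{"dx": 40,"dy": 0,"dz": 0,"turn": 0,"grip": 0.2},{"dx": 40,"dy": 0,"dz": 0,"turn": 0,"grip": 0.2},{"dx": 35,"dy": 0,"dz": 0,"turn": 0,"grip": 0.2},{"dx": 20,"dy": 0,"dz": 0,"turn": 0,"grip": 0.2},{"dx": 0,"dy": 0,"dz": 0,"turn": 0,"grip": 0.2},{"dx": 0,"dy": 0,"dz": 0,"turn": 0,"grip": 0.2},{"dx": 0,"dy": 0,"dz": 0,"turn": 0,"grip": 0.2}])

```text
clock: 24.5
tool_pos: [0.5015, 0.2679, 0.0639]
eef_rot: [0.652, 0.758, -0.006, -0.003]
contact_force: [0.1, -0.3, -0.5]
opening: 0.366
```

```bash
python3 - <<'E'
from meas import *
s=snapshot('scene');save(s,'f4.png',(305,160,450,280),5)
go(.5118,.2812,-.0195,8.7)
E
```

```text
t 24.55 pos [0.5016 0.2679 0.0639] jaw yaw 8.6 open 0.366 F [ 0.7 -1.1 -1.3] tilt [-0.004 -0.013 -1.   ]
shift mm [11.9 13.2 83.2] turn -0.002 (alt 3.140)
```

View pics/f4.png

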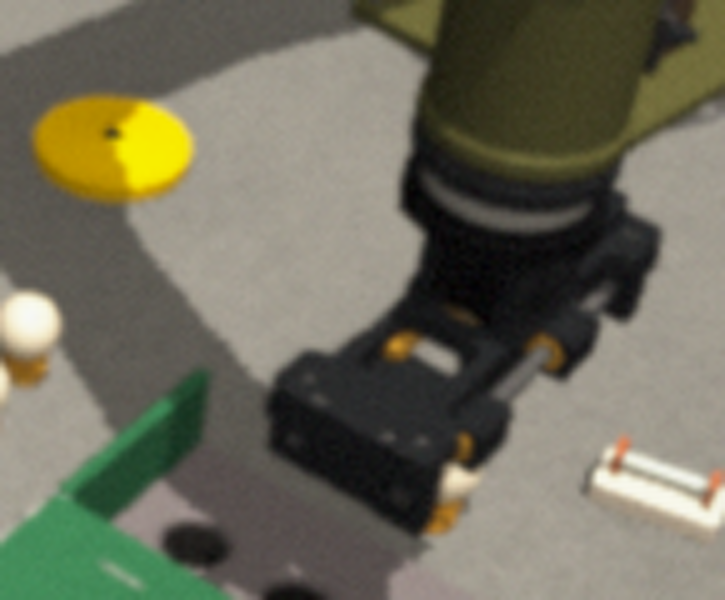

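send_rows(series=[{"dx": 11.5,"dy": 13.2,"dz": 5,"turn": 0,"grip": 0.2},{"dx": 0,"dy": 0,"dz": 15,"turn": 0,"grip": 0.2},{"dx": 0,"dy": 0,"dz": 20,"turn": 0,"grip": 0.2},{"dx": 0,"dy": 0,"dz": 15,"turn": 0,"grip": 0.2},{"dx": 0,"dy": 0,"dz": 10,"turn": 0,"grip": 0.2},{"dx": 0,"dy": 0,"dz": 0,"turn": 0,"grip": 0.2},{"dx": 0,"dy": 0,"dz": 0,"turn": 0,"grip": 0.2},{"dx": 0,"dy": 0,"dz": 0,"turn": 0,"grip": 0.2}])

```text
clock: 25.35
tool_pos: [0.5119, 0.284, -0.0005]
eef_rot: [0.651, 0.759, -0.005, -0.003]
contact_force: [-0.2, -0.2, -0.7]
opening: 0.37
```

```bash
python3 - <<'E'
from meas import *
go(.5118,.2812,-.0195,8.7)
E
```

```text
t 25.35 pos [ 5.119e-01  2.840e-01 -5.000e-04] jaw yaw 8.75 open 0.37 F [-0.2 -0.2 -0.7] tilt [-0.001 -0.012 -1.   ]
shift mm [-2.8 -0.3 19. ] turn 0.001 (alt -3.141)
```

send_rows(series=[{"dx": -2.5,"dy": -0.3,"dz": 5,"turn": 0,"grip": 0.2},{"dx": 0,"dy": 0,"dz": 5,"turn": 0,"grip": 0.2},{"dx": 0,"dy": 0,"dz": 4,"turn": 0,"grip": 0.2},{"dx": 0,"dy": 0,"dz": 3,"turn": 0,"grip": 0.2},{"dx": 0,"dy": 0,"dz": 2,"turn": 0,"grip": 0.2},{"dx": 0,"dy": 0,"dz": 0,"turn": 0,"grip": 0.2},{"dx": 0,"dy": 0,"dz": 0,"turn": 0,"grip": 0.2},{"dx": 0,"dy": 0,"dz": 0,"turn": 0,"grip": 0.2}])

```text
clock: 26.15
tool_pos: [0.5113, 0.2811, -0.0201]
eef_rot: [0.651, 0.759, -0.005, -0.004]
contact_force: [-0.4, -0.4, -0.6]
opening: 0.369
```

```bash
python3 - <<'E'
from meas import *
go(.5118,.2812,-.0198,8.7)
E
```

```text
t 26.15 pos [ 0.5113  0.2811 -0.0201] jaw yaw 8.75 open 0.369 F [-0.4 -0.4 -0.6] tilt [-0.001 -0.013 -1.   ]
shift mm [ 0.   0.5 -0.3] turn 0.001 (alt -3.141)
```

send_rows(series=[{"dx": 0,"dy": 0,"dz": 0,"turn": 0,"grip": 0.42},{"dx": 0,"dy": 0,"dz": 0,"turn": 0,"grip": 0.5},{"dx": 0,"dy": 0,"dz": 0,"turn": 0,"grip": 0.6},{"dx": 0,"dy": 0,"dz": 0,"turn": 0,"grip": 0.6},{"dx": 0,"dy": 0,"dz": -10,"turn": 0,"grip": 0.6},{"dx": 0,"dy": 0,"dz": -20,"turn": 0,"grip": 0.6},{"dx": 0,"dy": 0,"dz": -30,"turn": 0,"grip": 0.6},{"dx": 0,"dy": 0,"dz": -30,"turn": 0,"grip": 0.6},{"dx": -40,"dy": 0,"dz": 0,"turn": 0,"grip": 0.6},{"dx": -45,"dy": 0,"dz": 0,"turn": 0,"grip": 0.6},{"dx": -45,"dy": 0,"dz": 0,"turn": 0,"grip": 0.6},{"dx": -45,"dy": 0,"dz": 0,"turn": 0,"grip": 0.6},{"dx": -45,"dy": 0,"dz": 0,"turn": 0,"grip": 0.6},{"dx": 0,"dy": 0,"dz": 0,"turn": 0.14,"grip": 0.6},{"dx": 0,"dy": 0,"dz": 0,"turn": 0.14,"grip": 0.6},{"dx": 0,"dy": 0,"dz": 0,"turn": 0.14,"grip": 0.6},{"dx": 0,"dy": 0,"dz": 0,"turn": 0.14,"grip": 0.6},{"dx": 0,"dy": 0,"dz": 0,"turn": 0.14,"grip": 0.6},{"dx": 0,"dy": 0,"dz": 0,"turn": 0.15,"grip": 0.6},{"dx": 0,"dy": 0,"dz": 0,"turn": 0,"grip": 0.6}])

```text
clock: 28.15
tool_pos: [0.5462, 0.0642, 0.071]
eef_rot: [0.906, 0.423, -0.006, -0.001]
contact_force: [-0.1, 0.1, 0.0]
opening: 0.6
```

```bash
python3 - <<'E'
from meas import *
t=snapshot('top');save(t,'f5.png',(90,150,310,290),3.6)
s=snapshot('scene')
for x in lamps(t,(130,200,270,250)):print(x[0],x[1],x[2],x[3])
print()
for x in lamps(s,(255,200,445,325)):print(x[0],x[1],x[2],x[3])
print(np.round(get_state()['q'],3))
go(.5516,.0425,.016,-40)
E
```

```text
102 [0.5148 0.2895] [0.5146 0.2834 0.0371] [np.float64(159.4), np.float64(227.0)]
94 [0.506  0.3443] [0.5058 0.3385 0.0376] [np.float64(140.6), np.float64(230.2)]
26 [ 0.4572 -0.0244] [0. 0. 0.] [np.float64(267.2), np.float64(245.8)]

39 [0.4933 0.0189] [0.4982 0.0255 0.0328] [np.float64(310.5), np.float64(223.1)]
114 [0.5479 0.0391] [0.5513 0.0429 0.0323] [np.float64(299.8), np.float64(236.0)]
178 [0.3472 0.2897] [0.3216 0.281  0.037 ] [np.float64(434.9), np.float64(256.7)]
161 [0.5013 0.2781] [0.5113 0.2822 0.0385] [np.float64(388.6), np.float64(284.5)]
72 [0.5826 0.2365] [0. 0. 0.] [np.float64(348.9), np.float64(290.8)]
179 [0.4919 0.3348] [0.503  0.3374 0.0384] [np.float64(412.7), np.float64(298.3)]
[ 0.032  0.813 -0.396  1.882  0.549  0.568 -1.421]
t 28.25 pos [0.546  0.0641 0.0707] jaw yaw -39.73 open 0.603 F [-0.5 -0.   0.3] tilt [-0.01  -0.007 -1.   ]
shift mm [-12.5  18.5  54.7] turn 0.005 (alt -3.137)
```

View pics/f5.png

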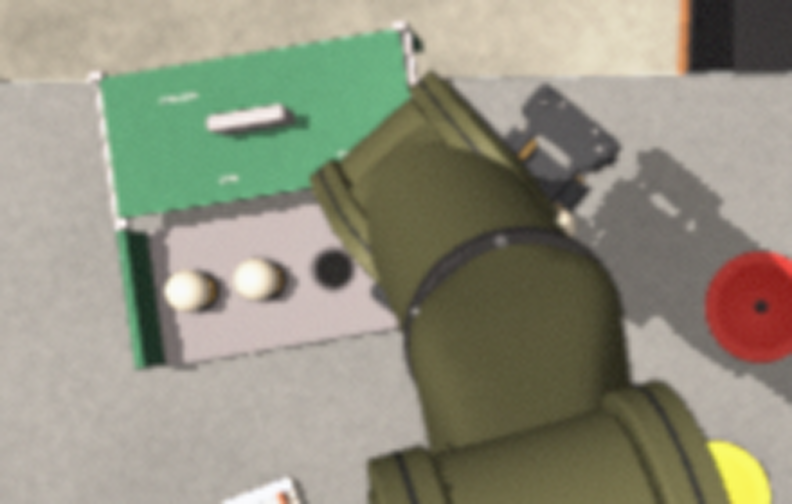

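Two lamps are seated in the two left pockets (top crop 190,290 and 258,278). I approach lamp C with the turned jaws.

send_rows(series=[{"dx": -12.5,"dy": 18.5,"dz": 5,"turn": 0,"grip": 0.6},{"dx": 0,"dy": 0,"dz": 25,"turn": 0,"grip": 0.6},{"dx": 0,"dy": 0,"dz": 20,"turn": 0,"grip": 0.6},{"dx": 0,"dy": 0,"dz": 0,"turn": 0,"grip": 0.6},{"dx": 0,"dy": 0,"dz": 0,"turn": 0,"grip": 0.6},{"dx": 0,"dy": 0,"dz": 0,"turn": 0,"grip": 0.6}])

```text
clock: 28.85
tool_pos: [0.5522, 0.0427, 0.0212]
eef_rot: [0.906, 0.424, -0.005, -0.001]
contact_force: [-0.0, -0.1, 0.4]
opening: 0.601
```

```bash
python3 - <<'E'
from meas import *
s=snapshot('scene');save(s,'f6.png',(245,150,390,270),5)
go(.5514,.0425,-.025,-40)
E
```

```text
t 28.9 pos [0.5523 0.0426 0.0213] jaw yaw -39.91 open 0.597 F [-0.7  1.1  0.1] tilt [-0.009 -0.006 -1.   ]
shift mm [-0.2 -0.3 46.3] turn 0.002 (alt -3.140)
```

View pics/f6.png

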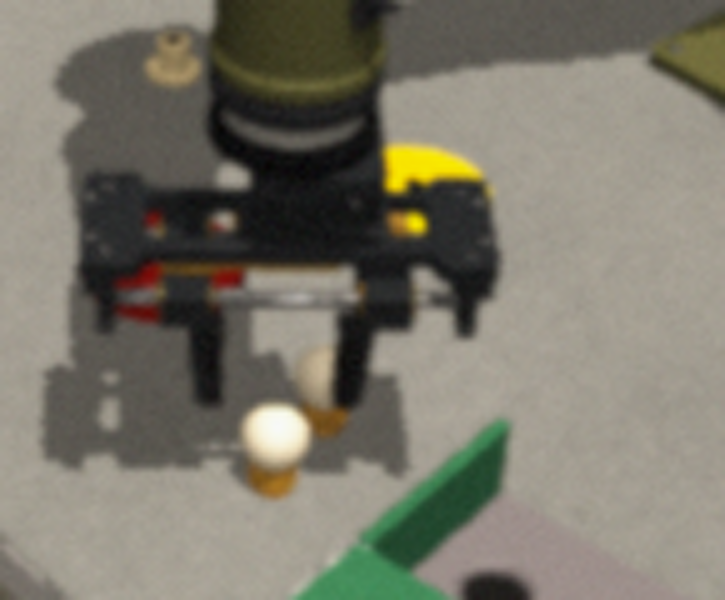

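send_rows(series=[{"dx": 0,"dy": 0,"dz": 15,"turn": 0,"grip": 0.6},{"dx": 0,"dy": 0,"dz": 15,"turn": 0,"grip": 0.6},{"dx": 0,"dy": 0,"dz": 10,"turn": 0,"grip": 0.6},{"dx": 0,"dy": 0,"dz": 6,"turn": 0,"grip": 0.6},{"dx": 0,"dy": 0,"dz": 0,"turn": 0,"grip": 0.6},{"dx": 0,"dy": 0,"dz": 0,"turn": 0,"grip": 0.5},{"dx": 0,"dy": 0,"dz": 0,"turn": 0,"grip": 0.42},{"dx": 0,"dy": 0,"dz": 0,"turn": 0,"grip": 0.2},{"dx": 0,"dy": 0,"dz": 0,"turn": 0,"grip": 0.2},{"dx": 0,"dy": 0,"dz": 0,"turn": 0,"grip": 0.2},{"dx": 0,"dy": 0,"dz": 0,"turn": 0,"grip": 0.2}])

```text
clock: 30.0
tool_pos: [0.5513, 0.0422, -0.0253]
eef_rot: [0.906, 0.423, -0.006, -0.001]
contact_force: [-0.4, 0.4, 4.9]
opening: 0.37
```

```bash
python3 - <<'E'
from meas import *
s=snapshot('scene');save(s,'f7.png',(245,150,390,270),5)
go(.5514,.0425,-.025,-40)
E
```

```text
t 30.05 pos [ 0.5513  0.0422 -0.0254] jaw yaw -39.95 open 0.37 F [-0.4  0.6  5.6] tilt [-0.01  -0.007 -1.   ]
shift mm [ 0.3 -0.1 -0.4] turn 0.001 (alt -3.141)
```

View pics/f7.png

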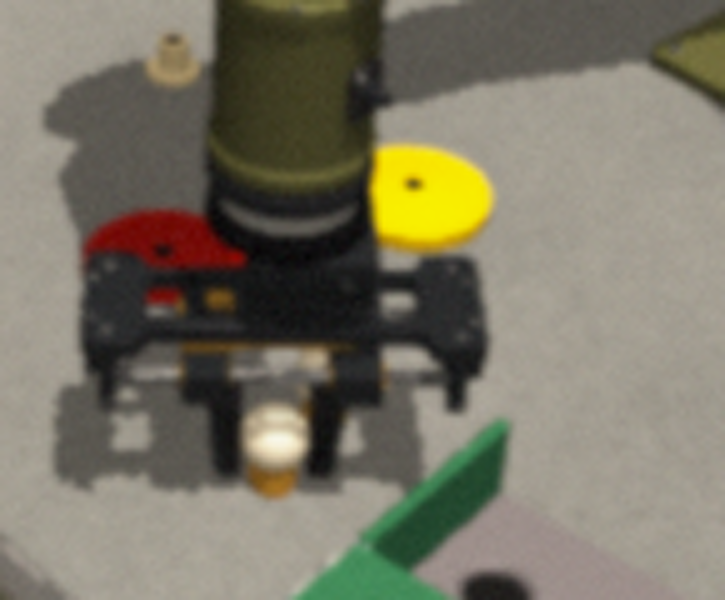

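send_rows(series=[{"dx": 0,"dy": 0,"dz": -5,"turn": 0,"grip": 0.2},{"dx": 0,"dy": 0,"dz": -10,"turn": 0,"grip": 0.2},{"dx": 0,"dy": 0,"dz": -20,"turn": 0,"grip": 0.2},{"dx": 0,"dy": 0,"dz": -25,"turn": 0,"grip": 0.2},{"dx": 0,"dy": 0,"dz": -25,"turn": 0,"grip": 0.2},{"dx": 0,"dy": 0,"dz": -5,"turn": 0,"grip": 0.2},{"dx": 0,"dy": 0,"dz": 0,"turn": -0.14,"grip": 0.2},{"dx": 0,"dy": 0,"dz": 0,"turn": -0.14,"grip": 0.2},{"dx": 0,"dy": 0,"dz": 0,"turn": -0.14,"grip": 0.2},{"dx": 0,"dy": 0,"dz": 0,"turn": -0.14,"grip": 0.2},{"dx": 0,"dy": 0,"dz": 0,"turn": -0.14,"grip": 0.2},{"dx": 0,"dy": 0,"dz": 0,"turn": -0.15,"grip": 0.2},{"dx": 0,"dy": 0,"dz": 0,"turn": 0,"grip": 0.2},{"dx": 0,"dy": 0,"dz": 0,"turn": 0,"grip": 0.2}])

```text
clock: 31.45
tool_pos: [0.5516, 0.0423, 0.0638]
eef_rot: [0.652, 0.758, -0.006, -0.004]
contact_force: [0.3, 0.7, -0.2]
opening: 0.372
```

```bash
python3 - <<'E'
from meas import *
go(.5202,.2268,.063,8.7)
E
```

```text
t 31.45 pos [0.5516 0.0423 0.0638] jaw yaw 8.54 open 0.372 F [ 0.3  0.7 -0.2] tilt [-0.001 -0.014 -1.   ]
shift mm [187.2  -3.6   0.5] turn -0.003 (alt 3.139)
```

send_rows(series=[{"dx": 20,"dy": -0.5,"dz": 0,"turn": 0,"grip": 0.2},{"dx": 30,"dy": -0.5,"dz": 0,"turn": 0,"grip": 0.2},{"dx": 35,"dy": -0.5,"dz": 0,"turn": 0,"grip": 0.2},{"dx": 35,"dy": -0.5,"dz": 0,"turn": 0,"grip": 0.2},{"dx": 35,"dy": -0.5,"dz": 0,"turn": 0,"grip": 0.2},{"dx": 20,"dy": -0.5,"dz": 0,"turn": 0,"grip": 0.2},{"dx": 12,"dy": -0.5,"dz": 0,"turn": 0,"grip": 0.2},{"dx": 0,"dy": 0,"dz": 10,"turn": 0,"grip": 0.2},{"dx": 0,"dy": 0,"dz": 20,"turn": 0,"grip": 0.2},{"dx": 0,"dy": 0,"dz": 20,"turn": 0,"grip": 0.2},{"dx": 0,"dy": 0,"dz": 12,"turn": 0,"grip": 0.2},{"dx": 0,"dy": 0,"dz": 0,"turn": 0,"grip": 0.2},{"dx": 0,"dy": 0,"dz": 0,"turn": 0,"grip": 0.2},{"dx": 0,"dy": 0,"dz": 0,"turn": 0,"grip": 0.2}])

```text
clock: 32.85
tool_pos: [0.5199, 0.2266, 0.0027]
eef_rot: [0.651, 0.759, -0.005, -0.003]
contact_force: [-0.1, 0.4, -1.1]
opening: 0.371
```

```bash
python3 - <<'E'
from meas import *
s=snapshot('scene');save(s,'f8.png',(300,170,445,290),5)
go(.5200,.2265,-.0192,8.7)
E
```

```text
t 32.9 pos [0.52   0.2267 0.0028] jaw yaw 8.72 open 0.372 F [-0.1  0.1 -0.8] tilt [-0.001 -0.011 -1.   ]
shift mm [-0.1  0.2 22. ] turn 0.000 (alt -3.141)
```

View pics/f8.png

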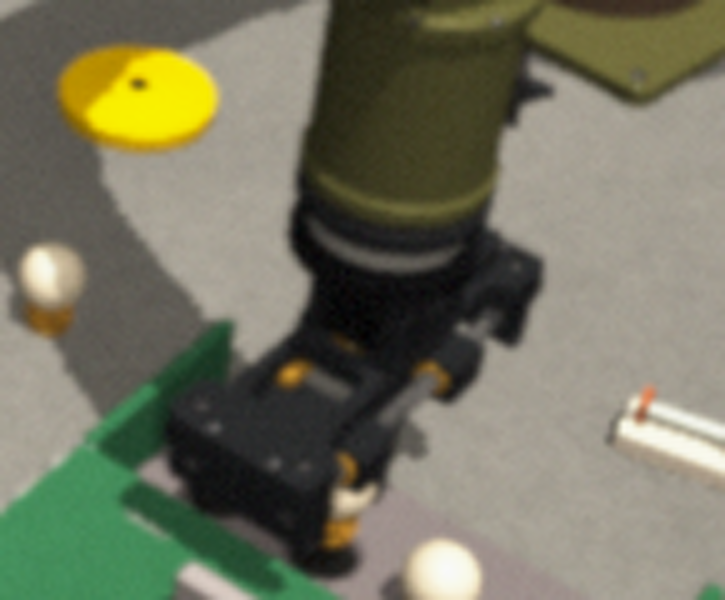

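Aligned over pocket 1. Lower, release, rise, then swing towards the last lamp.

send_rows(series=[{"dx": 0,"dy": 0,"dz": 6,"turn": 0,"grip": 0.2},{"dx": 0,"dy": 0,"dz": 6,"turn": 0,"grip": 0.2},{"dx": 0,"dy": 0,"dz": 4,"turn": 0,"grip": 0.2},{"dx": 0,"dy": 0,"dz": 4,"turn": 0,"grip": 0.2},{"dx": 0,"dy": 0,"dz": 2,"turn": 0,"grip": 0.2},{"dx": 0,"dy": 0,"dz": 0,"turn": 0,"grip": 0.2},{"dx": 0,"dy": 0,"dz": 0,"turn": 0,"grip": 0.2}])

```text
clock: 33.6
tool_pos: [0.5186, 0.2266, -0.0198]
eef_rot: [0.651, 0.759, -0.005, -0.004]
contact_force: [-1.9, -0.4, 6.6]
opening: 0.367
```

```bash
python3 - <<'E'
from meas import *
go(.5200,.2265,-.0192,8.7)
E
```

```text
t 33.6 pos [ 0.5186  0.2266 -0.0198] jaw yaw 8.78 open 0.367 F [-1.9 -0.4  6.6] tilt [-0.002 -0.013 -1.   ]
shift mm [-0.4  1.4 -0.6] turn 0.001 (alt -3.140)
```

send_rows(series=[{"dx": 0,"dy": 0.5,"dz": -0.5,"turn": 0,"grip": 0.2},{"dx": 0,"dy": 0,"dz": 0,"turn": 0,"grip": 0.4},{"dx": 0,"dy": 0,"dz": 0,"turn": 0,"grip": 0.45},{"dx": 0,"dy": 0,"dz": 0,"turn": 0,"grip": 0.6},{"dx": 0,"dy": 0,"dz": 0,"turn": 0,"grip": 0.6},{"dx": 0,"dy": 0,"dz": -10,"turn": 0,"grip": 0.6},{"dx": 0,"dy": 0,"dz": -20,"turn": 0,"grip": 0.6},{"dx": 0,"dy": 0,"dz": -30,"turn": 0,"grip": 0.6},{"dx": 0,"dy": 0,"dz": -30,"turn": 0,"grip": 0.6},{"dx": -30,"dy": -7,"dz": 0,"turn": 0,"grip": 0.6},{"dx": -30,"dy": -7,"dz": 0,"turn": 0,"grip": 0.6},{"dx": -35,"dy": -8,"dz": 0,"turn": 0,"grip": 0.6},{"dx": -35,"dy": -8,"dz": 0,"turn": 0,"grip": 0.6},{"dx": -35,"dy": -8,"dz": 0,"turn": 0,"grip": 0.6},{"dx": -30,"dy": -7,"dz": 0,"turn": 0,"grip": 0.6},{"dx": 0,"dy": 0,"dz": 20,"turn": 0,"grip": 0.6},{"dx": 0,"dy": 0,"dz": 20,"turn": 0,"grip": 0.6},{"dx": 0,"dy": 0,"dz": 0,"turn": 0,"grip": 0.6},{"dx": 0,"dy": 0,"dz": 0,"turn": 0,"grip": 0.6}])

```text
clock: 35.5
tool_pos: [0.5054, 0.0275, 0.0319]
eef_rot: [0.651, 0.759, -0.005, -0.004]
contact_force: [0.6, 0.1, -0.3]
opening: 0.604
```

```bash
python3 - <<'E'
from meas import *
s=snapshot('scene');save(s,'g1.png',(255,150,400,270),5)
for x in lamps(s,(255,200,445,325)):print(x[0],x[1],x[2],x[3])
print(np.round(get_state()['q'],3))
go(.5000,.0245,-.025,8.7)
E
```

```text
102 [0.4957 0.0228] [0.5    0.0261 0.0315] [np.float64(310.8), np.float64(224.2)]
176 [0.3471 0.2894] [0.3158 0.2794 0.027 ] [np.float64(434.9), np.float64(256.6)]
157 [0.5091 0.2217] [0.5192 0.2273 0.0383] [np.float64(366.6), np.float64(271.3)]
162 [0.5012 0.2782] [0.5111 0.2822 0.0382] [np.float64(388.6), np.float64(284.5)]
75 [0.5826 0.2375] [0. 0. 0.] [np.float64(349.3), np.float64(291.0)]
177 [0.4918 0.3347] [0.5029 0.3372 0.0385] [np.float64(412.6), np.float64(298.2)]
[ 0.171  0.876 -0.531  2.022  0.918  0.513 -0.891]
t 35.55 pos [0.5059 0.0277 0.0322] jaw yaw 8.79 open 0.598 F [ 0.7 -0.2  0.8] tilt [-0.001 -0.012 -1.   ]
shift mm [-2.2 -5.6 57.3] turn 0.002 (alt -3.140)
```

View pics/g1.png

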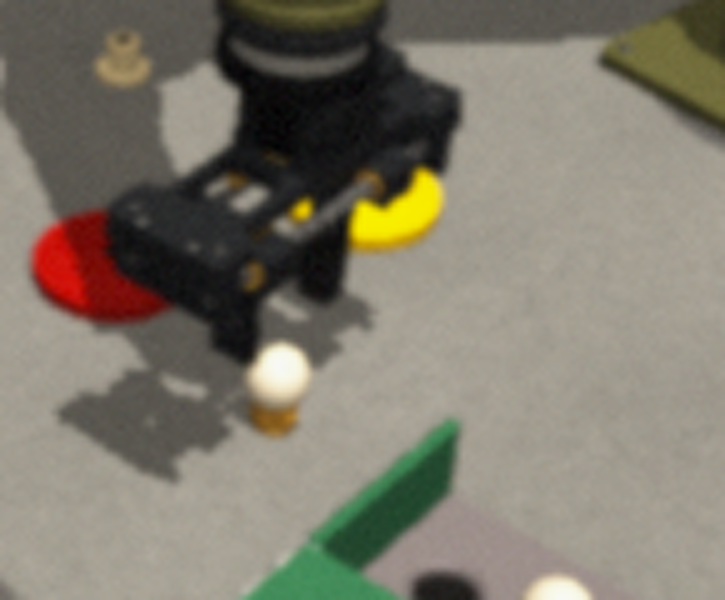

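send_rows(series=[{"dx": -2,"dy": -5.3,"dz": 5,"turn": 0,"grip": 0.6},{"dx": 0,"dy": 0,"dz": 20,"turn": 0,"grip": 0.6},{"dx": 0,"dy": 0,"dz": 15,"turn": 0,"grip": 0.6},{"dx": 0,"dy": 0,"dz": 12,"turn": 0,"grip": 0.6},{"dx": 0,"dy": 0,"dz": 5,"turn": 0,"grip": 0.6},{"dx": 0,"dy": 0,"dz": 0,"turn": 0,"grip": 0.6},{"dx": 0,"dy": 0,"dz": 0,"turn": 0,"grip": 0.6},{"dx": 0,"dy": 0,"dz": 0,"turn": 0,"grip": 0.6}])

```text
clock: 36.35
tool_pos: [0.5002, 0.0243, -0.025]
eef_rot: [0.651, 0.759, -0.005, -0.003]
contact_force: [-1.0, 0.9, -0.5]
opening: 0.596
```

```bash
python3 - <<'E'
from meas import *
print(np.round(get_state()['q'],3))
go(.5000,.0247,-.025,8.7)
E
```

```text
[ 0.094  0.961 -0.39   2.051  1.075  0.364 -1.035]
t 36.35 pos [ 0.5002  0.0243 -0.025 ] jaw yaw 8.74 open 0.596 F [-1.   0.9 -0.5] tilt [-0.001 -0.012 -1.   ]
shift mm [ 0.5 -0.1  0. ] turn 0.001 (alt -3.141)
```

send_rows(series=[{"dx": 0.5,"dy": 0,"dz": 0,"turn": 0,"grip": 0.5},{"dx": 0,"dy": 0,"dz": 0,"turn": 0,"grip": 0.42},{"dx": 0,"dy": 0,"dz": 0,"turn": 0,"grip": 0.2},{"dx": 0,"dy": 0,"dz": 0,"turn": 0,"grip": 0.2},{"dx": 0,"dy": 0,"dz": 0,"turn": 0,"grip": 0.2},{"dx": 0,"dy": 0,"dz": 0,"turn": 0,"grip": 0.2},{"dx": 0,"dy": 0,"dz": -5,"turn": 0,"grip": 0.2},{"dx": 0,"dy": 0,"dz": -10,"turn": 0,"grip": 0.2},{"dx": 0,"dy": 0,"dz": -20,"turn": 0,"grip": 0.2},{"dx": 0,"dy": 0,"dz": -25,"turn": 0,"grip": 0.2},{"dx": 0,"dy": 0,"dz": -25,"turn": 0,"grip": 0.2},{"dx": 0,"dy": 0,"dz": -3,"turn": 0,"grip": 0.2},{"dx": 0,"dy": 0,"dz": 0,"turn": 0,"grip": 0.2},{"dx": 0,"dy": 0,"dz": 0,"turn": 0,"grip": 0.2}])

```text
clock: 37.75
tool_pos: [0.5002, 0.0245, 0.0619]
eef_rot: [0.651, 0.759, -0.006, -0.004]
contact_force: [-0.0, -0.3, 0.2]
opening: 0.365
```

```bash
python3 - <<'E'
from meas import *
s=snapshot('scene');save(s,'g2.png',(255,150,400,270),5)
go(.5285,.1713,.063,8.7)
E
```

```text
t 37.8 pos [0.5    0.0246 0.0616] jaw yaw 8.75 open 0.369 F [ 0.1 -0.2 -0.8] tilt [-0.002 -0.014 -1.   ]
shift mm [140.7  50.5  -2.4] turn 0.001 (alt -3.141)
```

View pics/g2.png

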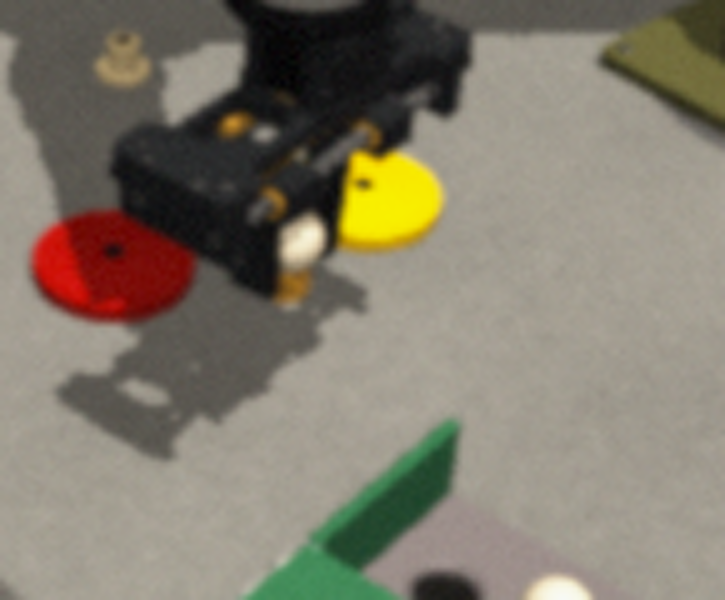

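Last lamp held. Move over pocket 0.

send_rows(series=[{"dx": 20,"dy": 7,"dz": -2,"turn": 0,"grip": 0.2},{"dx": 30,"dy": 10,"dz": -2,"turn": 0,"grip": 0.2},{"dx": 35,"dy": 12,"dz": 0,"turn": 0,"grip": 0.2},{"dx": 30,"dy": 12,"dz": 0,"turn": 0,"grip": 0.2},{"dx": 25,"dy": 9.5,"dz": 0,"turn": 0,"grip": 0.2},{"dx": 0,"dy": 0,"dz": 0,"turn": 0,"grip": 0.2},{"dx": 0,"dy": 0,"dz": 10,"turn": 0,"grip": 0.2},{"dx": 0,"dy": 0,"dz": 20,"turn": 0,"grip": 0.2},{"dx": 0,"dy": 0,"dz": 20,"turn": 0,"grip": 0.2},{"dx": 0,"dy": 0,"dz": 14,"turn": 0,"grip": 0.2},{"dx": 0,"dy": 0,"dz": 0,"turn": 0,"grip": 0.2},{"dx": 0,"dy": 0,"dz": 0,"turn": 0,"grip": 0.2},{"dx": 0,"dy": 0,"dz": 0,"turn": 0,"grip": 0.2}])

```text
clock: 39.1
tool_pos: [0.5291, 0.1708, 0.0021]
eef_rot: [0.651, 0.759, -0.005, -0.003]
contact_force: [-0.2, -0.6, -0.3]
opening: 0.367
```

```bash
python3 - <<'E'
from meas import *
go(.5285,.1711,-.019,8.7)
E
```

```text
t 39.1 pos [0.5291 0.1708 0.0021] jaw yaw 8.73 open 0.367 F [-0.2 -0.6 -0.3] tilt [-0.001 -0.012 -1.   ]
shift mm [ 0.4 -0.3 21.2] turn 0.001 (alt -3.141)
```

send_rows(series=[{"dx": 0.4,"dy": 0,"dz": 6,"turn": 0,"grip": 0.2},{"dx": 0,"dy": 0,"dz": 6,"turn": 0,"grip": 0.2},{"dx": 0,"dy": 0,"dz": 4,"turn": 0,"grip": 0.2},{"dx": 0,"dy": 0,"dz": 3,"turn": 0,"grip": 0.2},{"dx": 0,"dy": 0,"dz": 2,"turn": 0,"grip": 0.2},{"dx": 0,"dy": 0,"dz": 0,"turn": 0,"grip": 0.2},{"dx": 0,"dy": 0,"dz": 0,"turn": 0,"grip": 0.2}])

```text
clock: 39.8
tool_pos: [0.5283, 0.1712, -0.0195]
eef_rot: [0.651, 0.759, -0.005, -0.003]
contact_force: [0.6, 0.7, -0.2]
opening: 0.371
```

```bash
python3 - <<'E'
from meas import *
go(.5285,.1711,-.019,8.7)
E
```

```text
t 39.8 pos [ 0.5283  0.1712 -0.0195] jaw yaw 8.76 open 0.371 F [ 0.6  0.7 -0.2] tilt [-0.002 -0.013 -1.   ]
shift mm [-0.1  0.2 -0.5] turn 0.001 (alt -3.141)
```

send_rows(series=[{"dx": 0,"dy": 0,"dz": 0,"turn": 0,"grip": 0.4},{"dx": 0,"dy": 0,"dz": 0,"turn": 0,"grip": 0.45},{"dx": 0,"dy": 0,"dz": 0,"turn": 0,"grip": 0.6},{"dx": 0,"dy": 0,"dz": 0,"turn": 0,"grip": 0.6},{"dx": 0,"dy": 0,"dz": -10,"turn": 0,"grip": 0.6},{"dx": 0,"dy": 0,"dz": -20,"turn": 0,"grip": 0.6},{"dx": 0,"dy": 0,"dz": -30,"turn": 0,"grip": 0.6},{"dx": 0,"dy": 0,"dz": -35,"turn": 0,"grip": 0.6},{"dx": -35,"dy": 0,"dz": -20,"turn": 0,"grip": 0.6},{"dx": -45,"dy": 0,"dz": 0,"turn": 0,"grip": 0.6},{"dx": -45,"dy": 0,"dz": 0,"turn": 0,"grip": 0.6},{"dx": -45,"dy": 0,"dz": 0,"turn": 0,"grip": 0.6},{"dx": 0,"dy": 0,"dz": 0,"turn": 0,"grip": 0.6},{"dx": 0,"dy": 0,"dz": 0,"turn": 0,"grip": 0.6}])

```text
clock: 41.2
tool_pos: [0.5556, 0.0022, 0.0963]
eef_rot: [0.652, 0.758, -0.005, -0.003]
contact_force: [-0.8, 0.5, -0.3]
opening: 0.601
```

```bash
python3 - <<'E'
from meas import *
t=snapshot('top');s=snapshot('scene')
save(t,'g3.png',(90,150,310,290),3.6);save(s,'g4.png',(300,200,460,340),4.2)
for p,b in((t,(130,200,235,250)),(s,(320,240,445,325))):
  for x in lamps(p,b):print(x[0],x[2],x[3])
E
```

```text
101 [0.5315 0.1716 0.0371] [np.float64(198.0), np.float64(220.6)]
98 [0.5223 0.2272 0.0371] [np.float64(178.8), np.float64(224.2)]
105 [0.5149 0.2829 0.0375] [np.float64(159.3), np.float64(227.0)]
93 [0.506  0.3388 0.0371] [np.float64(140.6), np.float64(230.3)]
79 [0. 0. 0.] [np.float64(228.3), np.float64(243.2)]
177 [0.3172 0.2798 0.0323] [np.float64(434.8), np.float64(256.6)]
142 [0.5279 0.1714 0.0381] [np.float64(345.3), np.float64(259.0)]
157 [0.519  0.2271 0.0382] [np.float64(366.6), np.float64(271.3)]
162 [0.5112 0.2823 0.0383] [np.float64(388.6), np.float64(284.5)]
68 [0. 0. 0.] [np.float64(348.9), np.float64(290.9)]
175 [0.5027 0.3374 0.0384] [np.float64(412.6), np.float64(298.4)]
```

View pics/g3.png

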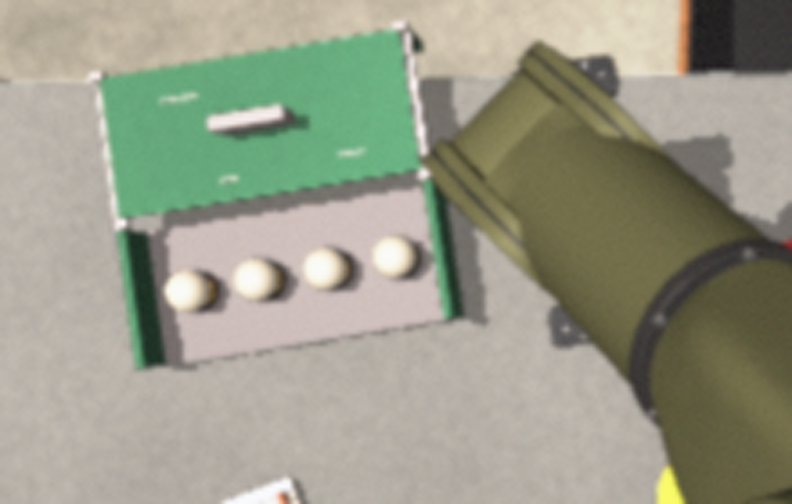

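View pics/g4.png

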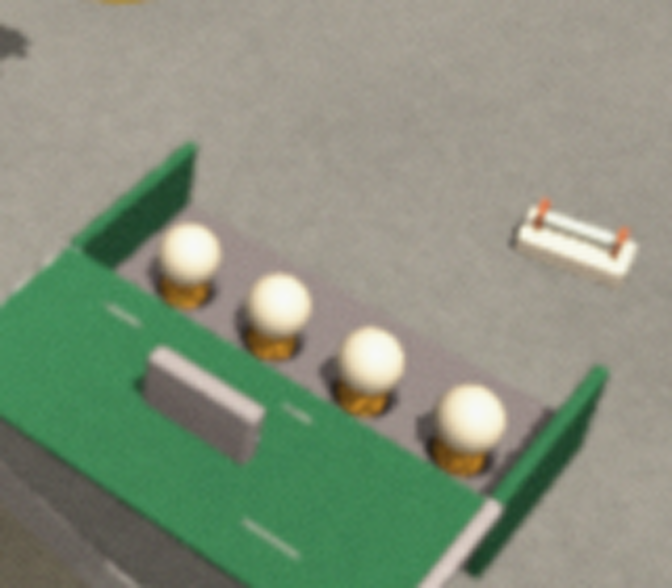

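All four lamps stand upright in their pockets, matching the measured pocket positions within about 1 mm. I go back to the handle to shut the cover.

```bash
python3 - <<'E'
from meas import *
go(.6340,.2725,.096,8.7)
E
```

```text
t 41.3 pos [0.5555 0.0053 0.0964] jaw yaw 8.86 open 0.599 F [0.4 0.5 0.8] tilt [-0.    -0.012 -1.   ]
shift mm [252.  118.7  -1. ] turn 0.003 (alt -3.139)
```

send_rows(series=[{"dx": 20,"dy": 20,"dz": -2,"turn": 0,"grip": 0.6},{"dx": 30,"dy": 20,"dz": -3,"turn": 0,"grip": 0.6},{"dx": 35,"dy": 20,"dz": 0,"turn": 0,"grip": 0.6},{"dx": 35,"dy": 18,"dz": 0,"turn": 0,"grip": 0.6},{"dx": 35,"dy": 15,"dz": 0,"turn": 0,"grip": 0.6},{"dx": 35,"dy": 12,"dz": 0,"turn": 0,"grip": 0.6},{"dx": 35,"dy": 8.7,"dz": 0,"turn": 0,"grip": 0.6},{"dx": 25,"dy": 5,"dz": 0,"turn": 0,"grip": 0.6},{"dx": 0,"dy": 0,"dz": 0,"turn": 0,"grip": 0.6},{"dx": 0,"dy": 0,"dz": 0,"turn": 0,"grip": 0.6},{"dx": 0,"dy": 0,"dz": 0,"turn": 0,"grip": 0.6}])

```text
clock: 42.4
tool_pos: [0.6347, 0.2677, 0.0988]
eef_rot: [0.651, 0.759, -0.006, -0.003]
contact_force: [-1.3, -0.1, -0.1]
opening: 0.602
```

```bash
python3 - <<'E'
from meas import *
s=snapshot('scene');save(s,'h1.png',(280,160,440,340),3.3)
go(.6340,.2725,.041,8.7)
E
```

```text
t 42.45 pos [0.6351 0.2671 0.0988] jaw yaw 8.7 open 0.602 F [ 0.3 -0.   1.3] tilt [-0.003 -0.013 -1.   ]
shift mm [ 5.6  0.5 57.8] turn -0.000 (alt 3.142)
```

View pics/h1.png

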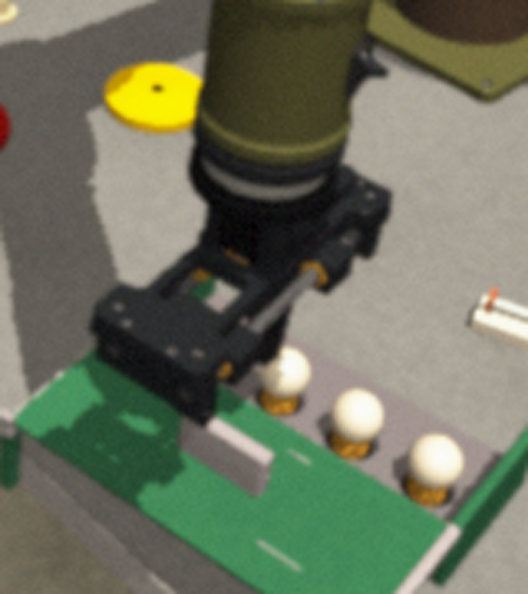

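send_rows(series=[{"dx": 5,"dy": 0.5,"dz": 10,"turn": 0,"grip": 0.6},{"dx": 0,"dy": 0,"dz": 20,"turn": 0,"grip": 0.6},{"dx": 0,"dy": 0,"dz": 20,"turn": 0,"grip": 0.6},{"dx": 0,"dy": 0,"dz": 7,"turn": 0,"grip": 0.6},{"dx": 0,"dy": 0,"dz": 0,"turn": 0,"grip": 0.6},{"dx": 0,"dy": 0,"dz": 0,"turn": 0,"grip": 0},{"dx": 0,"dy": 0,"dz": 0,"turn": 0,"grip": 0},{"dx": 0,"dy": 0,"dz": 0,"turn": 0,"grip": 0},{"dx": 0,"dy": 0,"dz": 0,"turn": 0,"grip": 0},{"dx": 0,"dy": 0,"dz": 0,"turn": 0,"grip": 0},{"dx": 0,"dy": 0,"dz": 0,"turn": 0,"grip": 0},{"dx": 0,"dy": 0,"dz": 0,"turn": 0,"grip": 0}], force=20)

```text
clock: 43.65
tool_pos: [0.634, 0.2735, 0.0422]
eef_rot: [0.651, 0.759, -0.005, -0.003]
contact_force: [-0.5, -1.3, 0.9]
opening: 0.129
```

```bash
python3 - <<'E'
from meas import *
go(.5158,.2542,.041,8.7)
E
```

```text
t 43.65 pos [0.634  0.2735 0.0422] jaw yaw 8.76 open 0.129 F [-0.5 -1.3  0.9] tilt [-0.002 -0.012 -1.   ]
shift mm [  -1.1 -119.7    2.7] turn 0.001 (alt -3.141)
```

send_rows(series=[{"dx": 0,"dy": -5,"dz": 0,"turn": 0,"grip": 0},{"dx": 0,"dy": -10,"dz": 0.1,"turn": 0,"grip": 0},{"dx": 0,"dy": -10,"dz": 0.1,"turn": 0,"grip": 0},{"dx": 0,"dy": -10,"dz": 0.1,"turn": 0,"grip": 0},{"dx": 0,"dy": -10,"dz": 0.1,"turn": 0,"grip": 0},{"dx": 0,"dy": -10,"dz": 0.1,"turn": 0,"grip": 0},{"dx": 0,"dy": -10,"dz": 0.1,"turn": 0,"grip": 0},{"dx": 0,"dy": -10,"dz": 0.1,"turn": 0,"grip": 0},{"dx": 0,"dy": -10,"dz": 0.1,"turn": 0,"grip": 0},{"dx": 0,"dy": -10,"dz": 0.1,"turn": 0,"grip": 0},{"dx": 0,"dy": -10,"dz": 0.1,"turn": 0,"grip": 0},{"dx": 0,"dy": -8,"dz": 0.1,"turn": 0,"grip": 0},{"dx": 0,"dy": -5,"dz": 0,"turn": 0,"grip": 0},{"dx": 0,"dy": -3,"dz": 0,"turn": 0,"grip": 0},{"dx": 0,"dy": 0,"dz": 0,"turn": 0,"grip": 0},{"dx": 0,"dy": 0,"dz": 0,"turn": 0,"grip": 0},{"dx": 0,"dy": 0,"dz": 0,"turn": 0,"grip": 0}])

```text
clock: 45.35
tool_pos: [0.5154, 0.2552, 0.0422]
eef_rot: [0.651, 0.759, -0.005, -0.003]
contact_force: [4.5, 1.4, -5.1]
opening: 0.134
```

```bash
python3 - <<'E'
from meas import *
go(.5158,.2542,.041,8.7)
E
```

```text
t 45.35 pos [0.5154 0.2552 0.0422] jaw yaw 8.72 open 0.134 F [ 4.5  1.4 -5.1] tilt [-0.001 -0.011 -1.   ]
shift mm [-1.1  0.3  1.2] turn 0.000 (alt -3.141)
```

send_rows(series=[{"dx": 0,"dy": -2,"dz": 0,"turn": 0,"grip": 0},{"dx": 0,"dy": -1.5,"dz": 0,"turn": 0,"grip": 0},{"dx": 0,"dy": 0,"dz": 0,"turn": 0,"grip": 0},{"dx": 0,"dy": 0,"dz": 0,"turn": 0,"grip": 0}])

```text
clock: 45.75
tool_pos: [0.5156, 0.2553, 0.0422]
eef_rot: [0.652, 0.758, -0.002, -0.002]
contact_force: [12.0, 2.8, -12.7]
opening: 0.137
```

Hard on the shut stop (12 N, no further motion). I release and rise.

send_rows(series=[{"dx": 0,"dy": 2,"dz": 0,"turn": 0,"grip": 0},{"dx": 0,"dy": 0,"dz": 0,"turn": 0,"grip": 0.2},{"dx": 0,"dy": 0,"dz": 0,"turn": 0,"grip": 0.5},{"dx": 0,"dy": 0,"dz": 0,"turn": 0,"grip": 0.6},{"dx": 0,"dy": 0,"dz": 0,"turn": 0,"grip": 0.6},{"dx": 0,"dy": 0,"dz": -15,"turn": 0,"grip": 0.6},{"dx": 0,"dy": 0,"dz": -25,"turn": 0,"grip": 0.6},{"dx": 0,"dy": 0,"dz": -25,"turn": 0,"grip": 0.5},{"dx": -30,"dy": 0,"dz": -20,"turn": 0,"grip": 0.3},{"dx": -40,"dy": 0,"dz": 0,"turn": 0,"grip": 0.0},{"dx": -45,"dy": 0,"dz": 0,"turn": 0,"grip": 0.0},{"dx": -45,"dy": 0,"dz": 0,"turn": 0,"grip": 0.0},{"dx": -45,"dy": 0,"dz": 0,"turn": 0,"grip": 0.0},{"dx": -30,"dy": 0,"dz": 0,"turn": 0,"grip": 0.0},{"dx": 0,"dy": 0,"dz": 0,"turn": 0,"grip": 0.0},{"dx": 0,"dy": 0,"dz": 0,"turn": 0,"grip": 0.0}])

```text
clock: 47.35
tool_pos: [0.5497, 0.0228, 0.1286]
eef_rot: [0.652, 0.759, -0.005, -0.003]
contact_force: [-0.1, 0.7, -0.0]
opening: 0.007
```

```bash
python3 - <<'E'
from meas import *
t=snapshot('top');s=snapshot('scene')
save(t,'i1.png');save(s,'i2.png')
[print(x) for x in skirts(t)];[print(x) for x in skirts(s)]
# bin rim: dark points near z=-.05
for p,b in((t,(260,80,400,172)),(s,(90,195,260,330))):
    M=np.zeros((420,560),bool);M[b[1]:b[3],b[0]:b[2]]=1
    c=cloud(p,M&(p['img'].max(2)<80));r=c[(abs(c[:,2]+.05)<.008)]
    print(len(r),r.min(0).round(3),r.max(0).round(3))
    M2=np.zeros((420,560),bool);M2[:]=1
    for q in regions_of(p,"bin_mouth")[:2]: print(q["score"],q["extent"])
hm=s
for p in(t,s):
    c=proj(p,[[.5158,.2545,.1]])[0].astype(int);M=np.zeros((420,560),bool);M[c[1]-25:c[1]+25,c[0]-25:c[0]+25]=1
    hd=cloud(p,M);hd=hd[(hd[:,2]>.085)&(hd[:,2]<.11)];print("handle",cv2.minAreaRect(hd[:,:2].astype(np.float32)*1000))
go(.42,-.12,.1,8.7)
E
```

```text
(np.int64(700), array([ 0.5235, -0.3397]), array([ 0.5234, -0.3393,  0.0136]))
(np.int64(451), array([ 0.5084, -0.1653]), array([ 0.5084, -0.165 ,  0.0169]))
(np.int64(435), array([ 0.5246, -0.3363]), array([ 0.5256, -0.3347,  0.0135]))
(np.int64(521), array([ 0.4993, -0.1542]), array([ 0.5005, -0.1526,  0.0138]))
410 [ 0.695 -0.372 -0.058] [ 0.926 -0.069 -0.042]
0.81 [275.7, 96.2, 377.5, 171.4]
998 [ 0.667 -0.373 -0.058] [ 0.927 -0.06  -0.044]
0.79 [100.2, 202.5, 254.0, 420.0]
handle ((518.0006103515625, 253.57257080078125), (12.315540313720703, 58.66140365600586), 9.107930183410645)
handle ((515.9854125976562, 255.33187866210938), (15.508394241333008, 58.68387222290039), 7.177486419677734)
t 47.55 pos [0.5495 0.025  0.1282] jaw yaw 8.93 open 0.007 F [ 0.6 -0.  -0.8] tilt [-0.001 -0.012 -1.   ]
shift mm [-123.1 -150.1   30.1] turn 0.004 (alt -3.138)
```

View pics/i1.png

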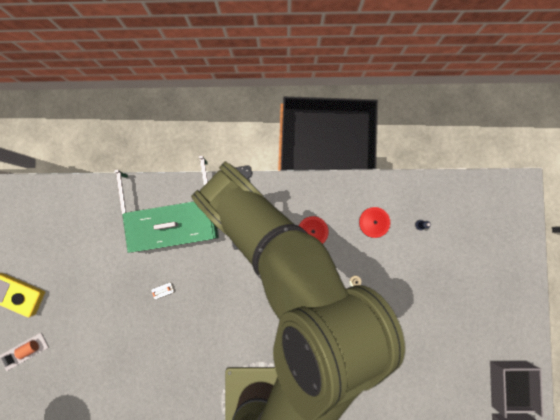

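View pics/i2.png

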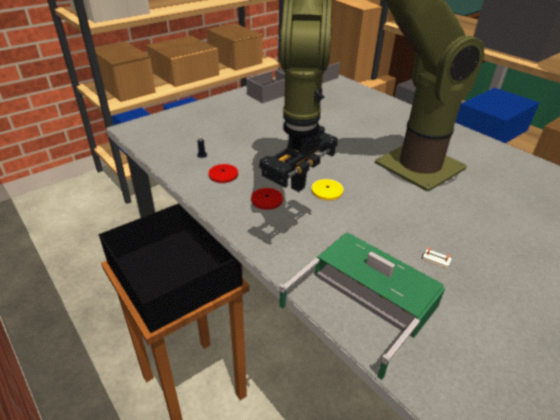

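Cover shut. The near skirt was knocked aside, now at about (0.50, −0.155). The bin spans y −0.37…−0.065. I turn the jaws to lie along y to cradle the skirts, and remeasure.

send_rows(series=[{"dx": 0,"dy": 0,"dz": 0,"turn": -0.14,"grip": 0.7},{"dx": 0,"dy": 0,"dz": 0,"turn": -0.14,"grip": 0.7},{"dx": 0,"dy": 0,"dz": 0,"turn": -0.14,"grip": 0.7},{"dx": 0,"dy": 0,"dz": 0,"turn": -0.14,"grip": 0.7},{"dx": 0,"dy": 0,"dz": 0,"turn": -0.14,"grip": 0.7},{"dx": 0,"dy": 0,"dz": 0,"turn": -0.14,"grip": 0.7},{"dx": 0,"dy": 0,"dz": 0,"turn": -0.14,"grip": 0.7},{"dx": 0,"dy": 0,"dz": 0,"turn": -0.14,"grip": 0.7},{"dx": 0,"dy": 0,"dz": 0,"turn": -0.14,"grip": 0.7},{"dx": 0,"dy": 0,"dz": 0,"turn": -0.155,"grip": 0.7},{"dx": 0,"dy": 0,"dz": 0,"turn": 0,"grip": 0.7},{"dx": 0,"dy": 0,"dz": 0,"turn": 0,"grip": 0.7}])

```text
out of range: row 10 has -0.155, outside -0.15 to 0.15
```

send_rows(series=[{"dx": 0,"dy": 0,"dz": 0,"turn": -0.14,"grip": 0.7},{"dx": 0,"dy": 0,"dz": 0,"turn": -0.14,"grip": 0.7},{"dx": 0,"dy": 0,"dz": 0,"turn": -0.14,"grip": 0.7},{"dx": 0,"dy": 0,"dz": 0,"turn": -0.14,"grip": 0.7},{"dx": 0,"dy": 0,"dz": 0,"turn": -0.14,"grip": 0.7},{"dx": 0,"dy": 0,"dz": 0,"turn": -0.14,"grip": 0.7},{"dx": 0,"dy": 0,"dz": 0,"turn": -0.14,"grip": 0.7},{"dx": 0,"dy": 0,"dz": 0,"turn": -0.14,"grip": 0.7},{"dx": 0,"dy": 0,"dz": 0,"turn": -0.14,"grip": 0.7},{"dx": 0,"dy": 0,"dz": 0,"turn": -0.15,"grip": 0.7},{"dx": 0,"dy": 0,"dz": 0,"turn": 0,"grip": 0.7},{"dx": 0,"dy": 0,"dz": 0,"turn": 0,"grip": 0.7}])

```text
clock: 48.75
tool_pos: [0.5495, 0.0238, 0.1278]
eef_rot: [0.005, 1.0, -0.001, -0.006]
contact_force: [-0.2, 0.8, -0.6]
opening: 0.697
```

```bash
python3 - <<'E'
from meas import *
t=snapshot('top');s=snapshot('scene')
[print(x) for x in skirts(t)];[print(x) for x in skirts(s)]
print(np.round(get_state()['q'],3))
go(.445,-.156,.1,90)
E
```

```text
(np.int64(700), array([ 0.5235, -0.3397]), array([ 0.5234, -0.3392,  0.0138]))
(np.int64(435), array([ 0.5246, -0.3361]), array([ 0.5258, -0.3341,  0.0137]))
(np.int64(518), array([ 0.4997, -0.1544]), array([ 0.5009, -0.1529,  0.0137]))
[ 0.438  0.907 -1.051  1.828  0.933  1.016  0.546]
t 48.85 pos [0.5496 0.0234 0.1278] jaw yaw 89.45 open 0.7 F [0.4 0.8 0.6] tilt [ 0.012 -0.004 -1.   ]
shift mm [ 102.6 -180.3   29.7] turn -0.010 (alt 3.132)
```

send_rows(series=[{"dx": 10,"dy": -20,"dz": 0,"turn": 0,"grip": 0.7},{"dx": 15,"dy": -30,"dz": 0,"turn": 0,"grip": 0.7},{"dx": 20,"dy": -35,"dz": 0,"turn": 0,"grip": 0.7},{"dx": 20,"dy": -35,"dz": 0,"turn": 0,"grip": 0.7},{"dx": 20,"dy": -35,"dz": 0,"turn": 0,"grip": 0.7},{"dx": 17,"dy": -25,"dz": 0,"turn": 0,"grip": 0.7},{"dx": 0,"dy": 0,"dz": 0,"turn": 0,"grip": 0.7},{"dx": 0,"dy": 0,"dz": 0,"turn": 0,"grip": 0.7},{"dx": 0,"dy": 0,"dz": 0,"turn": 0,"grip": 0.7}])

```text
clock: 49.75
tool_pos: [0.4474, -0.1551, 0.13]
eef_rot: [0.004, 1.0, -0.001, -0.005]
contact_force: [0.1, 0.1, 1.4]
opening: 0.695
```

```bash
python3 - <<'E'
from meas import *
t=snapshot('top');s=snapshot('scene');save(s,'j1.png',(180,120,380,270),3.5)
[print(x) for x in skirts(t)];[print(x) for x in skirts(s)]
print(np.round(get_state()['q'],3))
go(.440,-.157,-.034,90)
E
```

```text
(np.int64(702), array([ 0.5235, -0.3398]), array([ 0.5235, -0.3394,  0.0137]))
(np.int64(459), array([ 0.5092, -0.1519]), array([ 0.5092, -0.1513,  0.0197]))
(np.int64(437), array([ 0.5248, -0.3361]), array([ 0.5258, -0.3342,  0.0137]))
(np.int64(541), array([ 0.4995, -0.1544]), array([ 0.5007, -0.1528,  0.0137]))
[ 0.855  0.841 -1.088  2.05   0.983  0.919  0.766]
t 49.85 pos [ 0.4473 -0.1549  0.1299] jaw yaw 89.64 open 0.7 F [0.3 0.1 0.1] tilt [ 0.011 -0.003 -1.   ]
shift mm [  5.4  -1.7 164. ] turn -0.006 (alt 3.135)
```

View pics/j1.png

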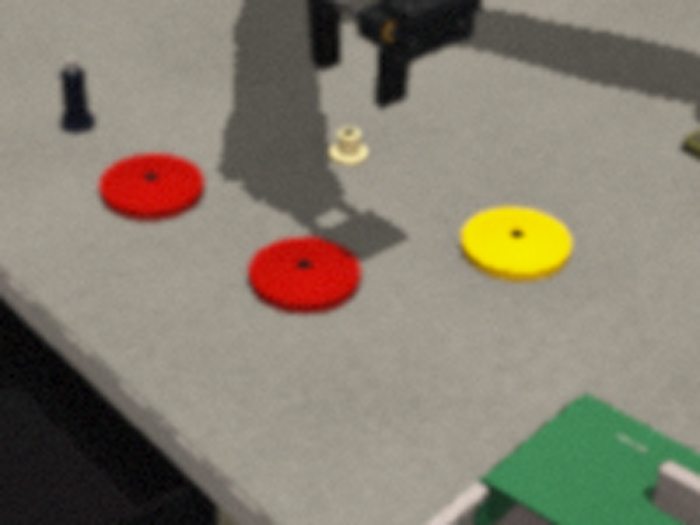

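send_rows(series=[{"dx": 4,"dy": -1.7,"dz": 20,"turn": 0,"grip": 0.7},{"dx": 0,"dy": 0,"dz": 35,"turn": 0,"grip": 0.7},{"dx": 0,"dy": 0,"dz": 35,"turn": 0,"grip": 0.7},{"dx": 0,"dy": 0,"dz": 30,"turn": 0,"grip": 0.7},{"dx": 0,"dy": 0,"dz": 20,"turn": 0,"grip": 0.7},{"dx": 0,"dy": 0,"dz": 0,"turn": 0,"grip": 0.7},{"dx": 0,"dy": 0,"dz": 0,"turn": 0,"grip": 0.7}])

```text
clock: 50.55
tool_pos: [0.4412, -0.1574, -0.01]
eef_rot: [0.003, 1.0, -0.001, -0.006]
contact_force: [-0.2, 1.6, 0.0]
opening: 0.702
```

```bash
python3 - <<'E'
from meas import *
s=snapshot('scene');save(s,'j2.png',(220,120,360,240),5)
print(np.round(get_state()['q'],3))
go(.440,-.157,-.034,90)
E
```

```text
[ 0.752  1.058 -0.883  2.132  1.382  0.761  0.456]
t 50.6 pos [ 0.4415 -0.1577 -0.0095] jaw yaw 89.59 open 0.701 F [-0.4 -0.2  0.1] tilt [ 0.011 -0.003 -1.   ]
shift mm [ 1.2  0.8 24.6] turn -0.007 (alt 3.134)
```

View pics/j2.png

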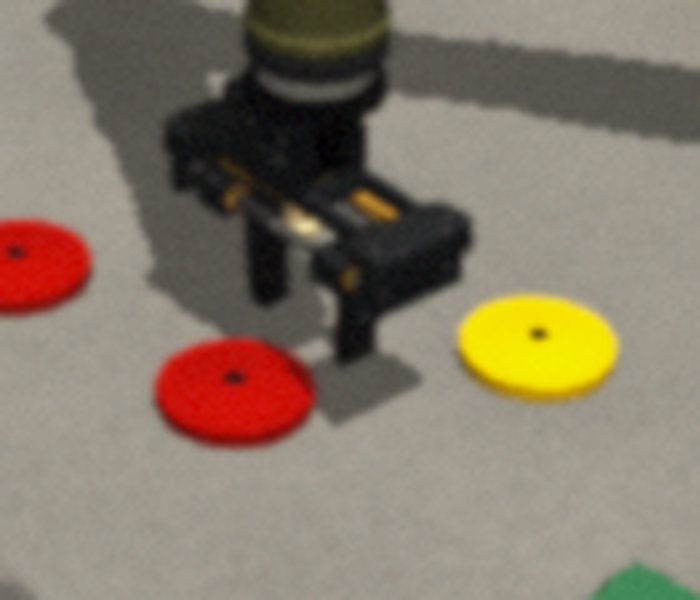

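send_rows(series=[{"dx": 0,"dy": 0.5,"dz": 10,"turn": 0,"grip": 0.7},{"dx": 0,"dy": 0,"dz": 8,"turn": 0,"grip": 0.7},{"dx": 0,"dy": 0,"dz": 5,"turn": 0,"grip": 0.7},{"dx": 0,"dy": 0,"dz": 1,"turn": 0,"grip": 0.7},{"dx": 0,"dy": 0,"dz": 0,"turn": 0,"grip": 0.7},{"dx": 0,"dy": 0,"dz": 0,"turn": 0,"grip": 0.7}])

```text
clock: 51.2
tool_pos: [0.4404, -0.158, -0.034]
eef_rot: [0.004, 1.0, -0.002, -0.006]
contact_force: [-0.1, 0.0, 0.1]
opening: 0.7
```

send_rows(series=[{"dx": -10,"dy": 0,"dz": -0.1,"turn": 0,"grip": 0.7},{"dx": -10,"dy": 0,"dz": -0.1,"turn": 0,"grip": 0.7},{"dx": -10,"dy": 0,"dz": -0.1,"turn": 0,"grip": 0.7},{"dx": -10,"dy": 0,"dz": -0.1,"turn": 0,"grip": 0.7},{"dx": -10,"dy": 0,"dz": -0.1,"turn": 0,"grip": 0.7},{"dx": -10,"dy": 0,"dz": -0.1,"turn": 0,"grip": 0.7},{"dx": -10,"dy": 0,"dz": -0.1,"turn": 0,"grip": 0.7},{"dx": 0,"dy": 0,"dz": 0,"turn": 0,"grip": 0.7}])

```text
clock: 52.0
tool_pos: [0.5123, -0.1583, -0.0344]
eef_rot: [0.004, 1.0, -0.002, -0.005]
contact_force: [0.5, -0.0, 0.0]
opening: 0.7
```

```bash
python3 - <<'E'
from meas import *
s=snapshot('scene');save(s,'j3.png',(200,120,340,240),5)
[print(x) for x in skirts(s)]
print(np.round(get_state()['q'],3))
go(.70,-.157,-.034,90)
E
```

```text
(np.int64(402), array([ 0.5276, -0.3373]), array([ 0.5286, -0.3355,  0.0136]))
(np.int64(585), array([ 0.5595, -0.155 ]), array([ 0.5605, -0.1536,  0.0136]))
[ 0.699  1.132 -0.875  1.936  1.293  0.813  0.603]
t 52.05 pos [ 0.5112 -0.1584 -0.0345] jaw yaw 89.52 open 0.696 F [ 0.1 -0.8  0.7] tilt [ 0.011 -0.003 -1.   ]
shift mm [-188.8    3.    -2.6] turn -0.008 (alt 3.133)
```

View pics/j3.png

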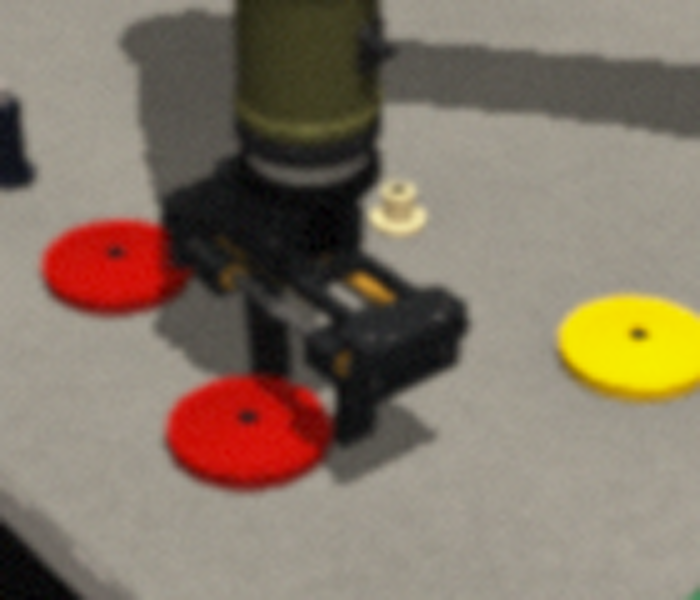

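The skirt rides centred in the finger cradle. I push on over the edge.

send_rows(series=[{"dx": -12,"dy": -1,"dz": -0.1,"turn": 0,"grip": 0.7},{"dx": -12,"dy": -1,"dz": -0.1,"turn": 0,"grip": 0.7},{"dx": -12,"dy": -1,"dz": -0.1,"turn": 0,"grip": 0.7},{"dx": -12,"dy": -1,"dz": -0.1,"turn": 0,"grip": 0.7},{"dx": -12,"dy": -1,"dz": -0.1,"turn": 0,"grip": 0.7},{"dx": -12,"dy": -1,"dz": -0.1,"turn": 0,"grip": 0.7},{"dx": -12,"dy": -1,"dz": -0.1,"turn": 0,"grip": 0.7},{"dx": -12,"dy": -1,"dz": -0.1,"turn": 0,"grip": 0.7},{"dx": -12,"dy": -1,"dz": -0.1,"turn": 0,"grip": 0.7},{"dx": -12,"dy": -1,"dz": -0.1,"turn": 0,"grip": 0.7},{"dx": -12,"dy": -1,"dz": -0.1,"turn": 0,"grip": 0.7},{"dx": -12,"dy": -1,"dz": -0.1,"turn": 0,"grip": 0.7},{"dx": -12,"dy": 0,"dz": -0.1,"turn": 0,"grip": 0.7},{"dx": 0,"dy": 0,"dz": 0,"turn": 0,"grip": 0.7},{"dx": 0,"dy": 0,"dz": 0,"turn": 0,"grip": 0.7}])

```text
clock: 53.55
tool_pos: [0.6653, -0.1717, -0.0354]
eef_rot: [0.004, 1.0, -0.002, -0.007]
contact_force: [-0.0, -0.5, 0.0]
opening: 0.7
```

```bash
python3 - <<'E'
from meas import *
s=snapshot('scene');save(s,'j4.png',(80,120,340,340),2.7)
[print(x) for x in skirts(s)]
print(np.round(get_state()['q'],3))
go(.70,-.157,-.034,90)
E
```

```text
(np.int64(219), array([ 0.5106, -0.3237]), array([ 0.5129, -0.3195,  0.0155]))
(np.int64(172), array([ 0.7899, -0.068 ]), array([ 0.7478, -0.1571, -0.0839]))
[ 0.601  1.243 -0.926  1.441  1.086  1.034  0.974]
t 53.6 pos [ 0.6651 -0.1719 -0.0354] jaw yaw 89.57 open 0.701 F [-0.1 -0.4  0.5] tilt [ 0.014 -0.004 -1.   ]
shift mm [-34.8  15.2  -1.9] turn -0.008 (alt 3.134)
```

View pics/j4.png

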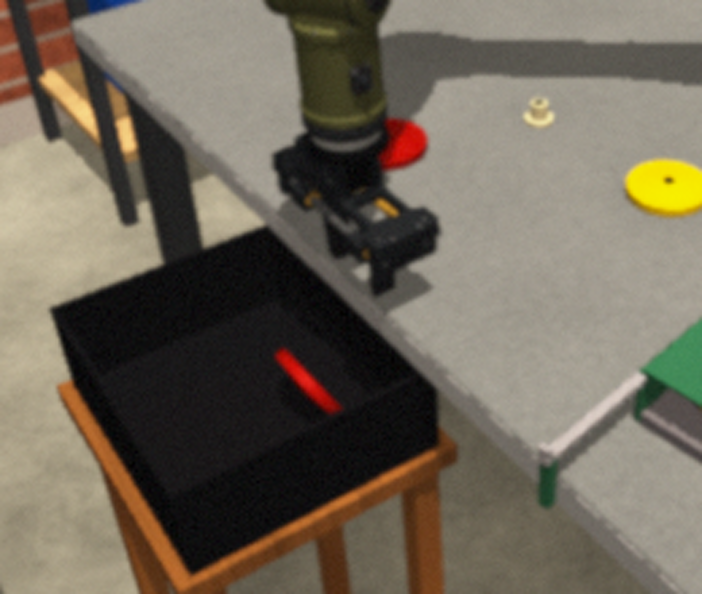

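The first skirt dropped into the bin (seen on edge at crop 310,380). Now rise and go behind the second.

send_rows(series=[{"dx": 0,"dy": 0,"dz": -30,"turn": 0,"grip": 0.7},{"dx": 20,"dy": -10,"dz": -40,"turn": 0,"grip": 0.7},{"dx": 30,"dy": -20,"dz": -30,"turn": 0,"grip": 0.7},{"dx": 30,"dy": -25,"dz": 0,"turn": 0,"grip": 0.7},{"dx": 30,"dy": -25,"dz": 0,"turn": 0,"grip": 0.7},{"dx": 30,"dy": -25,"dz": 0,"turn": 0,"grip": 0.7},{"dx": 30,"dy": -25,"dz": 0,"turn": 0,"grip": 0.7},{"dx": 25,"dy": -20,"dz": 0,"turn": 0,"grip": 0.7},{"dx": 12,"dy": -15,"dz": 0,"turn": 0,"grip": 0.7},{"dx": 0,"dy": 0,"dz": 0,"turn": 0,"grip": 0.7},{"dx": 0,"dy": 0,"dz": 0,"turn": 0,"grip": 0.7}])

```text
clock: 54.7
tool_pos: [0.459, -0.3344, 0.0682]
eef_rot: [0.004, 1.0, -0.001, -0.006]
contact_force: [0.5, 0.6, 0.2]
opening: 0.701
```

```bash
python3 - <<'E'
from meas import *
t=snapshot('top');s=snapshot('scene');save(s,'j5.png',(80,90,340,310),2.7)
[print(x) for x in skirts(t)];[print(x) for x in skirts(s)]
print(np.round(get_state()['q'],3))
go(.456,-.338,-.034,90)
E
```

```text
(np.int64(615), array([ 0.7389, -0.1608]), array([ 0.773 , -0.1726, -0.1423]))
(np.int64(635), array([ 0.5274, -0.341 ]), array([ 0.5272, -0.3404,  0.0148]))
(np.int64(438), array([ 0.5241, -0.3361]), array([ 0.5252, -0.3345,  0.0135]))
(np.int64(517), array([ 0.8306, -0.0453]), array([ 0.7729, -0.1798, -0.1376]))
[ 1.075  1.011 -1.01   1.817  1.054  0.979  1.153]
t 54.8 pos [ 0.4602 -0.3333  0.0684] jaw yaw 89.66 open 0.699 F [ 0.7 -0.2 -0. ] tilt [ 0.011 -0.003 -1.   ]
shift mm [  3.1  -4.4 102.4] turn -0.006 (alt 3.136)
```

View pics/j5.png

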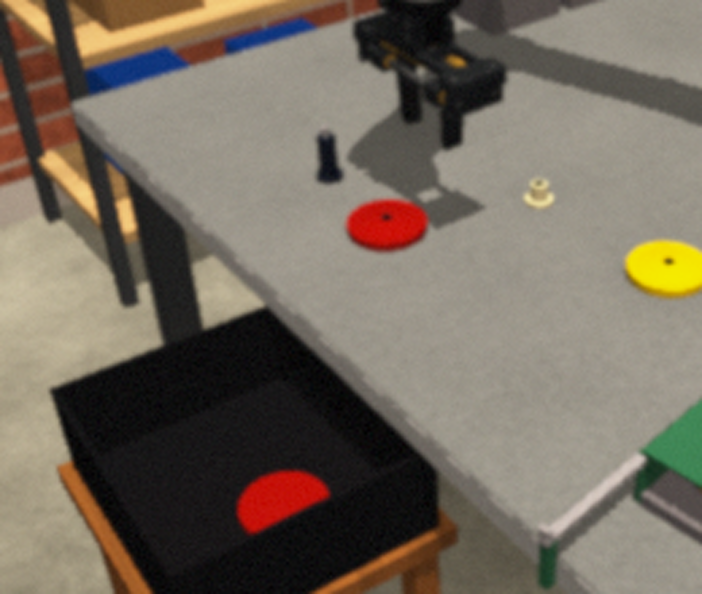

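First skirt lies flat in the bin. I go down behind the second, keeping clear of the plunger housing at y ≈ −0.47.

send_rows(series=[{"dx": 3,"dy": -4,"dz": 20,"turn": 0,"grip": 0.7},{"dx": 0,"dy": 0,"dz": 35,"turn": 0,"grip": 0.7},{"dx": 0,"dy": 0,"dz": 25,"turn": 0,"grip": 0.7},{"dx": 0,"dy": 0,"dz": 15,"turn": 0,"grip": 0.7},{"dx": 0,"dy": 0,"dz": 7,"turn": 0,"grip": 0.7},{"dx": 0,"dy": 0,"dz": 0,"turn": 0,"grip": 0.7},{"dx": 0,"dy": 0,"dz": 0,"turn": 0,"grip": 0.7}])

```text
clock: 55.5
tool_pos: [0.4559, -0.339, -0.0329]
eef_rot: [0.004, 1.0, -0.002, -0.005]
contact_force: [0.3, 0.9, -0.4]
opening: 0.703
```

```bash
python3 - <<'E'
from meas import *
s=snapshot('scene');save(s,'j6.png',(160,90,300,210),5)
print(np.round(get_state()['q'],3))
go(.656,-.26,-.034,90)
E
```

```text
[ 1.039  1.152 -0.899  1.839  1.243  0.866  1.034]
t 55.55 pos [ 0.4558 -0.3392 -0.0327] jaw yaw 89.56 open 0.699 F [ 0.1 -0.7  0. ] tilt [ 0.01  -0.004 -1.   ]
shift mm [-199.5   80.7   -1.1] turn -0.008 (alt 3.134)
```

View pics/j6.png

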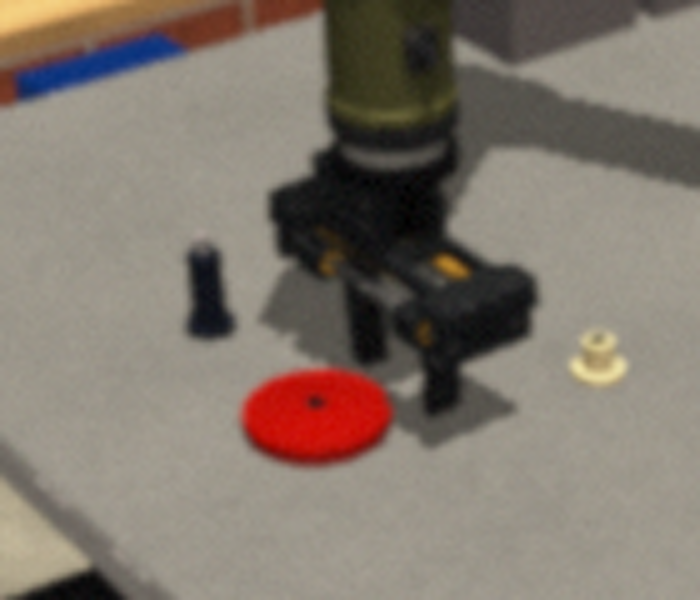

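send_rows(series=[{"dx": -10,"dy": 0,"dz": -0.1,"turn": 0,"grip": 0.7},{"dx": -10,"dy": 0,"dz": -0.1,"turn": 0,"grip": 0.7},{"dx": -10,"dy": 3,"dz": -0.1,"turn": 0,"grip": 0.7},{"dx": -10,"dy": 5,"dz": -0.1,"turn": 0,"grip": 0.7},{"dx": -10,"dy": 5,"dz": -0.1,"turn": 0,"grip": 0.7},{"dx": -10,"dy": 5,"dz": -0.1,"turn": 0,"grip": 0.7},{"dx": -10,"dy": 5,"dz": -0.1,"turn": 0,"grip": 0.7},{"dx": -10,"dy": 5,"dz": -0.1,"turn": 0,"grip": 0.7},{"dx": -10,"dy": 5,"dz": -0.1,"turn": 0,"grip": 0.7},{"dx": -10,"dy": 5,"dz": -0.1,"turn": 0,"grip": 0.7},{"dx": 0,"dy": 0,"dz": 0,"turn": 0,"grip": 0.7},{"dx": 0,"dy": 0,"dz": 0,"turn": 0,"grip": 0.7}])

```text
clock: 56.75
tool_pos: [0.5552, -0.3017, -0.0344]
eef_rot: [0.004, 1.0, -0.002, -0.006]
contact_force: [0.7, -0.3, -0.5]
opening: 0.7
```

```bash
python3 - <<'E'
from meas import *
s=snapshot('scene');save(s,'j7.png',(160,90,300,210),5)
[print(x) for x in skirts(s)]
print(np.round(get_state()['q'],3))
go(.67,-.255,-.034,90)
E
```

```text
(np.int64(508), array([ 0.6044, -0.2962]), array([ 0.6052, -0.2947,  0.0135]))
(np.int64(520), array([ 0.8307, -0.0454]), array([ 0.7728, -0.1801, -0.1379]))
[ 0.88   1.201 -0.922  1.634  1.155  0.959  1.071]
t 56.8 pos [ 0.5547 -0.3022 -0.0344] jaw yaw 89.54 open 0.703 F [-0.2  0.4 -0.7] tilt [ 0.013 -0.004 -1.   ]
shift mm [-114.9   48.1   -2.1] turn -0.008 (alt 3.134)
```

View pics/j7.png

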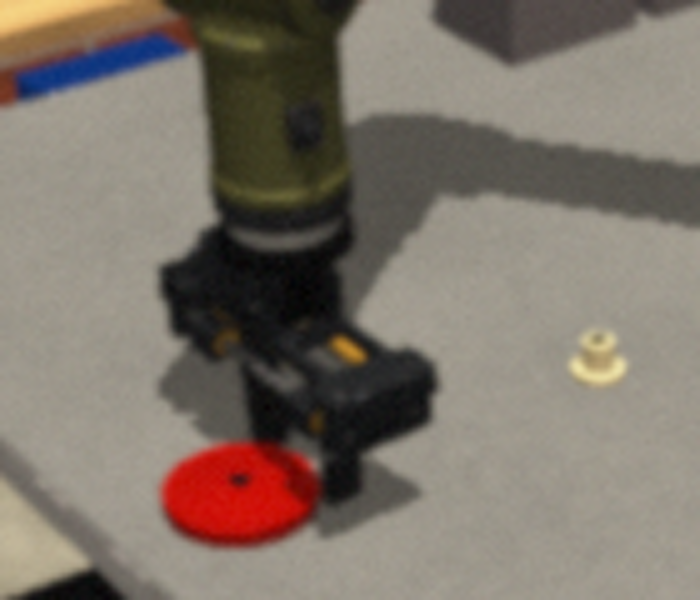

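Tracking well; I finish the push.

send_rows(series=[{"dx": -10,"dy": 5,"dz": -0.1,"turn": 0,"grip": 0.7},{"dx": -10,"dy": 5,"dz": -0.1,"turn": 0,"grip": 0.7},{"dx": -10,"dy": 5,"dz": -0.1,"turn": 0,"grip": 0.7},{"dx": -10,"dy": 5,"dz": -0.1,"turn": 0,"grip": 0.7},{"dx": -10,"dy": 5,"dz": -0.1,"turn": 0,"grip": 0.7},{"dx": -10,"dy": 5,"dz": -0.1,"turn": 0,"grip": 0.7},{"dx": -10,"dy": 5,"dz": -0.1,"turn": 0,"grip": 0.7},{"dx": -10,"dy": 5,"dz": -0.1,"turn": 0,"grip": 0.7},{"dx": -12,"dy": 3,"dz": -0.1,"turn": 0,"grip": 0.7},{"dx": -12,"dy": 2,"dz": -0.1,"turn": 0,"grip": 0.7},{"dx": -12,"dy": 0,"dz": -0.1,"turn": 0,"grip": 0.7},{"dx": -5,"dy": 0,"dz": 0,"turn": 0,"grip": 0.7},{"dx": 0,"dy": 0,"dz": 0,"turn": 0,"grip": 0.7},{"dx": 0,"dy": 0,"dz": 0,"turn": 0,"grip": 0.7},{"dx": 0,"dy": 0,"dz": 0,"turn": 0,"grip": 0.7}])

```text
clock: 58.3
tool_pos: [0.6758, -0.2582, -0.0349]
eef_rot: [0.004, 1.0, -0.002, -0.006]
contact_force: [0.4, 0.6, 0.3]
opening: 0.702
```

```bash
python3 - <<'E'
from meas import *
s=snapshot('scene');save(s,'j8.png',(80,90,340,310),2.7)
[print(x) for x in skirts(s)]
go(.67,-.255,-.034,90)
E
```

```text
(np.int64(1081), array([ 0.8296, -0.0788]), array([ 0.7726, -0.2184, -0.1353]))
t 58.35 pos [ 0.6759 -0.2583 -0.0348] jaw yaw 89.54 open 0.701 F [ 0.2  0.  -0.5] tilt [ 0.013 -0.004 -1.   ]
shift mm [ 5.9  3.2 -0.8] turn -0.008 (alt 3.133)
```

View pics/j8.png

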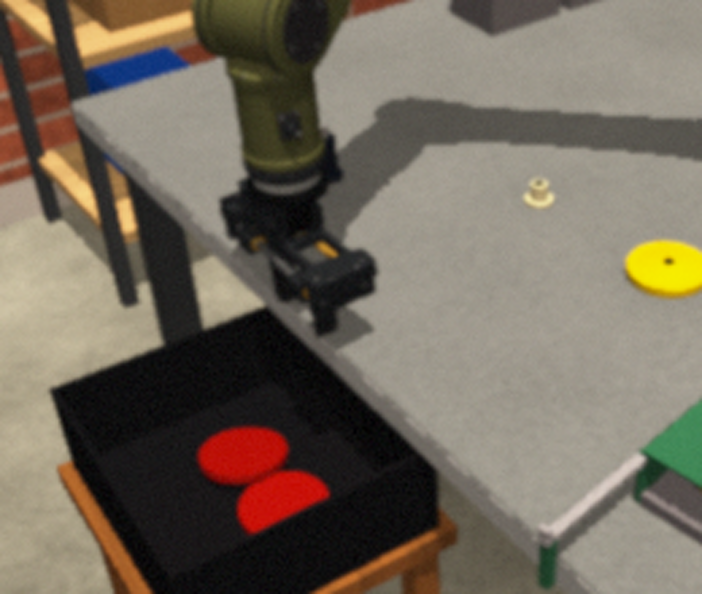

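Both skirts lie in the bin. I rise clear and make the final check.

send_rows(series=[{"dx": 0,"dy": 0,"dz": -30,"turn": 0,"grip": 0.7},{"dx": 10,"dy": 0,"dz": -40,"turn": 0,"grip": 0.7},{"dx": 30,"dy": 0,"dz": -45,"turn": 0,"grip": 0.7},{"dx": 40,"dy": 0,"dz": -45,"turn": 0,"grip": 0.7},{"dx": 40,"dy": 0,"dz": 0,"turn": 0,"grip": 0.7},{"dx": 40,"dy": 0,"dz": 0,"turn": 0,"grip": 0.7},{"dx": 0,"dy": 0,"dz": 0,"turn": 0,"grip": 0.7},{"dx": 0,"dy": 0,"dz": 0,"turn": 0,"grip": 0.7},{"dx": 0,"dy": 0,"dz": 0,"turn": 0,"grip": 0.7},{"dx": 0,"dy": 0,"dz": 0,"turn": 0,"grip": 0.7}])

```text
clock: 59.35
tool_pos: [0.5288, -0.2558, 0.1161]
eef_rot: [0.004, 1.0, -0.001, -0.005]
contact_force: [0.8, 0.8, 0.8]
opening: 0.698
```

```bash
python3 - <<'E'
from meas import *
t=snapshot('top');s=snapshot('scene');save(s,'k1.png');save(t,'k2.png');save(s,'k3.png',(270,220,450,380),4)
[print(x) for x in skirts(t)];[print(x) for x in skirts(s)]
for p in(t,s):
    c=proj(p,[[.5158,.2545,.1]])[0].astype(int);M=np.zeros((420,560),bool);M[c[1]-25:c[1]+25,c[0]-25:c[0]+25]=1
    hd=cloud(p,M);hd=hd[(hd[:,2]>.085)&(hd[:,2]<.11)];print("handle",cv2.minAreaRect(hd[:,:2].astype(np.float32)*1000))
    for n in("fuse_holder","bushing","plunger_housing"):
        for r in regions_of(p,n)[:1]: print(n,round(r["score"],2),np.median(cloud(p,r["pixels"]),0).round(3))
E
```

```text
(np.int64(1202), array([ 0.7396, -0.1981]), array([ 0.7732, -0.2145, -0.1391]))
(np.int64(1096), array([ 0.8303, -0.0788]), array([ 0.773 , -0.2193, -0.1362]))
handle ((518.0726928710938, 253.8671112060547), (12.38465690612793, 58.875999450683594), 8.91682243347168)
fuse_holder 0.58 [0.331 0.283 0.015]
handle ((515.9034423828125, 255.83851623535156), (14.412226676940918, 57.98020935058594), 8.069628715515137)
fuse_holder 0.88 [0.333 0.289 0.015]
bushing 0.66 [ 0.352 -0.275  0.01 ]
plunger_housing 0.43 [ 0.517 -0.469  0.031]
```

View pics/k1.png

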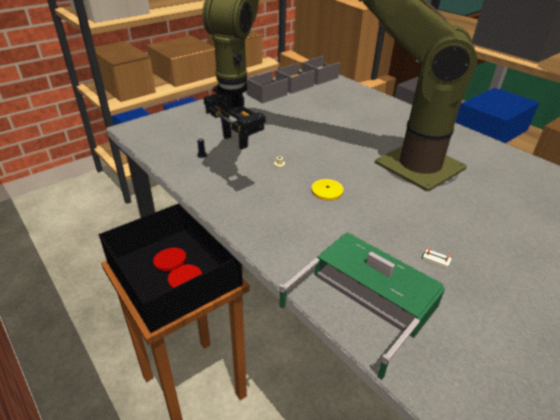

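View pics/k2.png

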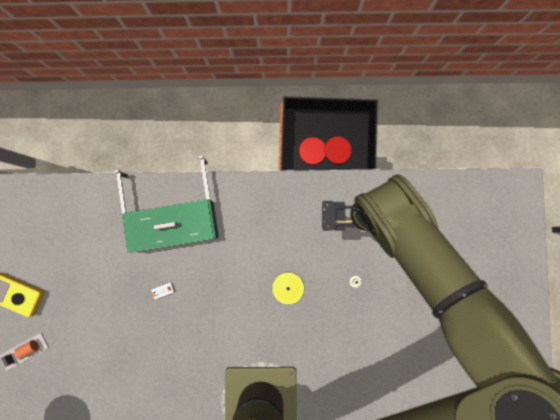

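View pics/k3.png

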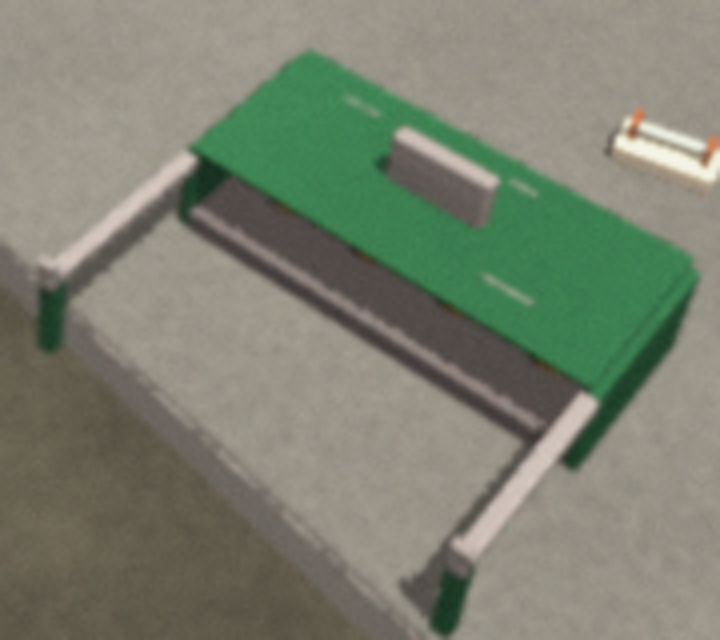

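The cover is shut with four brass feet showing beneath it, both skirts lie flat in the bin, and the bystanders haven't moved. Handing in.

```bash
python3 -c "
from plant import *
print(finish_job(), get_state()['clock'])"
```

```text
the job is handed in; nothing more can be done
the job is handed in; nothing more can be done
```

The job is handed in. My last checks showed everything in place, at about 59 s of the 210 s allowed; no verdict was reported.

**What I did**
- I slid the cover open to its stop and set all four lamps into the four pockets, lowering each until it touched or nearly touched the pocket floor before letting go.
- I then slid the cover shut until it met its stop: 12 N against it and no further motion.
- There were two red skirts. I pushed both along the counter and off the far edge with a two-finger cradle. The yellow one was left alone.

**Last checks**
- **Lamps:** just before the cover closed, every ball was within about 2 mm of its measured pocket centre, with its centre about 37 mm above the counter, as it should be. After closing, four brass feet can be seen standing under the cover.
- **Cover:** its handle sits within about 1 mm of the shut position, judged by both cameras.
- **Skirts:** both lie flat in the bin, about 9 cm below the rim.
- **Objects to leave alone:** the fuse holder, bushing and plunger housing show no shift beyond about 4 mm of measurement noise. The networks missed the bushing and the plunger housing in the last top view, so those two rest on the scene camera.

**Things that disagreed**
- The fingertips sat about 40 mm higher than the reported TCP. Both cameras showed this, and I corrected for it throughout.
- The two cameras differed by 2–3 mm in x, so I used their average.
- The near skirt had moved about 4 cm by the time I had shut the cover, so I measured it again before pushing it.
- Joint 6 reached its lower limit at the nearest lamp. It passed through with about 1° of tool tilt, which stayed for the rest of the job.

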